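Close the battery case of the weather logger

TASK

Get the weather logger's battery case ready to go outdoors: put every battery pack that lies on the desk into a bay of its own in the case, pull grip up and right down on the floor, then lower the cover over the two locating pins until it lies flush on the gasket. Then tighten the four wing screws clockwise, evenly and in cross order, each pair of diagonally opposite screws one after the other: first all four to about half their travel, then all four fully home, none of them going past half before all are half tight. Leave the other things on the desk where they are.

Things in the scene. Friction and masses are not known exactly. Their poses are not given: they have to be found in the camera images.
- case: open flanged die-cast aluminium case, fixed to the desk; origin at the centre of its underside, z up. Top flange 176 mm (x) by 136 mm (y); gasket top 74 mm above the desk, bare flange 72 mm. Opening 122 mm (x) by 88 mm (y) with three bays side by side along x. Two locating pins on the flange
- bay1 (a point): centre of the floor of bay 1 of the case, 6 mm above the desk; axes as the case's. The bay is 38 mm (x) by 88 mm (y), parted from the next by a divider 26 mm high and 4 mm thick; a pack stands in it with its origin here
- bay2 (a point): centre of the floor of bay 2 of the case, 6 mm above the desk; axes as the case's. The bay is 38 mm (x) by 88 mm (y), parted from the next by a divider 26 mm high and 4 mm thick; a pack stands in it with its origin here
- bay3 (a point): centre of the floor of bay 3 of the case, 6 mm above the desk; axes as the case's. The bay is 38 mm (x) by 88 mm (y), parted from the next by a divider 26 mm high and 4 mm thick; a pack stands in it with its origin here
- pin1 (a point): tip of steel locating pin 1, an upright pin 10 mm thick on the flange with a tapered tip (last 6 mm), 92 mm above the desk, 75 mm from the case's centre along its -x axis
- pin2 (a point): tip of steel locating pin 2, an upright pin 10 mm thick on the flange with a tapered tip (last 6 mm), 92 mm above the desk, 75 mm from the case's centre along its +x axis
- cover: loose flat aluminium cover 176 mm (x) by 136 mm (y) by 8 mm, about 0.66 kg, at first flat on the desk, handle up; origin at the centre of its underside, z up. Two 14 mm through holes for the pins at x = -75 and +75 mm, y = 0 (fits either way round). Flush on the gasket its origin is 74 mm above the case's. Wing screws 1 to 4 in its corners, in order round it: 1 is diagonally opposite 3, and 2 opposite 4
- handle (a point): middle of the cover's black bar handle, 43 mm above the cover's underside, over its centre; axes as the cover's. The bar is 90 mm long (x), 14 mm wide (y) and 14 mm high, on two legs 12 mm wide at x = -39 and +39 mm, open beneath
- screw1 (a joint): turn of wing screw 1 (cover corner x +75, y +55 mm) in rad, growing as it is turned clockwise seen from above (tightened); slack at 0 to 0.25, fully home at its stop at 2.2, half its travel is 1.1. It stays where it is left; it takes about 0.12 N m to turn when slack and 0.19 N m at the end. The screw is captive and does not rise or sink as it turns
- screw2 (a joint): turn of wing screw 2 (cover corner x +75, y -55 mm) in rad, growing as it is turned clockwise seen from above (tightened); slack at 0 to 0.25, fully home at its stop at 2.2, half its travel is 1.1. It stays where it is left; it takes about 0.12 N m to turn when slack and 0.19 N m at the end. The screw is captive and does not rise or sink as it turns
- screw3 (a joint): turn of wing screw 3 (cover corner x -75, y -55 mm) in rad, growing as it is turned clockwise seen from above (tightened); slack at 0 to 0.25, fully home at its stop at 2.2, half its travel is 1.1. It stays where it is left; it takes about 0.12 N m to turn when slack and 0.19 N m at the end. The screw is captive and does not rise or sink as it turns
- screw4 (a joint): turn of wing screw 4 (cover corner x -75, y +55 mm) in rad, growing as it is turned clockwise seen from above (tightened); slack at 0 to 0.25, fully home at its stop at 2.2, half its travel is 1.1. It stays where it is left; it takes about 0.12 N m to turn when slack and 0.19 N m at the end. The screw is captive and does not rise or sink as it turns
- screw1_wing (a point): centre of the upright wing plate of screw 1, on the screw's axis, 26 mm above the cover's top face; z up, x along the wing, turning with the screw. The plate is 8 mm thick (y), about 54 mm long (x) and reaches from 11 to 37 mm above the cover's top; below it is a round hub 20 mm across
- screw2_wing (a point): centre of the upright wing plate of screw 2, on the screw's axis, 26 mm above the cover's top face; z up, x along the wing, turning with the screw. The plate is 8 mm thick (y), about 54 mm long (x) and reaches from 11 to 37 mm above the cover's top; below it is a round hub 20 mm across
- screw3_wing (a point): centre of the upright wing plate of screw 3, on the screw's axis, 26 mm above the cover's top face; z up, x along the wing, turning with the screw. The plate is 8 mm thick (y), about 54 mm long (x) and reaches from 11 to 37 mm above the cover's top; below it is a round hub 20 mm across
- screw4_wing (a point): centre of the upright wing plate of screw 4, on the screw's axis, 26 mm above the cover's top face; z up, x along the wing, turning with the screw. The plate is 8 mm thick (y), about 54 mm long (x) and reaches from 11 to 37 mm above the cover's top; below it is a round hub 20 mm across
- pack1: loose battery pack, black with grey sides, 32 mm (x) by 80 mm (y) by 36 mm high, about 0.25 kg, standing upright on the desk at first; origin at the centre of its underside, z up. A pull grip stands on the middle of its top: 24 mm (x) by 12 mm (y), from 36 to 64 mm above the underside. It goes into a bay with its 80 mm side along the case's y, either way round; may be absent
- pack2: loose battery pack, black with grey sides, 32 mm (x) by 80 mm (y) by 36 mm high, about 0.25 kg, standing upright on the desk at first; origin at the centre of its underside, z up. A pull grip stands on the middle of its top: 24 mm (x) by 12 mm (y), from 36 to 64 mm above the underside. It goes into a bay with its 80 mm side along the case's y, either way round; may be absent
- pack3: loose battery pack, black with grey sides, 32 mm (x) by 80 mm (y) by 36 mm high, about 0.25 kg, standing upright on the desk at first; origin at the centre of its underside, z up. A pull grip stands on the middle of its top: 24 mm (x) by 12 mm (y), from 36 to 64 mm above the underside. It goes into a bay with its 80 mm side along the case's y, either way round; may be absent
- mug: blue mug, 74 mm across, 85 mm tall; origin under its centre; a bystander
- driver: screwdriver 190 mm long lying on the desk between case and cover; a bystander
There are look-alikes about, which are no part of the job. What is shaped like the cover but pink or red is not meant.

How it is judged:
By the outcome, as a careful person would: the job done as asked, in the order asked, and still so for the second after the job is handed in, with the robot touching nothing.
Of pack1, pack2, pack3 only 1 to 3 are there at a start; the rules pass over those that are not, and their reading is None.
At some moment in a run one of pack1, pack2, pack3 may be knocked a few centimetres aside while the robot is not near it.
Once in a run the grip may slacken for a moment while it holds something.
It also fails if it takes over 210 s, if anything falls off the work surface, if the arm or the gripper's body presses on something with over 40 N, if the wrist force passes 120 N, or if a joint passes its speed limit or range.

ROBOT

A 7-joint arm with a two-finger parallel gripper is mounted at the origin on the work surface. World frame = base frame: x ahead of the robot, y to its left, z up, the work surface at z = 0. Lengths are in m, angles in rad, forces in N, time in s.
With the tool pointing down it reaches from about 0.425 to 0.95 m from the base axis. Payload 4.7 kg.
Tool frame: the origin (TCP) lies at the very end of the fingers, on their centre line; the grasp point (between the pads) lies 19 mm behind it; z points along the fingers, y is the line along which they close (so a half turn about z gives the same grasp; the last joint's range is limited). The gripper opens to 87 mm and grips with 3 to 60 N. Pads are 19 mm wide; open, the fingers measure 117 mm over their backs; the gripper's body (75 mm by 190 mm) begins 51 mm behind the grasp point.
Start: joints at [-1.292, 0.469, -0.049, 1.532, 0.024, 1.141, -0.082], TCP at [0.204, 0.643, 0.223] pointing down, gripper open.
Joint ranges: [-2.59, 2.59], [-0.33, 1.99], [-1.39, 1.29], [0.1, 2.45], [-1.04, 4.18], [0.21, 1.99], [-2.66, 2.66]. Speed limits (rad/s): [2.57, 2.57, 3.14, 3.14, 3.14, 3.14, 3.14].

INTERFACE

Orientations are given as a 3x3 rotation matrix whose columns are the frame's x, y, z axes.
In Python, from station import bot, get_image, calibration gives the robot as it stands.
- The arm moves only by the tool jog_arm, never from a script. Its argument "increments" is a list of rows, each an object of numbers: "gripper": the opening in per cent of the stroke, from 0 (shut) to 100 (fully open); "tx", "ty", "tz": the shift along the tool's x, y, z in cm; "ax", "ay", "az": the turn, a rotation vector about the tool's x, y, z in rad. In form: [{"gripper": .., "tx": .., "ty": .., "tz": .., "ax": .., "ay": .., "az": ..}, ...]. A call has 1 to 12 rows; each row shifts and turns the commanded pose from where the row before left it, along the tool's axes as they then stand; what a row does not reach is not made up. A row lasts 1/12 s, in which the tool goes at most 41.7 mm and 7.16 degrees, less where a joint would pass 70% of its speed; a pose out of reach is approached as far as the arm can. A call is refused whole if a number of a shift passes 4.17 or a number of a turn 0.125, either way. A call with a gripper value outside its range is refused whole. The fingers move at their own pace and stop on an object; the grip force is fixed at half the most. Time passes only in rows, so rows that do not move let the fingers close. It gives the time, the measured TCP pose, the force, the opening and the grip force at its end, in the units of the state.
- bot.observe(): the state, without advancing time (a new reading comes with each control period).
- get_image(name): name is "scene" or "top" or "wrist"; returns the picture (384x512x3 uint8, red, green, blue); there is no depth.
- calibration(name): a dict with "fov_y" (degrees; the focal length in pixels is half the picture's height over the tangent of half this angle, whatever the lens; pixels are square), "cx", "cy" (the principal point, pixels), "cam_to_world" (4x4, takes a point from camera to world coordinates). Camera axes: x right, y up, looking along -z (the intrinsics and any distortion apply to the point x, -y, -z); pixel columns grow to the right and rows downward; lengths in m; the calibration is good to about 2 mm. A picture is of the moment at which its call begins: read the wrist's pose just before it. calibration takes no time and is no camera call; for the wrist camera it gives the pose at the moment of the call.
- bot.hand_in(): hands the job in; it is judged then, once.
The state is a dict: "t": time; "joint_pos": joint angles; "joint_velocities": joint speeds; "effort": joint torques, N m; "tool_pos": TCP position; "orientation": TCP orientation; "force": force on the tool from outside, world axes, zero at the start; "ft_torque": the same for the moment, N m; "gripper_width": opening from 0.0 (shut) to 1.0 (fully open); "gripper_force": force on a finger pad.
Only numpy, scipy, OpenCV 4.12 (cv2) and the standard library are available. Lean on these libraries where they do the work, as an engineer would, in place of code of your own. Each camera call takes 0.05 s, during which the arm holds its last target. There are 200 camera calls.

## Working session

There is one attempt and no reset: what is moved stays moved. The work goes in short steps, Python scripts to look and compute and a tool call to move; the robot and the scene stay as the last step left them, time stands still between calls to the robot, and variables do not carry over. Pictures are saved under pics/ and viewed, at most 14 in all, crops included, and the job is handed in when it is done.

Besides the shell and the picture viewer there is one more tool, called after "Emit:" as name([rows], argument=value, ...), one row to a line, values as JSON. jog_arm: Moves the arm, as the interface text tells. Its arguments: {"type":"object","properties":{"increments":{"type":"array"}},"required":["increments"]}

```bash
mkdir -p pics; ls; python3 - <<'E'
from station import bot,get_image,calibration
import cv2,json
print(bot.observe())
for n in("top","scene"):
    c=calibration(n);print(n,{k:(v.tolist() if hasattr(v,'tolist') else v) for k,v in c.items()})
    im=get_image(n);cv2.imwrite(f"pics/{n}0.png",cv2.resize(im[:,:,::-1],(800,600),interpolation=cv2.INTER_CUBIC))
    cv2.imwrite(f"pics/{n}0_raw.png",im[:,:,::-1])
E
```

```text
pics
{'t': 0.0, 'joint_pos': array([-1.29189304,  0.46943026, -0.04859561,  1.53370697,  0.02409141,
        1.14099666, -0.08225808]), 'joint_velocities': array([-0.00146766,  0.00282043, -0.00046429,  0.0004791 ,  0.0010471 ,
        0.00156798, -0.00147969]), 'effort': array([ 6.16951347e-04, -5.07968652e+01, -8.10354645e-02, -2.36160707e+01,
       -6.14476413e-02,  3.78344301e-02,  1.89647749e-04]), 'tool_pos': array([0.20430574, 0.64269996, 0.22150145]), 'orientation': array([[-9.53022875e-01,  3.02897866e-01, -5.30781115e-04],
       [ 3.02898324e-01,  9.53021018e-01, -1.88254721e-03],
       [-6.43739753e-05, -1.95488327e-03, -9.99998087e-01]]), 'force': array([-0.02943548, -0.0077666 , -0.57986107]), 'ft_torque': array([-0.01336496, -0.01921419,  0.05013671]), 'gripper_force': 0.0, 'gripper_width': 1.0014741747185898}
top {'fov_y': 48.02835674772847, 'cx': 255.02060376572643, 'cy': 192.99619302434778, 'cam_to_world': [[0.023944503114582526, 0.9940597726756576, -0.1061688707607648, 0.3573648102746693], [-0.9997132629848677, 0.023784733545598423, -0.002770967757627985, 0.1604834917863287], [-0.00022930927735737938, 0.10620477766176581, 0.9943442525700393, 1.346883300602309], [0.0, 0.0, 0.0, 1.0]]}
scene {'fov_y': 54.3705502292476, 'cx': 256.9597775003895, 'cy': 183.9726965487042, 'cam_to_world': [[-0.3681547209143128, -0.5995725743930008, 0.7106158100579056, 1.2468928216860449], [0.9296613715568199, -0.2487692758784437, 0.2717417553744854, 0.421942974290006], [0.013850476655925542, 0.7606750787390525, 0.648985045191135, 0.7786922874820872], [0.0, 0.0, 0.0, 1.0]]}
```

View pics/top0.png

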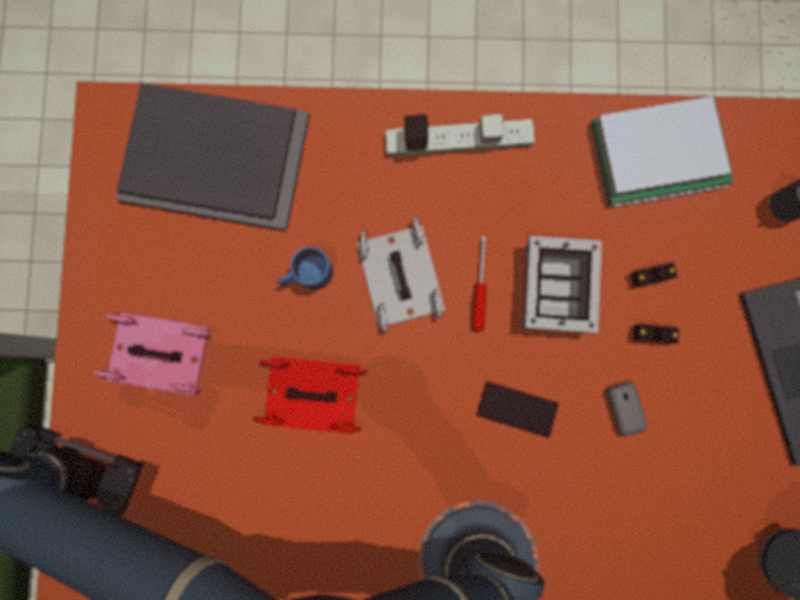

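View pics/scene0.png

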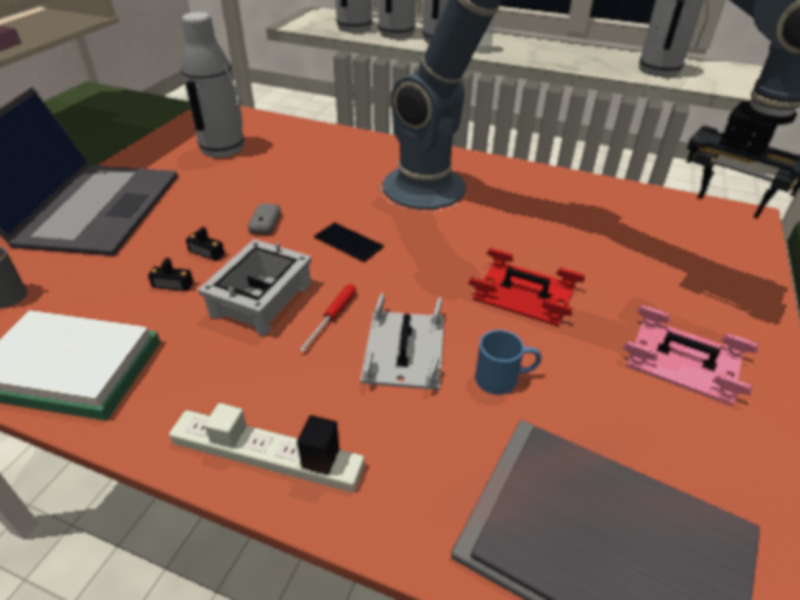

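The top view (800×600) shows the case at (565,285) and two packs at (653,273) and (655,333). Cover candidates are grey (400,275), red (312,395) and pink (160,355). I choose grey, because pink and red are excluded. Pack look-alikes are the phone (517,408), the mouse (627,408) and the black adapter (415,130). The two black blocks with yellow terminals and a grip are the packs.

```bash
cat > h.py <<'E'
import numpy as np,cv2
from station import bot,get_image,calibration
def K(c):
    f=192/np.tan(np.radians(c["fov_y"]/2)); return np.array([[f,0,c["cx"]],[0,f,c["cy"]],[0,0,1.]])
def ray(c,p):
    T=np.array(c["cam_to_world"]);d=np.linalg.solve(K(c),[p[0],p[1],1]);d=T[:3,:3]@(d*[1,-1,-1]);return T[:3,3],d/np.linalg.norm(d)
def plane(c,p,z):
    o,d=ray(c,p);return o+d*(z-o[2])/d[2]
def proj(c,X):
    T=np.array(c["cam_to_world"]);q=(np.atleast_2d(X)-T[:3,3])@T[:3,:3]*[1,-1,-1];q=q@K(c).T;return q[:,:2]/q[:,2:]
def tri(obs):
    A=np.zeros((3,3));b=np.zeros(3)
    for c,p in obs:
        o,d=ray(c,p);M=np.eye(3)-np.outer(d,d);A+=M;b+=M@o
    x=np.linalg.solve(A,b);return x,[np.round(proj(c,x)[0]-p,1) for c,p in obs]
def yaw(R): return np.arctan2(R[1,0],R[0,0])   # tool x azimuth
def goal(x,y,z,yw=None):
    s=bot.observe();R=s["orientation"];d=np.array([x,y,z])-s["tool_pos"]
    cur=yaw(R);dz=0
    if yw is not None:
        dz=(cur-yw+np.pi/2)%np.pi-np.pi/2   # tool z is down: +az lowers azimuth
        a=yw if abs((cur-dz-yw+np.pi)%(2*np.pi)-np.pi)<.1 else yw+np.pi
    else: a=cur
    Rn=np.array([[np.cos(a),np.sin(a),0],[np.sin(a),-np.cos(a),0],[0,0,-1]])
    # az first, then shifts in the new frame
    tilt=R.T@np.array([0,0,-1.])
    print("az %.3f then cm"%dz,np.round(100*Rn.T@d,2),"tilt fix ax,ay",np.round([-tilt[1],tilt[0]],4),"q",np.round(s["joint_pos"],2),"F",np.round(s["force"],1),"yaw %.3f"%cur,"tcp",np.round(s["tool_pos"],4))
def snap(name,out,crop=None,k=1.5625):
    c=calibration(name);im=get_image(name);cv2.imwrite(f"pics/{out}_raw.png",im[:,:,::-1]);np.save(f"pics/{out}.npy",c,allow_pickle=True)
    if crop: im=im[crop[1]:crop[3],crop[0]:crop[2]]
    cv2.imwrite(f"pics/{out}.png",cv2.resize(im[:,:,::-1],None,fx=k,fy=k,interpolation=cv2.INTER_CUBIC));return c
def load(out): return np.load(f"pics/{out}.npy",allow_pickle=True).item()
E
python3 - <<'E'
from h import *
t=calibration("top");w=calibration("wrist");s=calibration("scene");f=.64
for n,p,z in[("caseTL",(528,237),.072),("caseTR",(601,240),.072),("caseBL",(524,330),.072),("caseBR",(598,332),.072),("pk1",(653,272),.05),("pk2",(655,333),.05),("cover",(400,277),.045),("mug",(312,268),.08),("drvtop",(484,238),.01),("drvbot",(478,330),.02)]:
    print(n,plane(t,np.array(p)*f,z).round(3))
print(K(w)[0,0],np.array(w["cam_to_world"]).round(3))
for n,a,b in[("coverhandle",(400,277),(405,342)),("pk1grip",(653,270),(170,268)),("pk2grip",(654,331),(205,240))]:
    print(n,tri([(t,np.array(a)*f),(s,np.array(b)*f)]))
# zoom crops of top: case+packs and cover
im=cv2.imread("pics/top0_raw.png");a=cv2.resize(im[130:235,225:450],None,fx=3.5,fy=3.5,interpolation=cv2.INTER_CUBIC);cv2.imwrite("pics/topcrop.png",a)
goal(.5,.3,.3)
E
```

```text
caseTL [ 0.624 -0.082  0.072]
caseTR [ 0.622 -0.222  0.072]
caseBL [ 0.445 -0.075  0.072]
caseBR [ 0.445 -0.215  0.072]
pk1 [ 0.566 -0.33   0.05 ]
pk2 [ 0.447 -0.332  0.05 ]
cover [0.545 0.162 0.045]
mug [0.553 0.33  0.08 ]
drvtop [ 0.633 -0.005  0.01 ]
drvbot [0.446 0.006 0.02 ]
284.8615766284849 [[ 0.303 -0.92  -0.248  0.136]
 [ 0.953  0.293  0.08   0.664]
 [-0.001 -0.26   0.966  0.385]
 [ 0.     0.     0.     1.   ]]
coverhandle (array([0.54894181, 0.16301753, 0.01348121]), [array([-0.2,  0.1]), array([-0.3, -0. ])])
pk1grip (array([ 0.56940879, -0.32969513,  0.04967084]), [array([-0.1,  0. ]), array([-0.1, -0. ])])
pk2grip (array([ 0.45155036, -0.33453301,  0.03798837]), [array([ 0.1, -0. ]), array([0.1, 0. ])])
az 0.000 then cm [-38.56 -23.71  -7.84] tilt fix ax,ay [-0.0017  0.    ] q [-1.29  0.47 -0.05  1.53  0.02  1.14 -0.08] F [ 0.6 -0.4 -0.4] yaw 2.834 tcp [0.2043 0.6428 0.2216]
```

View pics/topcrop.png

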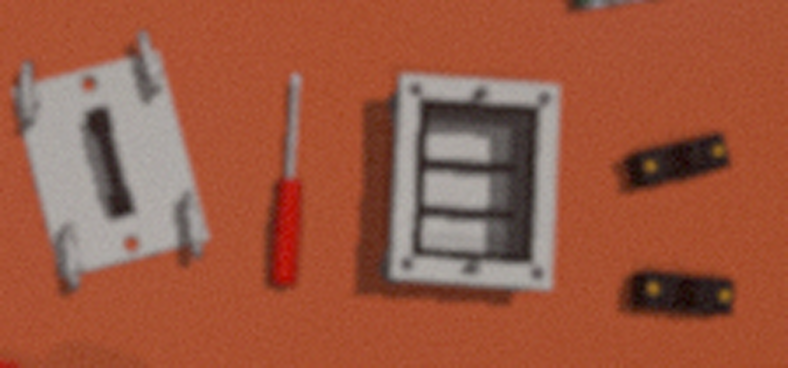

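The crop confirms the choice. The grey cover has its handle bar from (97,110) to (122,215) and pin holes at (88,83) and (131,243). The case pins are near (480,93) and (472,267). The packs are at (675,160) and (683,293), each with yellow terminals. I move to look with the wrist camera.

Emit:
jog_arm([
  {"tx": -3.2,"ty": -2.0,"tz": -0.65},
  {"tx": -3.2,"ty": -2.0,"tz": -0.65},
  {"tx": -3.2,"ty": -2.0,"tz": -0.65},
  {"tx": -3.2,"ty": -2.0,"tz": -0.65},
  {"tx": -3.2,"ty": -2.0,"tz": -0.65},
  {"tx": -3.2,"ty": -2.0,"tz": -0.65},
  {"tx": -3.2,"ty": -2.0,"tz": -0.65},
  {"tx": -3.2,"ty": -2.0,"tz": -0.65},
  {"tx": -3.2,"ty": -2.0,"tz": -0.65},
  {"tx": -3.2,"ty": -2.0,"tz": -0.65},
  {"tx": -3.2,"ty": -2.0,"tz": -0.65},
  {"tx": -3.2,"ty": -2.0,"tz": -0.65},
])

```text
invalid input at $.increments[0]: expected keys gripper, tx, ty, tz, ax, ay, az
```

Emit:
jog_arm([
  {"tx": -1.0,"ty": -3.8},
  {"tx": -1.0,"ty": -3.8},
  {"tx": -1.0,"ty": -3.8},
  {"tx": -1.0,"ty": -3.8},
  {"tx": -1.0,"ty": -3.8},
  {"tx": -1.0,"ty": -3.8},
  {"tx": -1.0,"ty": -3.8},
  {"tx": -1.0,"ty": -3.8},
  {"tx": -1.0,"ty": -3.8},
  {"tx": -1.0,"ty": -3.8},
  {"tx": -1.0,"ty": -3.8},
  {"tx": -1.0,"ty": -3.8},
])

```text
invalid input at $.increments[0]: expected keys gripper, tx, ty, tz, ax, ay, az
```

Emit:
jog_arm([
  {"az": -0.12},
  {"az": -0.12},
  {"az": -0.06},
  {},
  {},
  {},
])

```text
invalid input at $.increments[0]: expected keys gripper, tx, ty, tz, ax, ay, az
```

```bash
python3 - <<'E'
from h import *
goal(.5,-.28,.3,np.pi)
c=snap("wrist","w1");goal(.5,-.28,.3,np.pi)
print(np.array(c["cam_to_world"]).round(3))
E
```

```text
az -0.308 then cm [-29.57 -92.28  -7.84] tilt fix ax,ay [-0.0017  0.    ] q [-1.29  0.47 -0.05  1.53  0.02  1.14 -0.08] F [ 0.6 -0.4 -0.4] yaw 2.834 tcp [0.2043 0.6428 0.2216]
az -0.308 then cm [-29.57 -92.29  -7.83] tilt fix ax,ay [-0.0015  0.0001] q [-1.29  0.47 -0.05  1.53  0.02  1.14 -0.08] F [0.3 0.4 0.4] yaw 2.834 tcp [0.2043 0.6429 0.2217]
[[ 0.303 -0.92  -0.248  0.136]
 [ 0.953  0.293  0.08   0.664]
 [-0.001 -0.26   0.966  0.385]
 [ 0.     0.     0.     1.   ]]
```

View pics/w1.png

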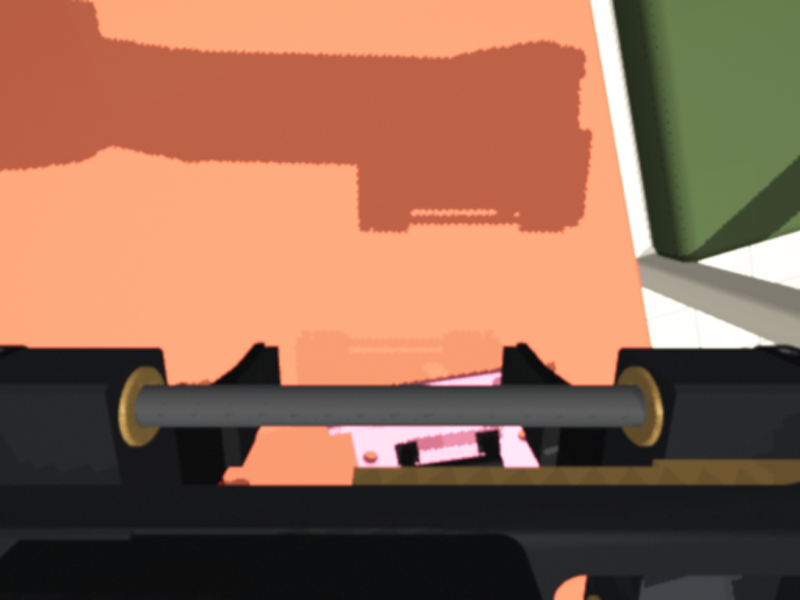

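Nothing moved, because every key is required. The wrist view shows the gripper covering rows below about 340 of 600, so things are best seen on the tool's +x side.

Emit:
jog_arm([
  {"gripper": 100,"tx": -3.2,"ty": -2.0,"tz": -0.65,"ax": 0,"ay": 0,"az": 0},
  {"gripper": 100,"tx": -3.2,"ty": -2.0,"tz": -0.65,"ax": 0,"ay": 0,"az": 0},
  {"gripper": 100,"tx": -3.2,"ty": -2.0,"tz": -0.65,"ax": 0,"ay": 0,"az": 0},
  {"gripper": 100,"tx": -3.2,"ty": -2.0,"tz": -0.65,"ax": 0,"ay": 0,"az": 0},
  {"gripper": 100,"tx": -3.2,"ty": -2.0,"tz": -0.65,"ax": 0,"ay": 0,"az": 0},
  {"gripper": 100,"tx": -3.2,"ty": -2.0,"tz": -0.65,"ax": 0,"ay": 0,"az": 0},
  {"gripper": 100,"tx": -3.2,"ty": -2.0,"tz": -0.65,"ax": 0,"ay": 0,"az": 0},
  {"gripper": 100,"tx": -3.2,"ty": -2.0,"tz": -0.65,"ax": 0,"ay": 0,"az": 0},
  {"gripper": 100,"tx": -3.2,"ty": -2.0,"tz": -0.65,"ax": 0,"ay": 0,"az": 0},
  {"gripper": 100,"tx": -3.2,"ty": -2.0,"tz": -0.65,"ax": 0,"ay": 0,"az": 0},
  {"gripper": 100,"tx": -3.2,"ty": -2.0,"tz": -0.65,"ax": 0,"ay": 0,"az": 0},
  {"gripper": 100,"tx": -3.2,"ty": -2.0,"tz": -0.65,"ax": 0,"ay": 0,"az": 0},
])

```text
t: 1.15
tool_pos: [0.4985, 0.2965, 0.3008]
orientation: [[-0.953, 0.303, -0.0], [0.303, 0.953, 0.0], [0.0, -0.0, -1.0]]
force: [1.0, 0.1, -0.1]
gripper_width: 0.999
gripper_force: 0.0
```

Emit:
jog_arm([
  {"gripper": 100,"tx": -2.0,"ty": -3.5,"tz": 0,"ax": 0,"ay": 0,"az": 0},
  {"gripper": 100,"tx": -2.0,"ty": -3.5,"tz": 0,"ax": 0,"ay": 0,"az": 0},
  {"gripper": 100,"tx": -2.0,"ty": -3.5,"tz": 0,"ax": 0,"ay": 0,"az": 0},
  {"gripper": 100,"tx": -2.0,"ty": -3.5,"tz": 0,"ax": 0,"ay": 0,"az": 0},
  {"gripper": 100,"tx": -2.0,"ty": -3.5,"tz": 0,"ax": 0,"ay": 0,"az": 0},
  {"gripper": 100,"tx": -2.0,"ty": -3.5,"tz": 0,"ax": 0,"ay": 0,"az": 0},
  {"gripper": 100,"tx": -2.0,"ty": -3.5,"tz": 0,"ax": 0,"ay": 0,"az": 0},
  {"gripper": 100,"tx": -2.0,"ty": -3.5,"tz": 0,"ax": 0,"ay": 0,"az": 0},
  {"gripper": 100,"tx": -2.0,"ty": -3.5,"tz": 0,"ax": 0,"ay": 0,"az": 0},
  {"gripper": 100,"tx": -2.0,"ty": -3.5,"tz": 0,"ax": 0,"ay": 0,"az": 0},
  {"gripper": 100,"tx": -2.0,"ty": -3.5,"tz": 0,"ax": 0,"ay": 0,"az": 0},
  {"gripper": 100,"tx": -2.0,"ty": -3.5,"tz": 0,"ax": 0,"ay": 0,"az": 0},
])

```text
t: 2.15
tool_pos: [0.5991, -0.1765, 0.3003]
orientation: [[-0.953, 0.303, -0.0], [0.303, 0.953, 0.0], [0.0, 0.0, -1.0]]
force: [1.4, -0.0, 0.4]
gripper_width: 1.002
gripper_force: 0.0
```

Emit:
jog_arm([
  {"gripper": 100,"tx": 0,"ty": 0,"tz": 0,"ax": 0,"ay": 0,"az": -0.12},
  {"gripper": 100,"tx": 0,"ty": 0,"tz": 0,"ax": 0,"ay": 0,"az": -0.12},
  {"gripper": 100,"tx": 0,"ty": 0,"tz": 0,"ax": 0,"ay": 0,"az": -0.06},
  {"gripper": 100,"tx": 0,"ty": 0,"tz": 0,"ax": 0,"ay": 0,"az": 0},
  {"gripper": 100,"tx": 0,"ty": 0,"tz": 0,"ax": 0,"ay": 0,"az": 0},
])

```text
t: 2.57
tool_pos: [0.599, -0.1747, 0.3002]
orientation: [[-1.0, 0.01, -0.001], [0.01, 1.0, 0.0], [0.001, 0.0, -1.0]]
force: [-0.5, 0.1, -0.7]
gripper_width: 1.0
gripper_force: 0.0
```

```bash
python3 - <<'E'
from h import *
goal(.68,-.22,.3,np.pi)
E
```

```text
az -0.010 then cm [-8.1  -4.53  0.02] tilt fix ax,ay [ 0.0003 -0.0005] q [-0.03  0.34  0.34  1.58 -0.11  1.25  1.88] F [-0.5  0.1 -0.7] yaw 3.132 tcp [ 0.599  -0.1747  0.3002]
```

Emit:
jog_arm([
  {"gripper": 100,"tx": -3.0,"ty": -1.5,"tz": 0,"ax": 0,"ay": 0,"az": 0},
  {"gripper": 100,"tx": -3.0,"ty": -1.5,"tz": 0,"ax": 0,"ay": 0,"az": 0},
  {"gripper": 100,"tx": -3.0,"ty": -1.5,"tz": 0,"ax": 0,"ay": 0,"az": -0.01},
  {"gripper": 100,"tx": 0,"ty": 0,"tz": 0,"ax": 0,"ay": 0,"az": 0},
  {"gripper": 100,"tx": 0,"ty": 0,"tz": 0,"ax": 0,"ay": 0,"az": 0},
  {"gripper": 100,"tx": 0,"ty": 0,"tz": 0,"ax": 0,"ay": 0,"az": 0},
])

```text
t: 3.07
tool_pos: [0.6883, -0.2199, 0.3]
orientation: [[-1.0, -0.002, -0.001], [-0.002, 1.0, 0.0], [0.001, 0.001, -1.0]]
force: [-0.1, 0.7, 1.1]
gripper_width: 1.001
gripper_force: 0.0
```

```bash
python3 - <<'E'
from h import *
snap("wrist","w2")
goal(.68,-.10,.3,np.pi)
E
```

```text
az 0.002 then cm [ 0.81 11.98  0.06] tilt fix ax,ay [ 0.0006 -0.0006] q [ 0.04  0.51  0.34  1.32 -0.17  1.34  1.95] F [-0.7 -0.6 -0.1] yaw -3.140 tcp [ 0.6881 -0.2198  0.3006]
```

View pics/w2.png

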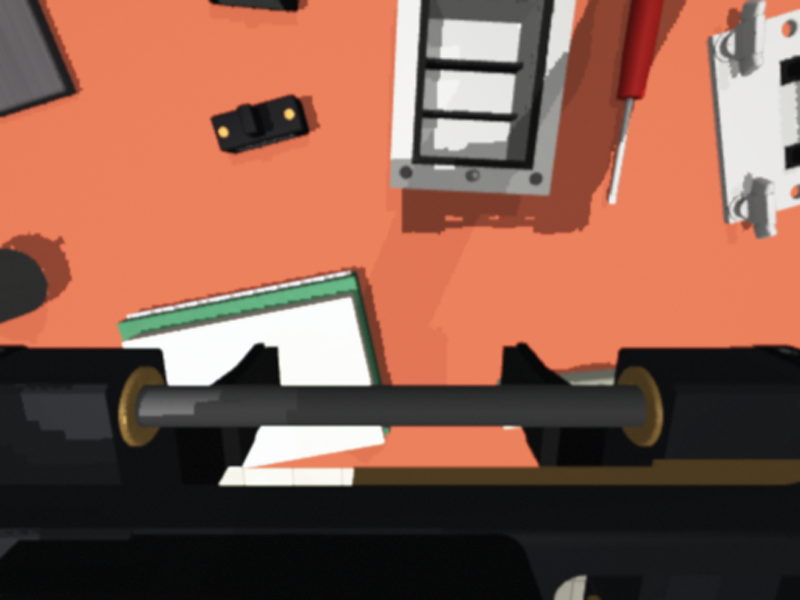

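This view shows pack 1 at (260,122) and its terminals at (223,131) and (289,114). The case near end has its pin at (473,175) and corners at (390,187) and (550,194). I step back and up to see everything.

Emit:
jog_arm([
  {"gripper": 100,"tx": -2.4,"ty": 0.5,"tz": -2.0,"ax": 0,"ay": 0,"az": 0},
  {"gripper": 100,"tx": -2.4,"ty": 0.5,"tz": -2.0,"ax": 0,"ay": 0,"az": 0},
  {"gripper": 100,"tx": -2.4,"ty": 0,"tz": -2.0,"ax": 0,"ay": 0,"az": 0},
  {"gripper": 100,"tx": 0,"ty": 0,"tz": 0,"ax": 0,"ay": 0,"az": 0},
  {"gripper": 100,"tx": 0,"ty": 0,"tz": 0,"ax": 0,"ay": 0,"az": 0},
  {"gripper": 100,"tx": 0,"ty": 0,"tz": 0,"ax": 0,"ay": 0,"az": 0},
])

```text
t: 3.62
tool_pos: [0.7594, -0.2102, 0.3603]
orientation: [[-1.0, -0.001, -0.001], [-0.001, 1.0, 0.0], [0.001, 0.0, -1.0]]
force: [-0.1, -0.1, -0.2]
gripper_width: 0.998
gripper_force: 0.0
```

```bash
python3 - <<'E'
from h import *
snap("wrist","w3",(0,0,512,230))
E
```

Emit:
jog_arm([
  {"gripper": 100,"tx": 0,"ty": 4.0,"tz": 0,"ax": 0,"ay": 0,"az": 0},
  {"gripper": 100,"tx": 0,"ty": 4.0,"tz": 0,"ax": 0,"ay": 0,"az": 0},
  {"gripper": 100,"tx": 0,"ty": 4.0,"tz": 0,"ax": 0,"ay": 0,"az": 0},
  {"gripper": 100,"tx": 0,"ty": 4.0,"tz": 0,"ax": 0,"ay": 0,"az": 0},
  {"gripper": 100,"tx": 0,"ty": 0,"tz": 0,"ax": 0,"ay": 0,"az": 0},
  {"gripper": 100,"tx": 0,"ty": 0,"tz": 0,"ax": 0,"ay": 0,"az": 0},
  {"gripper": 100,"tx": 0,"ty": 0,"tz": 0,"ax": 0,"ay": 0,"az": 0},
])

```text
t: 4.25
tool_pos: [0.7592, -0.051, 0.3603]
orientation: [[-1.0, -0.001, -0.001], [-0.001, 1.0, -0.001], [0.001, -0.001, -1.0]]
force: [-0.4, -0.2, -0.9]
gripper_width: 1.003
gripper_force: 0.0
```

```bash
python3 - <<'E'
from h import *
snap("wrist","w4",(0,0,512,230))
a=cv2.imread("pics/w3.png");b=cv2.imread("pics/w4.png");cv2.imwrite("pics/w34.png",cv2.resize(np.vstack([a,b])[:,:800],(800,718))[:600] if 0 else cv2.resize(np.vstack([a,b]),(668,600),interpolation=cv2.INTER_AREA))
goal(.68,-.10,.3,np.pi)
E
```

```text
az -0.000 then cm [ 7.94 -4.76  6.04] tilt fix ax,ay [-0.0011 -0.0009] q [-0.16  0.57  0.33  1.09 -0.17  1.5   1.7 ] F [-1.1 -1.1 -0.7] yaw 3.141 tcp [ 0.7594 -0.0524  0.3604]
```

View pics/w34.png

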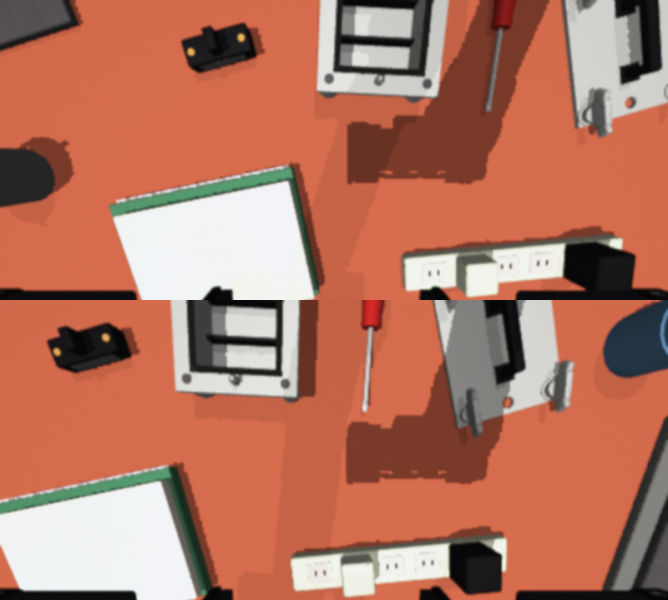

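That pose looks too far out: pack 1 is at (218,45) and only part of the case shows. I need a smaller x, so I move in and take two more views.

Emit:
jog_arm([
  {"gripper": 100,"tx": 3.5,"ty": -1.0,"tz": -0.5,"ax": 0,"ay": 0,"az": 0},
  {"gripper": 100,"tx": 3.5,"ty": -1.0,"tz": -0.5,"ax": 0,"ay": 0,"az": 0},
  {"gripper": 100,"tx": 3.5,"ty": -1.0,"tz": -0.5,"ax": 0,"ay": 0,"az": 0},
  {"gripper": 100,"tx": 3.5,"ty": -1.0,"tz": -0.5,"ax": 0,"ay": 0,"az": 0},
  {"gripper": 100,"tx": 3.5,"ty": -1.0,"tz": -0.5,"ax": 0,"ay": 0,"az": 0},
  {"gripper": 100,"tx": 0,"ty": 0,"tz": 0,"ax": 0,"ay": 0,"az": 0},
  {"gripper": 100,"tx": 0,"ty": 0,"tz": 0,"ax": 0,"ay": 0,"az": 0},
  {"gripper": 100,"tx": 0,"ty": 0,"tz": 0,"ax": 0,"ay": 0,"az": 0},
])

```text
t: 4.97
tool_pos: [0.5854, -0.1019, 0.3858]
orientation: [[-1.0, 0.0, 0.001], [0.0, 1.0, 0.0], [-0.001, 0.0, -1.0]]
force: [0.6, 0.5, -0.4]
gripper_width: 1.0
gripper_force: 0.0
```

```bash
python3 - <<'E'
from h import *
snap("wrist","w5",(0,0,512,260))
E
```

Emit:
jog_arm([
  {"gripper": 100,"tx": 0,"ty": -4.0,"tz": 0,"ax": 0,"ay": 0,"az": 0},
  {"gripper": 100,"tx": 0,"ty": -4.0,"tz": 0,"ax": 0,"ay": 0,"az": 0},
  {"gripper": 100,"tx": 0,"ty": -4.0,"tz": 0,"ax": 0,"ay": 0,"az": 0},
  {"gripper": 100,"tx": 0,"ty": 0,"tz": 0,"ax": 0,"ay": 0,"az": 0},
  {"gripper": 100,"tx": 0,"ty": 0,"tz": 0,"ax": 0,"ay": 0,"az": 0},
  {"gripper": 100,"tx": 0,"ty": 0,"tz": 0,"ax": 0,"ay": 0,"az": 0},
])

```text
t: 5.52
tool_pos: [0.5868, -0.2199, 0.3844]
orientation: [[-1.0, -0.003, -0.001], [-0.003, 1.0, 0.001], [0.001, 0.001, -1.0]]
force: [0.7, 0.9, -0.9]
gripper_width: 1.002
gripper_force: 0.0
```

```bash
cat >> h.py <<'E'
def yellow(out):
    im=cv2.cvtColor(cv2.imread(f"pics/{out}_raw.png"),cv2.COLOR_BGR2HSV)[:215]
    m=cv2.inRange(im,(17,110,110),(35,255,255));n,l,st,ce=cv2.connectedComponentsWithStats(m)
    return [(ce[i].round(2),st[i,4]) for i in range(1,n) if 8<st[i,4]<200]
E
python3 - <<'E'
from h import *
snap("wrist","w6",(0,0,512,260))
a=cv2.imread("pics/w5.png");b=cv2.imread("pics/w6.png");cv2.imwrite("pics/w56.png",cv2.resize(np.vstack([a,b]),(590,600),interpolation=cv2.INTER_AREA))
for o in("w2","w5","w6"):print(o,yellow(o))
goal(.6,-.22,.38,np.pi)
E
```

```text
w2 [(array([184.73,  72.51]), np.int32(37)), (array([142.46,  84.09]), np.int32(35))]
w5 [(array([86.88, 73.67]), np.int32(24)), (array([124.41,  76.72]), np.int32(29)), (array([132.  , 141.83]), np.int32(23)), (array([ 99.46, 150.21]), np.int32(24))]
w6 [(array([157.5,  73. ]), np.int32(30)), (array([194.5 ,  76.21]), np.int32(28)), (array([198.32, 141.32]), np.int32(28)), (array([165.  , 149.71]), np.int32(24))]
az 0.005 then cm [-1.31 -0.1   0.46] tilt fix ax,ay [ 0.0011 -0.0011] q [-0.01  0.31  0.4   1.44 -0.12  1.43  1.97] F [0.6 0.2 0.2] yaw -3.137 tcp [ 0.5869 -0.219   0.3846]
```

View pics/w56.png

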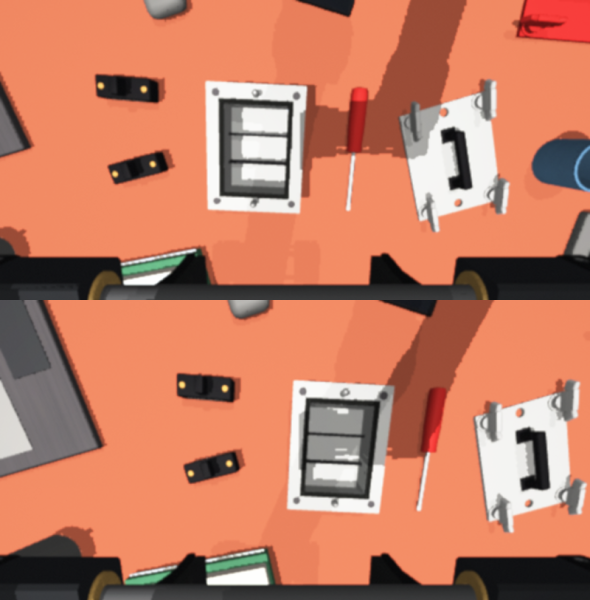

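Both views are clear. In w5 the packs' terminals are at (100,86)/(143,89) and (115,173)/(152,163), and the case pins at about (256,93) and (254,202). In w6 the case is at (343,447). Next come enlarged crops, and I triangulate the terminals.

```bash
python3 - <<'E'
from h import *
c2,c5,c6=load("w2"),load("w5"),load("w6")
Y5=[p for p,_ in yellow("w5")];Y6=[p for p,_ in yellow("w6")];Y2=[p for p,_ in yellow("w2")]
for i,e in [(0,[]),(1,[]),(2,[(c2,Y2[0])]),(3,[(c2,Y2[1])])]:
    print(i,[np.round(v,4) for v in tri([(c5,Y5[i]),(c6,Y6[i])]+e)])
a=cv2.imread("pics/w5_raw.png")[62:192,172:272];b=cv2.imread("pics/w6_raw.png")[62:192,242:342]
d=cv2.imread("pics/w5_raw.png")[62:192,342:442]
cv2.imwrite("pics/crop1.png",cv2.resize(np.hstack([a,b]),None,fx=4,fy=4,interpolation=cv2.INTER_CUBIC))
E
```

```text
0 [array([ 0.4459, -0.3731,  0.0377]), array([[ 0. ,  0.1],
       [-0. , -0.1]])]
1 [array([ 0.4503, -0.3123,  0.0346]), array([[ 0. ,  0.1],
       [-0. , -0.1]])]
2 [array([ 0.5582, -0.31  ,  0.0379]), array([[-0. , -0. ],
       [ 0.1,  0. ],
       [-0.1,  0. ]])]
3 [array([ 0.5732, -0.3706,  0.0362]), array([[-0. ,  0. ],
       [-0. , -0. ],
       [ 0.1,  0. ]])]
```

View pics/crop1.png

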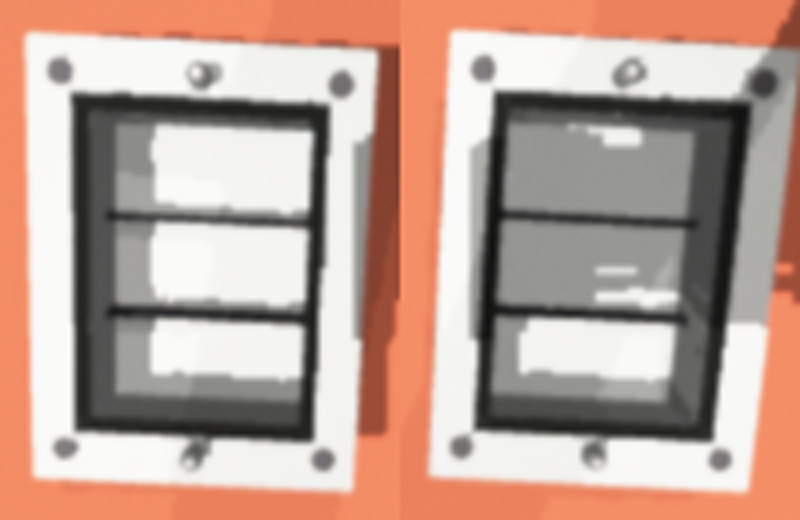

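The crops show the corner holes at w5 (61,69), (341,84), (66,447), (323,459), and in w6 at (484,69), (763,84), (461,447), (720,459). The flange corners are sharp, and the pin tips are at about (199,74) and (188,460) in w5. I fit the case pose from these points.

```bash
cat > fit.py <<'E'
from h import *
from scipy.optimize import least_squares
def crop2raw(p,off,k): return (np.array(p,float)+.5)/k-.5+np.array(off)
def fit(obs,x0,free_z=True):
    # obs: list (cam,[(pixel,local xyz)])
    def res(v,per=False):
        c,s=np.cos(v[3]),np.sin(v[3]);R=np.array([[c,-s,0],[s,c,0],[0,0,1]])
        out=[]
        for cam,l in obs:
            out.append(proj(cam,np.array([q for _,q in l])@R.T+v[:3])-np.array([p for p,_ in l]))
        return out if per else np.concatenate(out).ravel()
    r=least_squares(res,x0,loss="soft_l1",f_scale=.7)
    return r.x,[np.round(e,1).tolist() for e in res(r.x,True)]
E
python3 - <<'E'
from fit import *
c5,c6=load("w5"),load("w6")
# image up=-x, right=+y ; local case axes with yaw~0
o5=[(61,69),(341,84),(66,447),(323,459),(26,34),(377,50),(33,477),(353,492),(199,74),(188,460)]
o6=[(484,69),(763,84),(461,447),(720,459),(450,30),None,(429,474),(748,492),(636,70),(597,461)]
L=[(-75,-55,72),(-75,55,72),(75,-55,72),(75,55,72),(-88,-68,72),(-88,68,72),(88,-68,72),(88,68,72),(-75,0,92),(75,0,92)]
L=np.array(L)/1000
obs=[(c5,[(crop2raw(p,(172,62),4),l) for p,l in zip(o5,L)]),(c6,[(crop2raw((p[0]-400,p[1]),(242,62),4),l) for p,l in zip(o6,L) if p])]
print(fit(obs,[.53,-.148,0,0]))
d=cv2.imread("pics/w5_raw.png")[70:205,340:445];e=cv2.imread("pics/w6_raw.png")[70:205,405:510]
cv2.imwrite("pics/crop2.png",cv2.resize(np.hstack([d,e]),None,fx=3.8,fy=3.8,interpolation=cv2.INTER_CUBIC))
E
```

```text
(array([ 0.53622195, -0.1483397 ,  0.00087525, -0.0480496 ]), [[[-0.0, 0.4], [0.2, 0.2], [-0.4, 0.1], [-0.0, 0.1], [0.2, -0.2], [0.0, 0.2], [0.3, -0.3], [-0.3, -0.4], [-0.6, -0.6], [0.3, 0.8]], [[-0.1, -0.2], [0.3, -0.1], [0.2, -0.1], [-0.0, 0.0], [0.5, 0.1], [0.1, 0.2], [-0.3, -0.4], [-0.7, -0.1], [0.2, 0.4]]])
```

View pics/crop2.png

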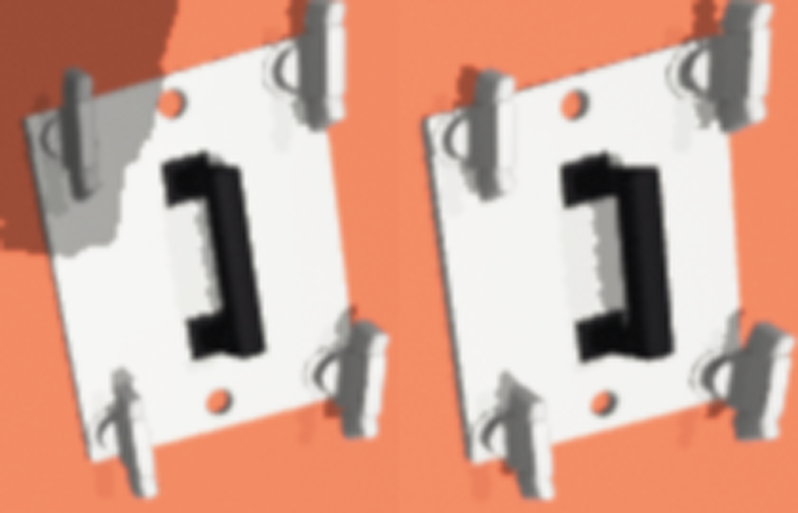

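The case fits at (0.5362, −0.1483) with yaw −0.048, and fitted z 0.001 agrees with the text. The grey cover's four wings lie roughly along its length, with holes at (172,103) and (219,401). Next I pick pack A, centre (0.5657, −0.3403), tool yaw 3.384.

Emit:
jog_arm([
  {"gripper": 60,"tx": 0,"ty": 0,"tz": 0,"ax": 0,"ay": 0,"az": -0.119},
  {"gripper": 60,"tx": 0,"ty": 0,"tz": 0,"ax": 0,"ay": 0,"az": -0.119},
  {"gripper": 60,"tx": 1.24,"ty": -2.82,"tz": 2.5,"ax": 0,"ay": 0,"az": 0},
  {"gripper": 60,"tx": 1.24,"ty": -2.82,"tz": 2.5,"ax": 0,"ay": 0,"az": 0},
  {"gripper": 60,"tx": 1.24,"ty": -2.82,"tz": 2.5,"ax": 0,"ay": 0,"az": 0},
  {"gripper": 60,"tx": 1.24,"ty": -2.82,"tz": 2.5,"ax": 0,"ay": 0,"az": 0},
  {"gripper": 60,"tx": 0,"ty": 0,"tz": 3.5,"ax": 0,"ay": 0,"az": 0},
  {"gripper": 60,"tx": 0,"ty": 0,"tz": 3.5,"ax": 0,"ay": 0,"az": 0},
  {"gripper": 60,"tx": 0,"ty": 0,"tz": 3.5,"ax": 0,"ay": 0,"az": 0},
  {"gripper": 60,"tx": 0,"ty": 0,"tz": 3.0,"ax": 0,"ay": 0,"az": 0},
  {"gripper": 60,"tx": 0,"ty": 0,"tz": 0,"ax": 0,"ay": 0,"az": 0},
  {"gripper": 60,"tx": 0,"ty": 0,"tz": 0,"ax": 0,"ay": 0,"az": 0},
])

```text
t: 6.57
tool_pos: [0.5649, -0.3398, 0.1492]
orientation: [[-0.971, -0.241, -0.003], [-0.241, 0.971, 0.002], [0.002, 0.003, -1.0]]
force: [0.3, -0.8, 0.9]
gripper_width: 0.599
gripper_force: 0.0
```

```bash
python3 - <<'E'
from h import *
snap("wrist","w7")
c=load("w7");t=calibration("top");snap("top","t1")
goal(.5657,-.3403,.041,3.384)
im=cv2.cvtColor(cv2.imread("pics/t1_raw.png"),cv2.COLOR_BGR2HSV)
m=cv2.inRange(im,(17,110,110),(35,255,255));n,l,st,ce=cv2.connectedComponentsWithStats(m)
print([(plane(t,ce[i],.037).round(4).tolist(),st[i,4]) for i in range(1,n) if 2<st[i,4]<60])
im=cv2.cvtColor(cv2.imread("pics/top0_raw.png"),cv2.COLOR_BGR2HSV)
m=cv2.inRange(im,(17,110,110),(35,255,255));n,l,st,ce=cv2.connectedComponentsWithStats(m)
print([(plane(t,ce[i],.037).round(4).tolist(),st[i,4]) for i in range(1,n) if 2<st[i,4]<60])
E
```

```text
az -0.001 then cm [ 0.03  0.18 11.17] tilt fix ax,ay [-0.0022  0.0029] q [ 0.23  0.52  0.36  1.66 -0.21  0.99  2.47] F [0.2 0.3 0.9] yaw -2.900 tcp [ 0.5664 -0.3419  0.1527]
[([0.4508, -0.312, 0.037], np.int32(8)), ([0.4463, -0.3745, 0.037], np.int32(7))]
[([0.5734, -0.3702, 0.037], np.int32(4)), ([0.5586, -0.312, 0.037], np.int32(5)), ([0.4505, -0.3132, 0.037], np.int32(6)), ([0.4464, -0.3749, 0.037], np.int32(6))]
```

Emit:
jog_arm([
  {"gripper": 60,"tx": 0,"ty": 0.05,"tz": 3.5,"ax": 0,"ay": 0,"az": 0},
  {"gripper": 60,"tx": 0,"ty": 0.05,"tz": 3.5,"ax": 0,"ay": 0,"az": 0},
  {"gripper": 60,"tx": 0,"ty": 0,"tz": 2.0,"ax": 0,"ay": 0,"az": 0},
  {"gripper": 60,"tx": 0,"ty": 0,"tz": 1.2,"ax": 0,"ay": 0,"az": 0},
  {"gripper": 60,"tx": 0,"ty": 0,"tz": 0.9,"ax": 0,"ay": 0,"az": 0},
  {"gripper": 60,"tx": 0,"ty": 0,"tz": 0,"ax": 0,"ay": 0,"az": 0},
  {"gripper": 60,"tx": 0,"ty": 0,"tz": 0,"ax": 0,"ay": 0,"az": 0},
  {"gripper": 60,"tx": 0,"ty": 0,"tz": 0,"ax": 0,"ay": 0,"az": 0},
  {"gripper": 60,"tx": 0,"ty": 0,"tz": 0,"ax": 0,"ay": 0,"az": 0},
])

```text
t: 7.42
tool_pos: [0.5653, -0.3417, 0.0413]
orientation: [[-0.971, -0.238, 0.003], [-0.238, 0.971, -0.001], [-0.002, -0.002, -1.0]]
force: [0.8, -1.6, 0.7]
gripper_width: 0.602
gripper_force: 0.0
```

Emit:
jog_arm([
  {"gripper": 0,"tx": 0,"ty": 0,"tz": 0,"ax": 0,"ay": 0,"az": 0},
  {"gripper": 0,"tx": 0,"ty": 0,"tz": 0,"ax": 0,"ay": 0,"az": 0},
  {"gripper": 0,"tx": 0,"ty": 0,"tz": 0,"ax": 0,"ay": 0,"az": 0},
  {"gripper": 0,"tx": 0,"ty": 0,"tz": 0,"ax": 0,"ay": 0,"az": 0},
  {"gripper": 0,"tx": 0,"ty": 0,"tz": 0,"ax": 0,"ay": 0,"az": 0},
  {"gripper": 0,"tx": 0,"ty": 0,"tz": 0,"ax": 0,"ay": 0,"az": 0},
  {"gripper": 0,"tx": 0,"ty": 0,"tz": 0,"ax": 0,"ay": 0,"az": 0},
  {"gripper": 0,"tx": 0,"ty": 0,"tz": 0,"ax": 0,"ay": 0,"az": 0},
])

```text
t: 8.08
tool_pos: [0.5642, -0.3409, 0.0394]
orientation: [[-0.971, -0.238, -0.0], [-0.238, 0.971, 0.0], [0.0, 0.0, -1.0]]
force: [-0.1, 0.5, 0.6]
gripper_width: 0.135
gripper_force: 30.0
```

Emit:
jog_arm([
  {"gripper": 0,"tx": 0,"ty": 0,"tz": -1.5,"ax": 0,"ay": 0,"az": 0},
  {"gripper": 0,"tx": 0,"ty": 0,"tz": -2.5,"ax": 0,"ay": 0,"az": 0},
  {"gripper": 0,"tx": 0,"ty": 0,"tz": -2.5,"ax": 0,"ay": 0,"az": 0},
  {"gripper": 0,"tx": 0,"ty": 0,"tz": -2.5,"ax": 0,"ay": 0,"az": 0},
  {"gripper": 0,"tx": 0,"ty": 0,"tz": -1.0,"ax": 0,"ay": 0,"az": 0.1},
  {"gripper": 0,"tx": 0,"ty": 0,"tz": 0,"ax": 0,"ay": 0,"az": 0.1},
  {"gripper": 0,"tx": 0,"ty": 0,"tz": 0,"ax": 0,"ay": 0,"az": 0.09},
  {"gripper": 0,"tx": 0,"ty": 0,"tz": 0,"ax": 0,"ay": 0,"az": 0},
  {"gripper": 0,"tx": 0,"ty": 0,"tz": 0,"ax": 0,"ay": 0,"az": 0},
  {"gripper": 0,"tx": 0,"ty": 0,"tz": 0,"ax": 0,"ay": 0,"az": 0},
])

```text
t: 8.92
tool_pos: [0.5639, -0.3407, 0.1388]
orientation: [[-0.999, 0.048, -0.001], [0.048, 0.999, 0.001], [0.001, 0.001, -1.0]]
force: [-0.4, -0.6, -1.9]
gripper_width: 0.134
gripper_force: 30.0
```

```bash
python3 - <<'E'
from h import *
goal(.5782,-.1503,.12,3.0936)
print(bot.observe()["gripper_width"])
E
```

```text
az 0.000 then cm [-0.51 19.08  1.88] tilt fix ax,ay [ 0.0006 -0.0012] q [ 0.18  0.54  0.43  1.68 -0.26  0.98  2.23] F [-0.4 -0.6 -1.9] yaw 3.094 tcp [ 0.5639 -0.3407  0.1388]
0.13425139918129547
```

Emit:
jog_arm([
  {"gripper": 0,"tx": 0,"ty": 2.0,"tz": 0,"ax": 0,"ay": 0,"az": 0},
  {"gripper": 0,"tx": 0,"ty": 3.0,"tz": 0,"ax": 0,"ay": 0,"az": 0},
  {"gripper": 0,"tx": 0,"ty": 3.0,"tz": 0,"ax": 0,"ay": 0,"az": 0},
  {"gripper": 0,"tx": 0,"ty": 3.0,"tz": 0,"ax": 0,"ay": 0,"az": 0},
  {"gripper": 0,"tx": 0,"ty": 3.0,"tz": 0,"ax": 0,"ay": 0,"az": 0},
  {"gripper": 0,"tx": -0.2,"ty": 3.0,"tz": 0,"ax": 0,"ay": 0,"az": 0},
  {"gripper": 0,"tx": -0.15,"ty": 2.08,"tz": 0,"ax": 0,"ay": 0,"az": 0},
  {"gripper": 0,"tx": 0,"ty": 0,"tz": 0,"ax": 0,"ay": 0,"az": 0},
  {"gripper": 0,"tx": 0,"ty": 0,"tz": 0,"ax": 0,"ay": 0,"az": 0},
  {"gripper": 0,"tx": 0,"ty": 0,"tz": 0,"ax": 0,"ay": 0,"az": 0},
])

```text
t: 9.75
tool_pos: [0.577, -0.1516, 0.1395]
orientation: [[-0.999, 0.05, -0.0], [0.05, 0.999, -0.001], [0.0, -0.001, -1.0]]
force: [0.2, 0.1, -2.9]
gripper_width: 0.134
gripper_force: 30.0
```

```bash
python3 - <<'E'
from h import *
goal(.5767,-.1503,.048,3.0936)
print(bot.observe()["gripper_width"])
E
```

```text
az -0.002 then cm [0.04 0.13 9.15] tilt fix ax,ay [-0.0008 -0.0002] q [-0.13  0.45  0.42  1.83 -0.22  0.91  1.91] F [ 0.2  0.1 -2.9] yaw 3.092 tcp [ 0.577  -0.1516  0.1395]
0.13442665601417345
```

Emit:
jog_arm([
  {"gripper": 0,"tx": 0,"ty": 0.1,"tz": 1.5,"ax": 0,"ay": 0,"az": 0},
  {"gripper": 0,"tx": 0,"ty": 0,"tz": 1.5,"ax": 0,"ay": 0,"az": 0},
  {"gripper": 0,"tx": 0,"ty": 0,"tz": 1.5,"ax": 0,"ay": 0,"az": 0},
  {"gripper": 0,"tx": 0,"ty": 0,"tz": 1.2,"ax": 0,"ay": 0,"az": 0},
  {"gripper": 0,"tx": 0,"ty": 0,"tz": 1.2,"ax": 0,"ay": 0,"az": 0},
  {"gripper": 0,"tx": 0,"ty": 0,"tz": 1.2,"ax": 0,"ay": 0,"az": 0},
  {"gripper": 0,"tx": 0,"ty": 0,"tz": 0.6,"ax": 0,"ay": 0,"az": 0},
  {"gripper": 0,"tx": 0,"ty": 0,"tz": 0,"ax": 0,"ay": 0,"az": 0},
  {"gripper": 0,"tx": 0,"ty": 0,"tz": 0,"ax": 0,"ay": 0,"az": 0},
  {"gripper": 0,"tx": 0,"ty": 0,"tz": 0,"ax": 0,"ay": 0,"az": 0},
])

```text
t: 10.58
tool_pos: [0.5779, -0.1499, 0.0531]
orientation: [[-0.999, 0.05, 0.001], [0.05, 0.999, -0.0], [-0.001, -0.0, -1.0]]
force: [0.2, -0.5, -3.0]
gripper_width: 0.135
gripper_force: 30.0
```

Emit:
jog_arm([
  {"gripper": 0,"tx": 0,"ty": 0,"tz": 0.2,"ax": 0,"ay": 0,"az": 0},
  {"gripper": 0,"tx": 0,"ty": 0,"tz": 0.2,"ax": 0,"ay": 0,"az": 0},
  {"gripper": 0,"tx": 0,"ty": 0,"tz": 0.15,"ax": 0,"ay": 0,"az": 0},
  {"gripper": 0,"tx": 0,"ty": 0,"tz": 0,"ax": 0,"ay": 0,"az": 0},
  {"gripper": 0,"tx": 0,"ty": 0,"tz": 0,"ax": 0,"ay": 0,"az": 0},
  {"gripper": 0,"tx": 0,"ty": 0,"tz": 0,"ax": 0,"ay": 0,"az": 0},
])

```text
t: 11.08
tool_pos: [0.5773, -0.1496, 0.047]
orientation: [[-0.999, 0.05, 0.0], [0.05, 0.999, 0.0], [-0.0, 0.0, -1.0]]
force: [0.7, 0.2, -1.7]
gripper_width: 0.134
gripper_force: 30.0
```

Emit:
jog_arm([
  {"gripper": 0,"tx": 0,"ty": 0,"tz": 0.1,"ax": 0,"ay": 0,"az": 0},
  {"gripper": 0,"tx": 0,"ty": 0,"tz": 0,"ax": 0,"ay": 0,"az": 0},
  {"gripper": 35,"tx": 0,"ty": 0,"tz": 0,"ax": 0,"ay": 0,"az": 0},
  {"gripper": 35,"tx": 0,"ty": 0,"tz": 0,"ax": 0,"ay": 0,"az": 0},
  {"gripper": 35,"tx": 0,"ty": 0,"tz": 0,"ax": 0,"ay": 0,"az": 0},
  {"gripper": 35,"tx": 0,"ty": 0,"tz": 0,"ax": 0,"ay": 0,"az": 0},
  {"gripper": 35,"tx": 0,"ty": 0,"tz": -1.0,"ax": 0,"ay": 0,"az": 0},
  {"gripper": 35,"tx": 0,"ty": 0,"tz": -2.0,"ax": 0,"ay": 0,"az": 0},
  {"gripper": 35,"tx": 0,"ty": 0,"tz": -3.0,"ax": 0,"ay": 0,"az": 0},
  {"gripper": 35,"tx": 0,"ty": 0,"tz": -4.0,"ax": 0,"ay": 0,"az": 0},
  {"gripper": 35,"tx": 0,"ty": 0,"tz": -4.0,"ax": 0,"ay": 0,"az": 0},
  {"gripper": 35,"tx": 0,"ty": 0,"tz": -4.0,"ax": 0,"ay": 0,"az": 0},
])

```text
t: 12.08
tool_pos: [0.5768, -0.1498, 0.2287]
orientation: [[-0.999, 0.05, 0.0], [0.05, 0.999, -0.0], [-0.0, -0.0, -1.0]]
force: [0.9, -0.8, 0.3]
gripper_width: 0.353
gripper_force: 0.0
```

Emit:
jog_arm([
  {"gripper": 35,"tx": 0,"ty": -2.5,"tz": -3.0,"ax": 0,"ay": 0,"az": 0},
  {"gripper": 60,"tx": 0,"ty": -2.5,"tz": -3.0,"ax": 0,"ay": 0,"az": 0},
  {"gripper": 60,"tx": 0,"ty": -2.5,"tz": -3.0,"ax": 0,"ay": 0,"az": 0},
  {"gripper": 60,"tx": 0,"ty": -2.5,"tz": -3.0,"ax": 0,"ay": 0,"az": 0},
  {"gripper": 60,"tx": 0,"ty": -2.5,"tz": -3.0,"ax": 0,"ay": 0,"az": 0},
  {"gripper": 60,"tx": 0,"ty": 0,"tz": 0,"ax": 0,"ay": 0,"az": 0},
  {"gripper": 60,"tx": 0,"ty": 0,"tz": 0,"ax": 0,"ay": 0,"az": 0},
  {"gripper": 60,"tx": 0,"ty": 0,"tz": 0,"ax": 0,"ay": 0,"az": 0},
])

```text
t: 12.75
tool_pos: [0.5708, -0.2737, 0.3756]
orientation: [[-0.999, 0.049, -0.0], [0.049, 0.999, 0.001], [0.001, 0.001, -1.0]]
force: [1.2, -0.1, -0.2]
gripper_width: 0.597
gripper_force: 0.0
```

```bash
python3 - <<'E'
from h import *
c=snap("wrist","w8",(0,0,512,240))
for p,n in yellow("w8"): print(p,n,plane(c,p,.0365).round(4),plane(c,p,.0425).round(4))
goal(.4481,-.3427,.13,3.0693)
E
```

```text
[185.41  86.  ] 27 [ 0.446  -0.3734  0.0365] [ 0.4466 -0.3722  0.0425]
[222.8   87.24] 25 [ 0.451  -0.3116  0.0365] [ 0.4516 -0.3111  0.0425]
[302.74 159.59] 27 [ 0.5785 -0.1791  0.0365] [ 0.5775 -0.1802  0.0425]
[338.2  159.48] 25 [ 0.5814 -0.1163  0.0365] [ 0.5805 -0.1182  0.0425]
az 0.024 then cm [11.74 -7.86 24.48] tilt fix ax,ay [ 0.0019 -0.0019] q [ 0.    0.33  0.52  1.44 -0.17  1.41  2.05] F [1.4 0.3 0.1] yaw 3.093 tcp [ 0.5709 -0.2728  0.3748]
```

View pics/w8.png

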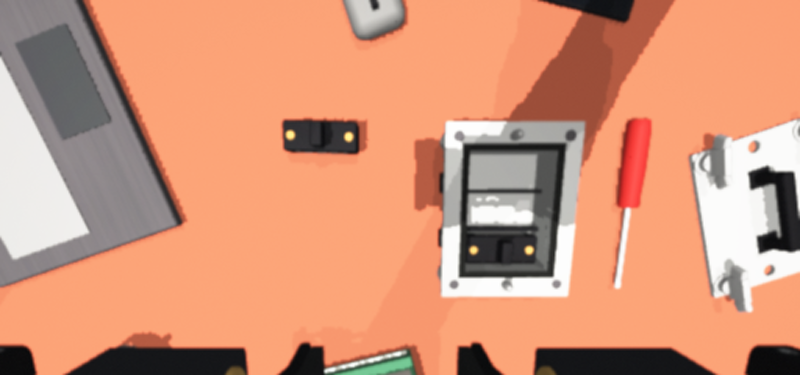

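Pack A sits in the bay at (502,250), on the floor. Pack B is unmoved at (320,135), so I fetch it next.

Emit:
jog_arm([
  {"gripper": 60,"tx": 0,"ty": 0,"tz": 0,"ax": 0,"ay": 0,"az": 0.026},
  {"gripper": 60,"tx": 2.35,"ty": -1.57,"tz": 3.0,"ax": 0,"ay": 0,"az": 0},
  {"gripper": 60,"tx": 2.35,"ty": -1.57,"tz": 3.0,"ax": 0,"ay": 0,"az": 0},
  {"gripper": 60,"tx": 2.35,"ty": -1.57,"tz": 3.0,"ax": 0,"ay": 0,"az": 0},
  {"gripper": 60,"tx": 2.35,"ty": -1.57,"tz": 3.0,"ax": 0,"ay": 0,"az": 0},
  {"gripper": 60,"tx": 2.35,"ty": -1.57,"tz": 3.0,"ax": 0,"ay": 0,"az": 0},
  {"gripper": 60,"tx": 0,"ty": 0,"tz": 3.5,"ax": 0,"ay": 0,"az": 0},
  {"gripper": 60,"tx": 0,"ty": 0,"tz": 3.5,"ax": 0,"ay": 0,"az": 0},
  {"gripper": 60,"tx": 0,"ty": 0,"tz": 2.5,"ax": 0,"ay": 0,"az": 0},
  {"gripper": 60,"tx": 0,"ty": 0,"tz": 0,"ax": 0,"ay": 0,"az": 0},
  {"gripper": 60,"tx": 0,"ty": 0,"tz": 0,"ax": 0,"ay": 0,"az": 0},
  {"gripper": 60,"tx": 0,"ty": 0,"tz": 0,"ax": 0,"ay": 0,"az": 0},
])

```text
t: 13.8
tool_pos: [0.4489, -0.344, 0.1321]
orientation: [[-0.997, 0.075, 0.001], [0.075, 0.997, -0.001], [-0.001, -0.001, -1.0]]
force: [0.9, -0.7, 1.1]
gripper_width: 0.602
gripper_force: 0.0
```

```bash
python3 - <<'E'
from h import *
goal(.4484,-.3426,.041,3.066)
c=snap("top","t2")
im=cv2.cvtColor(cv2.imread("pics/t2_raw.png"),cv2.COLOR_BGR2HSV)
m=cv2.inRange(im,(17,110,110),(35,255,255));n,l,st,ce=cv2.connectedComponentsWithStats(m)
print([(plane(c,ce[i],.037).round(4).tolist(),st[i,4]) for i in range(1,n) if 2<st[i,4]<60])
goal(.4484,-.3426,.041,3.066)
E
```

```text
az 0.000 then cm [0.06 0.14 9.11] tilt fix ax,ay [-0.0008  0.0014] q [ 0.19  0.42  0.51  1.92 -0.26  0.87  2.33] F [ 0.9 -0.7  1.1] yaw 3.066 tcp [ 0.4489 -0.344   0.1321]
[([0.5818, -0.1203, 0.037], np.int32(8)), ([0.5785, -0.1838, 0.037], np.int32(5)), ([0.4515, -0.3127, 0.037], np.int32(3))]
az 0.000 then cm [0.1  0.17 9.17] tilt fix ax,ay [-0.0013  0.0027] q [ 0.19  0.42  0.51  1.91 -0.26  0.87  2.33] F [-0.2  0.4  0.1] yaw 3.066 tcp [ 0.4493 -0.3444  0.1327]
```

Emit:
jog_arm([
  {"gripper": 60,"tx": 0.1,"ty": 0.1,"tz": 3.5,"ax": 0,"ay": 0,"az": 0},
  {"gripper": 60,"tx": 0,"ty": 0.05,"tz": 2.7,"ax": 0,"ay": 0,"az": 0},
  {"gripper": 60,"tx": 0,"ty": 0,"tz": 1.9,"ax": 0,"ay": 0,"az": 0},
  {"gripper": 60,"tx": 0,"ty": 0,"tz": 1.0,"ax": 0,"ay": 0,"az": 0},
  {"gripper": 60,"tx": 0,"ty": 0,"tz": 0,"ax": 0,"ay": 0,"az": 0},
  {"gripper": 60,"tx": 0,"ty": 0,"tz": 0,"ax": 0,"ay": 0,"az": 0},
  {"gripper": 60,"tx": 0,"ty": 0,"tz": 0,"ax": 0,"ay": 0,"az": 0},
])

```text
t: 14.43
tool_pos: [0.4483, -0.3433, 0.0418]
orientation: [[-0.997, 0.076, 0.003], [0.076, 0.997, -0.002], [-0.003, -0.002, -1.0]]
force: [0.7, 0.0, 0.3]
gripper_width: 0.598
gripper_force: 0.0
```

Emit:
jog_arm([
  {"gripper": 0,"tx": 0,"ty": 0,"tz": 0,"ax": 0,"ay": 0,"az": 0},
  {"gripper": 0,"tx": 0,"ty": 0,"tz": 0,"ax": 0,"ay": 0,"az": 0},
  {"gripper": 0,"tx": 0,"ty": 0,"tz": 0,"ax": 0,"ay": 0,"az": 0},
  {"gripper": 0,"tx": 0,"ty": 0,"tz": 0,"ax": 0,"ay": 0,"az": 0},
  {"gripper": 0,"tx": 0,"ty": 0,"tz": 0,"ax": 0,"ay": 0,"az": 0},
  {"gripper": 0,"tx": 0,"ty": 0,"tz": 0,"ax": 0,"ay": 0,"az": 0},
  {"gripper": 0,"tx": 0,"ty": 0,"tz": 0,"ax": 0,"ay": 0,"az": 0},
])

```text
t: 15.02
tool_pos: [0.4471, -0.3423, 0.04]
orientation: [[-0.997, 0.076, -0.0], [0.076, 0.997, 0.0], [0.0, 0.0, -1.0]]
force: [0.5, -1.2, -0.6]
gripper_width: 0.154
gripper_force: 0.0
```

Emit:
jog_arm([
  {"gripper": 0,"tx": 0,"ty": 0,"tz": 0,"ax": 0,"ay": 0,"az": 0},
  {"gripper": 0,"tx": 0,"ty": 0,"tz": 0,"ax": 0,"ay": 0,"az": 0},
  {"gripper": 0,"tx": 0,"ty": 0,"tz": -1.5,"ax": 0,"ay": 0,"az": 0},
  {"gripper": 0,"tx": 0,"ty": 0,"tz": -2.5,"ax": 0,"ay": 0,"az": 0},
  {"gripper": 0,"tx": 0,"ty": 0,"tz": -2.5,"ax": 0,"ay": 0,"az": 0},
  {"gripper": 0,"tx": 0,"ty": 0,"tz": -2.5,"ax": 0,"ay": 0,"az": 0},
  {"gripper": 0,"tx": 0,"ty": 0,"tz": -1.0,"ax": 0,"ay": 0,"az": -0.028},
  {"gripper": 0,"tx": 0,"ty": 0,"tz": 0,"ax": 0,"ay": 0,"az": 0},
  {"gripper": 0,"tx": 0,"ty": 0,"tz": 0,"ax": 0,"ay": 0,"az": 0},
  {"gripper": 0,"tx": 0,"ty": 0,"tz": 0,"ax": 0,"ay": 0,"az": 0},
])

```text
t: 15.85
tool_pos: [0.4461, -0.3413, 0.1383]
orientation: [[-0.999, 0.048, -0.003], [0.048, 0.999, 0.002], [0.003, 0.002, -1.0]]
force: [-0.7, 0.2, -1.7]
gripper_width: 0.136
gripper_force: 30.0
```

```bash
python3 - <<'E'
from h import *
goal(.493,-.1463,.14,3.0936)
E
```

```text
az 0.000 then cm [-3.74 19.7  -0.17] tilt fix ax,ay [ 0.0018 -0.0027] q [ 0.18  0.41  0.51  1.92 -0.25  0.89  2.34] F [-0.7  0.2 -1.7] yaw 3.094 tcp [ 0.4461 -0.3413  0.1383]
```

Emit:
jog_arm([
  {"gripper": 0,"tx": -0.4,"ty": 2.0,"tz": 0,"ax": 0,"ay": 0,"az": 0},
  {"gripper": 0,"tx": -0.5,"ty": 3.0,"tz": 0,"ax": 0,"ay": 0,"az": 0},
  {"gripper": 0,"tx": -0.6,"ty": 3.0,"tz": 0,"ax": 0,"ay": 0,"az": 0},
  {"gripper": 0,"tx": -0.6,"ty": 3.0,"tz": 0,"ax": 0,"ay": 0,"az": 0},
  {"gripper": 0,"tx": -0.6,"ty": 3.0,"tz": 0,"ax": 0,"ay": 0,"az": 0},
  {"gripper": 0,"tx": -0.6,"ty": 3.0,"tz": 0,"ax": 0,"ay": 0,"az": 0},
  {"gripper": 0,"tx": -0.4,"ty": 2.7,"tz": 0,"ax": 0,"ay": 0,"az": 0},
  {"gripper": 0,"tx": 0,"ty": 0,"tz": 0,"ax": 0,"ay": 0,"az": 0},
  {"gripper": 0,"tx": 0,"ty": 0,"tz": 0,"ax": 0,"ay": 0,"az": 0},
  {"gripper": 0,"tx": 0,"ty": 0,"tz": 0,"ax": 0,"ay": 0,"az": 0},
])

```text
t: 16.68
tool_pos: [0.4926, -0.1476, 0.1389]
orientation: [[-0.999, 0.048, -0.002], [0.048, 0.999, -0.0], [0.002, -0.0, -1.0]]
force: [0.4, -0.4, -1.8]
gripper_width: 0.135
gripper_force: 30.0
```

```bash
python3 - <<'E'
from h import *
goal(.493,-.1463,.053,3.0936);print(bot.observe()["gripper_width"])
E
```

```text
az 0.000 then cm [-0.04  0.13  8.59] tilt fix ax,ay [-0.0004 -0.0025] q [-0.18  0.32  0.48  2.02 -0.2   0.84  1.93] F [ 0.4 -0.4 -1.8] yaw 3.094 tcp [ 0.4926 -0.1476  0.1389]
0.13464256229093394
```

Emit:
jog_arm([
  {"gripper": 0,"tx": 0,"ty": 0.1,"tz": 1.5,"ax": 0,"ay": 0,"az": 0},
  {"gripper": 0,"tx": 0,"ty": 0,"tz": 1.5,"ax": 0,"ay": 0,"az": 0},
  {"gripper": 0,"tx": 0,"ty": 0,"tz": 1.5,"ax": 0,"ay": 0,"az": 0},
  {"gripper": 0,"tx": 0,"ty": 0,"tz": 1.2,"ax": 0,"ay": 0,"az": 0},
  {"gripper": 0,"tx": 0,"ty": 0,"tz": 1.2,"ax": 0,"ay": 0,"az": 0},
  {"gripper": 0,"tx": 0,"ty": 0,"tz": 1.2,"ax": 0,"ay": 0,"az": 0},
  {"gripper": 0,"tx": 0,"ty": 0,"tz": 0.5,"ax": 0,"ay": 0,"az": 0},
  {"gripper": 0,"tx": 0,"ty": 0,"tz": 0,"ax": 0,"ay": 0,"az": 0},
  {"gripper": 0,"tx": 0,"ty": 0,"tz": 0,"ax": 0,"ay": 0,"az": 0},
  {"gripper": 0,"tx": 0,"ty": 0,"tz": 0.2,"ax": 0,"ay": 0,"az": 0},
  {"gripper": 0,"tx": 0,"ty": 0,"tz": 0.2,"ax": 0,"ay": 0,"az": 0},
  {"gripper": 0,"tx": 0,"ty": 0,"tz": 0,"ax": 0,"ay": 0,"az": 0},
])

```text
t: 17.68
tool_pos: [0.4936, -0.1463, 0.0502]
orientation: [[-0.999, 0.048, 0.0], [0.048, 0.999, 0.0], [-0.0, 0.0, -1.0]]
force: [-1.0, -0.1, -1.3]
gripper_width: 0.136
gripper_force: 30.0
```

Emit:
jog_arm([
  {"gripper": 0,"tx": 0,"ty": 0,"tz": 0.15,"ax": 0,"ay": 0,"az": 0},
  {"gripper": 0,"tx": 0,"ty": 0,"tz": 0.15,"ax": 0,"ay": 0,"az": 0},
  {"gripper": 0,"tx": 0,"ty": 0,"tz": 0.1,"ax": 0,"ay": 0,"az": 0},
  {"gripper": 0,"tx": 0,"ty": 0,"tz": 0,"ax": 0,"ay": 0,"az": 0},
  {"gripper": 0,"tx": 0,"ty": 0,"tz": 0,"ax": 0,"ay": 0,"az": 0},
  {"gripper": 0,"tx": 0,"ty": 0,"tz": 0,"ax": 0,"ay": 0,"az": 0},
])

```text
t: 18.18
tool_pos: [0.4935, -0.1462, 0.046]
orientation: [[-0.999, 0.048, 0.0], [0.048, 0.999, 0.0], [-0.0, 0.0, -1.0]]
force: [-0.3, -0.7, -2.0]
gripper_width: 0.133
gripper_force: 30.0
```

Now release, rise, and look at the case again.

Emit:
jog_arm([
  {"gripper": 35,"tx": 0,"ty": 0,"tz": 0,"ax": 0,"ay": 0,"az": 0},
  {"gripper": 35,"tx": 0,"ty": 0,"tz": 0,"ax": 0,"ay": 0,"az": 0},
  {"gripper": 35,"tx": 0,"ty": 0,"tz": 0,"ax": 0,"ay": 0,"az": 0},
  {"gripper": 35,"tx": 0,"ty": 0,"tz": 0,"ax": 0,"ay": 0,"az": 0},
  {"gripper": 35,"tx": 0,"ty": 0,"tz": 0,"ax": 0,"ay": 0,"az": 0},
  {"gripper": 35,"tx": 0,"ty": 0,"tz": -1.0,"ax": 0,"ay": 0,"az": 0},
  {"gripper": 35,"tx": 0,"ty": 0,"tz": -2.0,"ax": 0,"ay": 0,"az": 0},
  {"gripper": 35,"tx": 0,"ty": 0,"tz": -3.0,"ax": 0,"ay": 0,"az": 0},
  {"gripper": 35,"tx": 0,"ty": 0,"tz": -4.0,"ax": 0,"ay": 0,"az": 0},
  {"gripper": 35,"tx": -1.5,"ty": 1.5,"tz": -3.0,"ax": 0,"ay": 0,"az": 0},
  {"gripper": 35,"tx": -1.5,"ty": 1.5,"tz": -3.0,"ax": 0,"ay": 0,"az": 0},
  {"gripper": 60,"tx": -1.5,"ty": 1.5,"tz": -3.0,"ax": 0,"ay": 0,"az": 0},
])

```text
t: 19.18
tool_pos: [0.5407, -0.1034, 0.2388]
orientation: [[-0.999, 0.049, 0.002], [0.049, 0.999, 0.0], [-0.001, 0.0, -1.0]]
force: [1.1, -0.8, 0.1]
gripper_width: 0.378
gripper_force: 0.0
```

Emit:
jog_arm([
  {"gripper": 60,"tx": -1.5,"ty": 2.5,"tz": -3.0,"ax": 0,"ay": 0,"az": 0},
  {"gripper": 60,"tx": -1.5,"ty": 2.5,"tz": -3.0,"ax": 0,"ay": 0,"az": 0},
  {"gripper": 60,"tx": -1.5,"ty": 2.5,"tz": -3.0,"ax": 0,"ay": 0,"az": 0},
  {"gripper": 60,"tx": -0.5,"ty": 2.5,"tz": -3.0,"ax": 0,"ay": 0,"az": 0},
  {"gripper": 60,"tx": 0,"ty": 2.5,"tz": -2.0,"ax": 0,"ay": 0,"az": 0},
  {"gripper": 60,"tx": 0,"ty": 0,"tz": 0,"ax": 0,"ay": 0,"az": 0},
  {"gripper": 60,"tx": 0,"ty": 0,"tz": 0,"ax": 0,"ay": 0,"az": 0},
  {"gripper": 60,"tx": 0,"ty": 0,"tz": 0,"ax": 0,"ay": 0,"az": 0},
  {"gripper": 60,"tx": 0,"ty": 0,"tz": 0,"ax": 0,"ay": 0,"az": 0},
])

```text
t: 19.93
tool_pos: [0.5955, 0.017, 0.3749]
orientation: [[-0.999, 0.05, -0.002], [0.05, 0.999, -0.001], [0.002, -0.001, -1.0]]
force: [-0.3, -0.6, 0.6]
gripper_width: 0.599
gripper_force: 0.0
```

```bash
python3 - <<'E'
from h import *
c=snap("wrist","w9",(0,0,512,240))
for p,n in yellow("w9"): print(p,n,plane(c,p,.0425).round(4))
goal(.55,.05,.38,3.0936)
E
```

```text
[129.72 103.41] 29 [ 0.4931 -0.1775  0.0425]
[167.37 103.63] 30 [ 0.4967 -0.115   0.0425]
[135.5 154. ] 26 [ 0.5771 -0.1808  0.0425]
[171.41 153.93] 27 [ 0.5801 -0.1185  0.0425]
az -0.002 then cm [ 4.7   3.08 -0.52] tilt fix ax,ay [-0.0007 -0.002 ] q [-0.45  0.25  0.45  1.53 -0.11  1.39  1.53] F [-0.4 -0.9  0.3] yaw 3.091 tcp [0.5955 0.017  0.3748]
```

View pics/w9.png

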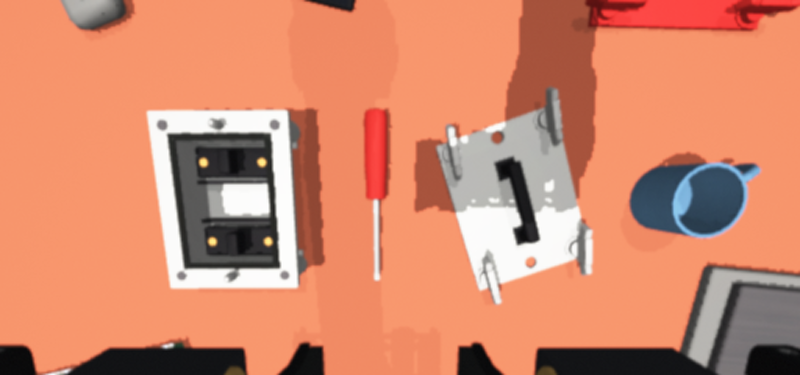

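Both packs are seated, at (233,162) and (240,241). Cover holes are at (497,137) and (531,262). I fit the cover pose from its holes and corners over three views.

```bash
python3 - <<'E'
from fit import *
obs=[]
guess={"w5":[crop2raw((172,103),(340,70),3.8),crop2raw((219,401),(340,70),3.8)],"w6":[crop2raw((175,104),(405,70),3.8),crop2raw((205,402),(405,70),3.8)],"w9":[crop2raw((497,137),(0,0),1.5625),crop2raw((531,262),(0,0),1.5625)]}
cor={"w5":[crop2raw((26,120),(340,70),3.8),crop2raw((92,461),(340,70),3.8)],"w6":[crop2raw((26,120),(405,70),3.8),crop2raw((71,462),(405,70),3.8)],"w9":[crop2raw((437,147),(0,0),1.5625),crop2raw((480,290),(0,0),1.5625)]}
for o in guess:
    hs=cv2.cvtColor(cv2.imread(f"pics/{o}_raw.png"),cv2.COLOR_BGR2HSV)
    m=cv2.inRange(hs,(0,90,40),(20,255,255));n,l,st,ce=cv2.connectedComponentsWithStats(m)
    L=[]
    for g,lx in zip(guess[o],(-75,75)):
        i=min([i for i in range(1,n) if 5<st[i,4]<120],key=lambda i:np.hypot(*(ce[i]-g)))
        print(o,g.round(1),ce[i].round(1),st[i,4]);L.append((ce[i] if np.hypot(*(ce[i]-g))<2.5 else g,(lx/1e3,0,.004)))
    L+=[(cor[o][0],(-.088,-.068,.008)),(cor[o][1],(.088,-.068,.008))]
    obs.append((load(o),L))
v,e=fit(obs,[.545,.162,0,.2]);print(v.round(4),e)
g=v[:2];a=v[3]+np.pi
print("tool yaw",a);goal(g[0],g[1],.13,a)
E
```

```text
w5 [384.9  96.7] [384.4  96.8] 35
w5 [397.3 175.2] [396.9 175.1] 22
w6 [450.7  97. ] [449.9  97.3] 26
w6 [458.6 175.4] [457.6 175.6] 17
w9 [317.9  87.5] [317.6  87.7] 36
w9 [339.7 167.5] [339.1 167.4] 27
[ 5.536e-01  1.643e-01 -1.000e-04  2.828e-01] [[[-0.2, 0.5], [-0.3, -0.1], [0.3, -0.3], [0.3, 0.2]], [[-0.5, 0.2], [-0.3, -0.2], [0.7, -0.1], [1.0, 0.3]], [[0.1, 0.2], [-0.0, -0.2], [-0.4, -0.2], [-0.1, -0.0]]]
tool yaw 3.4243613756779663
az -0.333 then cm [-0.08 15.31 24.48] tilt fix ax,ay [-0.0007 -0.002 ] q [-0.45  0.25  0.45  1.53 -0.11  1.39  1.53] F [-0.4 -0.9  0.3] yaw 3.091 tcp [0.5955 0.017  0.3748]
```

Emit:
jog_arm([
  {"gripper": 50,"tx": 0,"ty": 0,"tz": 0,"ax": 0,"ay": 0,"az": -0.111},
  {"gripper": 50,"tx": 0,"ty": 0,"tz": 0,"ax": 0,"ay": 0,"az": -0.111},
  {"gripper": 50,"tx": 0,"ty": 0,"tz": 0,"ax": 0,"ay": 0,"az": -0.111},
  {"gripper": 50,"tx": 0,"ty": 2.55,"tz": 2.5,"ax": 0,"ay": 0,"az": 0},
  {"gripper": 50,"tx": 0,"ty": 2.55,"tz": 2.5,"ax": 0,"ay": 0,"az": 0},
  {"gripper": 50,"tx": 0,"ty": 2.55,"tz": 2.5,"ax": 0,"ay": 0,"az": 0},
  {"gripper": 50,"tx": 0,"ty": 2.55,"tz": 2.5,"ax": 0,"ay": 0,"az": 0},
  {"gripper": 50,"tx": 0,"ty": 2.55,"tz": 2.5,"ax": 0,"ay": 0,"az": 0},
  {"gripper": 50,"tx": 0,"ty": 2.55,"tz": 2.5,"ax": 0,"ay": 0,"az": 0},
  {"gripper": 50,"tx": 0,"ty": 0,"tz": 3.5,"ax": 0,"ay": 0,"az": 0},
  {"gripper": 50,"tx": 0,"ty": 0,"tz": 3.5,"ax": 0,"ay": 0,"az": 0},
  {"gripper": 50,"tx": 0,"ty": 0,"tz": 2.0,"ax": 0,"ay": 0,"az": 0},
])

```text
t: 20.98
tool_pos: [0.5506, 0.1642, 0.1316]
orientation: [[-0.96, -0.281, -0.006], [-0.281, 0.96, -0.003], [0.006, -0.001, -1.0]]
force: [0.0, -0.9, -0.2]
gripper_width: 0.502
gripper_force: 0.0
```

Emit:
jog_arm([
  {"gripper": 50,"tx": 0,"ty": 0,"tz": 0,"ax": 0,"ay": 0,"az": 0},
  {"gripper": 50,"tx": 0,"ty": 0,"tz": 0,"ax": 0,"ay": 0,"az": 0},
  {"gripper": 50,"tx": 0,"ty": 0,"tz": 0,"ax": 0,"ay": 0,"az": 0},
  {"gripper": 50,"tx": 0,"ty": 0,"tz": 0,"ax": 0,"ay": 0,"az": 0},
])

```text
t: 21.32
tool_pos: [0.5547, 0.1654, 0.1376]
orientation: [[-0.96, -0.28, 0.003], [-0.28, 0.96, 0.001], [-0.004, 0.0, -1.0]]
force: [0.2, -0.2, -0.3]
gripper_width: 0.495
gripper_force: 0.0
```

```bash
python3 - <<'E'
from h import *
goal(.5536,.1643,.022,.2828)
E
```

```text
az 0.001 then cm [ 0.14 -0.07 11.56] tilt fix ax,ay [0.0003 0.0036] q [-0.59  0.41  0.29  1.87 -0.15  0.88  1.63] F [ 0.2 -0.2 -0.3] yaw -2.857 tcp [0.5547 0.1654 0.1376]
```

Emit:
jog_arm([
  {"gripper": 50,"tx": 0.1,"ty": 0,"tz": 3.5,"ax": 0,"ay": 0,"az": 0},
  {"gripper": 50,"tx": 0,"ty": 0,"tz": 3.5,"ax": 0,"ay": 0,"az": 0},
  {"gripper": 50,"tx": 0,"ty": 0,"tz": 2.0,"ax": 0,"ay": 0,"az": 0},
  {"gripper": 50,"tx": 0,"ty": 0,"tz": 1.0,"ax": 0,"ay": 0,"az": 0},
  {"gripper": 50,"tx": 0,"ty": 0,"tz": 0.8,"ax": 0,"ay": 0,"az": 0},
  {"gripper": 50,"tx": 0,"ty": 0,"tz": 0,"ax": 0,"ay": 0,"az": 0},
  {"gripper": 50,"tx": 0,"ty": 0,"tz": 0,"ax": 0,"ay": 0,"az": 0},
  {"gripper": 50,"tx": 0,"ty": 0,"tz": 0,"ax": 0,"ay": 0,"az": 0},
  {"gripper": 50,"tx": 0,"ty": 0,"tz": 0,"ax": 0,"ay": 0,"az": 0},
])

```text
t: 22.07
tool_pos: [0.5534, 0.1656, 0.0291]
orientation: [[-0.96, -0.281, 0.003], [-0.281, 0.96, 0.001], [-0.003, 0.0, -1.0]]
force: [0.2, 0.2, 0.5]
gripper_width: 0.5
gripper_force: 0.0
```

```bash
python3 - <<'E'
from h import *
goal(.5536,.1643,.022,.2828)
E
```

```text
az 0.002 then cm [ 0.02 -0.13  0.71] tilt fix ax,ay [0.0004 0.0028] q [-0.55  0.56  0.24  1.94 -0.21  0.66  1.68] F [0.2 0.2 0.5] yaw -2.856 tcp [0.5534 0.1656 0.0291]
```

Emit:
jog_arm([
  {"gripper": 50,"tx": 0,"ty": -0.1,"tz": 0.4,"ax": 0,"ay": 0,"az": 0},
  {"gripper": 50,"tx": 0,"ty": 0,"tz": 0.1,"ax": 0,"ay": 0,"az": 0},
  {"gripper": 50,"tx": 0,"ty": 0,"tz": 0,"ax": 0,"ay": 0,"az": 0},
  {"gripper": 50,"tx": 0,"ty": 0,"tz": 0,"ax": 0,"ay": 0,"az": 0},
  {"gripper": 0,"tx": 0,"ty": 0,"tz": 0,"ax": 0,"ay": 0,"az": 0},
  {"gripper": 0,"tx": 0,"ty": 0,"tz": 0,"ax": 0,"ay": 0,"az": 0},
  {"gripper": 0,"tx": 0,"ty": 0,"tz": 0,"ax": 0,"ay": 0,"az": 0},
  {"gripper": 0,"tx": 0,"ty": 0,"tz": 0,"ax": 0,"ay": 0,"az": 0},
  {"gripper": 0,"tx": 0,"ty": 0,"tz": 0,"ax": 0,"ay": 0,"az": 0},
  {"gripper": 0,"tx": 0,"ty": 0,"tz": 0,"ax": 0,"ay": 0,"az": 0},
  {"gripper": 0,"tx": 0,"ty": 0,"tz": 0,"ax": 0,"ay": 0,"az": 0},
  {"gripper": 0,"tx": 0,"ty": 0,"tz": 0,"ax": 0,"ay": 0,"az": 0},
])

```text
t: 23.07
tool_pos: [0.5528, 0.1637, 0.0227]
orientation: [[-0.96, -0.281, 0.0], [-0.281, 0.96, -0.001], [-0.0, -0.001, -1.0]]
force: [0.1, -2.0, 0.3]
gripper_width: 0.158
gripper_force: 30.0
```

```bash
python3 - <<'E'
from h import *
goal(.5536,.1643,.022,.2828);print(bot.observe()["gripper_width"]*87,bot.observe()["gripper_force"])
E
```

```text
az 0.002 then cm [-0.09  0.04  0.07] tilt fix ax,ay [-0.0006  0.0001] q [-0.54  0.56  0.24  1.95 -0.21  0.65  1.68] F [ 0.1 -2.   0.3] yaw -2.857 tcp [0.5528 0.1637 0.0227]
13.712163085085585 29.998854026198387
```

Emit:
jog_arm([
  {"gripper": 0,"tx": 0,"ty": 0,"tz": -0.5,"ax": 0,"ay": 0,"az": 0},
  {"gripper": 0,"tx": 0,"ty": 0,"tz": -1.0,"ax": 0,"ay": 0,"az": 0},
  {"gripper": 0,"tx": 0,"ty": 0,"tz": -1.5,"ax": 0,"ay": 0,"az": 0},
  {"gripper": 0,"tx": 0,"ty": 0,"tz": -2.0,"ax": 0,"ay": 0,"az": 0},
  {"gripper": 0,"tx": 0,"ty": 0,"tz": -2.0,"ax": 0,"ay": 0,"az": 0},
  {"gripper": 0,"tx": 0,"ty": 0,"tz": -2.0,"ax": 0,"ay": 0,"az": 0},
  {"gripper": 0,"tx": 0,"ty": 0,"tz": -1.5,"ax": 0,"ay": 0,"az": 0},
  {"gripper": 0,"tx": 0,"ty": 0,"tz": -0.5,"ax": 0,"ay": 0,"az": 0},
  {"gripper": 0,"tx": 0,"ty": 0,"tz": 0,"ax": 0,"ay": 0,"az": 0},
  {"gripper": 0,"tx": 0,"ty": 0,"tz": 0,"ax": 0,"ay": 0,"az": 0},
])

```text
t: 23.9
tool_pos: [0.5516, 0.1643, 0.132]
orientation: [[-0.959, -0.282, -0.002], [-0.282, 0.959, -0.0], [0.002, 0.0, -1.0]]
force: [-0.1, 0.2, -6.8]
gripper_width: 0.156
gripper_force: 30.0
```

Emit:
jog_arm([
  {"gripper": 0,"tx": 0,"ty": 0,"tz": 0,"ax": 0,"ay": 0,"az": 0.04},
  {"gripper": 0,"tx": 0,"ty": 0,"tz": 0,"ax": 0,"ay": 0,"az": 0.06},
  {"gripper": 0,"tx": 0,"ty": 0,"tz": 0,"ax": 0,"ay": 0,"az": 0.07},
  {"gripper": 0,"tx": 0,"ty": 0,"tz": 0,"ax": 0,"ay": 0,"az": 0.07},
  {"gripper": 0,"tx": 0,"ty": 0,"tz": 0,"ax": 0,"ay": 0,"az": 0.06},
  {"gripper": 0,"tx": 0,"ty": 0,"tz": 0,"ax": 0,"ay": 0,"az": 0.033},
  {"gripper": 0,"tx": 0,"ty": 0,"tz": 0,"ax": 0,"ay": 0,"az": 0},
  {"gripper": 0,"tx": 0,"ty": 0,"tz": 0,"ax": 0,"ay": 0,"az": 0},
  {"gripper": 0,"tx": 0,"ty": 0,"tz": 0,"ax": 0,"ay": 0,"az": 0},
])

```text
t: 24.65
tool_pos: [0.5519, 0.1642, 0.1317]
orientation: [[-0.999, 0.047, -0.002], [0.047, 0.999, -0.001], [0.002, -0.001, -1.0]]
force: [-0.2, -0.3, -6.7]
gripper_width: 0.155
gripper_force: 30.0
```

```bash
python3 - <<'E'
from h import *
goal(.5353,-.1483,.13,3.0956);print(bot.observe()["gripper_width"]*87,bot.observe()["gripper_force"])
E
```

```text
az -0.001 then cm [  0.22 -31.29   0.17] tilt fix ax,ay [-0.0007 -0.0017] q [-0.65  0.42  0.37  1.88 -0.19  0.88  1.34] F [-0.2 -0.3 -6.7] yaw 3.095 tcp [0.5519 0.1642 0.1317]
13.475658828129836 29.999111965298653
```

Emit:
jog_arm([
  {"gripper": 0,"tx": 0,"ty": -1.3,"tz": 0,"ax": 0,"ay": 0,"az": 0},
  {"gripper": 0,"tx": 0,"ty": -2.0,"tz": 0,"ax": 0,"ay": 0,"az": 0},
  {"gripper": 0,"tx": 0,"ty": -3.0,"tz": 0,"ax": 0,"ay": 0,"az": 0},
  {"gripper": 0,"tx": 0,"ty": -3.0,"tz": 0,"ax": 0,"ay": 0,"az": 0},
  {"gripper": 0,"tx": 0,"ty": -3.0,"tz": 0,"ax": 0,"ay": 0,"az": 0},
  {"gripper": 0,"tx": 0,"ty": -3.0,"tz": 0,"ax": 0,"ay": 0,"az": 0},
  {"gripper": 0,"tx": 0,"ty": -3.0,"tz": 0,"ax": 0,"ay": 0,"az": 0},
  {"gripper": 0,"tx": 0,"ty": -3.0,"tz": 0,"ax": 0,"ay": 0,"az": 0},
  {"gripper": 0,"tx": 0,"ty": -3.0,"tz": 0,"ax": 0,"ay": 0,"az": 0},
  {"gripper": 0,"tx": 0,"ty": -3.0,"tz": 0,"ax": 0,"ay": 0,"az": 0},
  {"gripper": 0,"tx": 0,"ty": -2.5,"tz": 0,"ax": 0,"ay": 0,"az": 0},
  {"gripper": 0,"tx": 0,"ty": -1.4,"tz": 0,"ax": 0,"ay": 0,"az": 0},
])

```text
t: 25.65
tool_pos: [0.5364, -0.1528, 0.1329]
orientation: [[-0.999, 0.052, 0.0], [0.052, 0.999, -0.003], [-0.0, -0.003, -1.0]]
force: [0.9, -0.1, -6.7]
gripper_width: 0.156
gripper_force: 30.0
```

Emit:
jog_arm([
  {"gripper": 0,"tx": 0,"ty": 0,"tz": 0,"ax": 0,"ay": 0,"az": 0},
  {"gripper": 0,"tx": 0,"ty": 0,"tz": 0,"ax": 0,"ay": 0,"az": 0},
  {"gripper": 0,"tx": 0,"ty": 0,"tz": 0,"ax": 0,"ay": 0,"az": 0},
  {"gripper": 0,"tx": 0,"ty": 0,"tz": 0,"ax": 0,"ay": 0,"az": 0},
])

```text
t: 25.98
tool_pos: [0.5377, -0.1461, 0.1325]
orientation: [[-0.999, 0.046, -0.0], [0.046, 0.999, 0.001], [0.0, 0.001, -1.0]]
force: [0.3, 0.3, -8.0]
gripper_width: 0.155
gripper_force: 30.0
```

```bash
python3 - <<'E'
from h import *
goal(.5353,-.1483,.13,3.0956);print(bot.observe()["gripper_width"]*87,bot.observe()["gripper_force"])
c=snap("wrist","w10")
E
```

```text
az 0.000 then cm [ 0.23 -0.23  0.25] tilt fix ax,ay [ 0.001  -0.0004] q [-0.15  0.4   0.44  1.93 -0.22  0.86  1.93] F [ 0.3  0.3 -8. ] yaw 3.096 tcp [ 0.5377 -0.1461  0.1325]
13.489424452609793 29.998757410794497
```

View pics/w10.png

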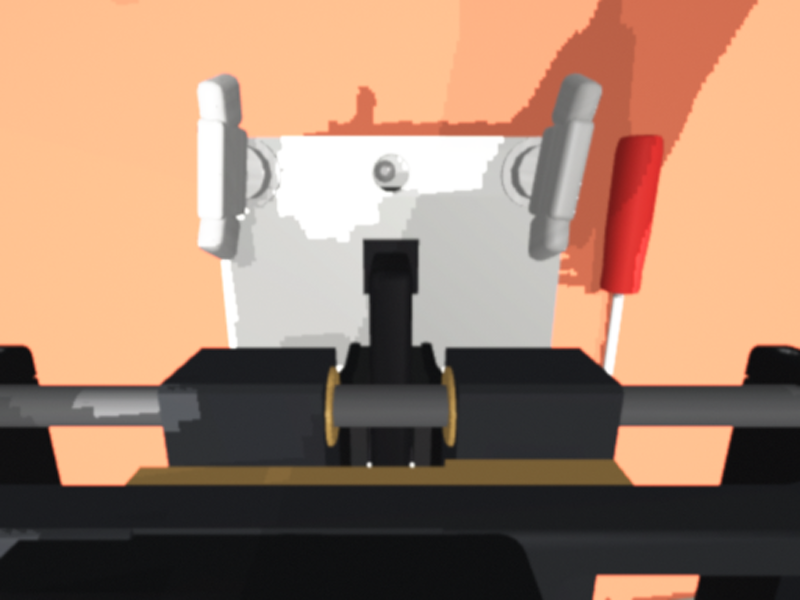

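The near pin shows through the cover hole at (388,171), with the tip slightly left of centre. This agrees with the remaining 2 mm correction, so I correct and settle.

Emit:
jog_arm([
  {"gripper": 0,"tx": 0.1,"ty": 0,"tz": 0.3,"ax": 0,"ay": 0,"az": 0},
  {"gripper": 0,"tx": 0.1,"ty": -0.1,"tz": 0.3,"ax": 0,"ay": 0,"az": 0},
  {"gripper": 0,"tx": 0,"ty": 0,"tz": 0.3,"ax": 0,"ay": 0,"az": 0},
  {"gripper": 0,"tx": 0,"ty": 0,"tz": 0,"ax": 0,"ay": 0,"az": 0},
  {"gripper": 0,"tx": 0,"ty": 0,"tz": 0,"ax": 0,"ay": 0,"az": 0},
  {"gripper": 0,"tx": 0,"ty": 0,"tz": 0,"ax": 0,"ay": 0,"az": 0},
  {"gripper": 0,"tx": 0,"ty": 0,"tz": 0,"ax": 0,"ay": 0,"az": 0},
  {"gripper": 0,"tx": 0,"ty": 0,"tz": 0,"ax": 0,"ay": 0,"az": 0},
  {"gripper": 0,"tx": 0,"ty": 0,"tz": 0,"ax": 0,"ay": 0,"az": 0},
  {"gripper": 0,"tx": 0,"ty": 0,"tz": 0,"ax": 0,"ay": 0,"az": 0},
])

```text
t: 26.87
tool_pos: [0.5357, -0.1483, 0.1237]
orientation: [[-0.999, 0.048, 0.0], [0.048, 0.999, 0.0], [-0.0, 0.0, -1.0]]
force: [0.1, -0.2, -7.7]
gripper_width: 0.156
gripper_force: 30.0
```

```bash
python3 - <<'E'
from h import *
goal(.5353,-.1483,.1,3.0956);print(bot.observe()["gripper_width"]*87,bot.observe()["gripper_force"])
E
```

```text
az -0.002 then cm [ 0.04 -0.    2.37] tilt fix ax,ay [0.0001 0.0001] q [-0.15  0.41  0.44  1.94 -0.23  0.84  1.93] F [ 0.1 -0.2 -7.7] yaw 3.094 tcp [ 0.5357 -0.1483  0.1237]
13.53349247951148 29.998524338006973
```

Emit:
jog_arm([
  {"gripper": 0,"tx": 0,"ty": 0,"tz": 0.4,"ax": 0,"ay": 0,"az": 0},
  {"gripper": 0,"tx": 0,"ty": 0,"tz": 0.4,"ax": 0,"ay": 0,"az": 0},
  {"gripper": 0,"tx": 0,"ty": 0,"tz": 0.3,"ax": 0,"ay": 0,"az": 0},
  {"gripper": 0,"tx": 0,"ty": 0,"tz": 0.3,"ax": 0,"ay": 0,"az": 0},
  {"gripper": 0,"tx": 0,"ty": 0,"tz": 0,"ax": 0,"ay": 0,"az": 0},
  {"gripper": 0,"tx": 0,"ty": 0,"tz": 0,"ax": 0,"ay": 0,"az": 0},
  {"gripper": 0,"tx": 0,"ty": 0,"tz": 0,"ax": 0,"ay": 0,"az": 0},
])

```text
t: 27.45
tool_pos: [0.5357, -0.1484, 0.1097]
orientation: [[-0.999, 0.048, 0.0], [0.048, 0.999, -0.0], [-0.0, -0.0, -1.0]]
force: [-0.3, -0.5, -7.4]
gripper_width: 0.155
gripper_force: 30.0
```

No contact force yet with the tips in the holes. I continue down.

Emit:
jog_arm([
  {"gripper": 0,"tx": 0,"ty": 0,"tz": 0.3,"ax": 0,"ay": 0,"az": 0},
  {"gripper": 0,"tx": 0,"ty": 0,"tz": 0.3,"ax": 0,"ay": 0,"az": 0},
  {"gripper": 0,"tx": 0,"ty": 0,"tz": 0.3,"ax": 0,"ay": 0,"az": 0},
  {"gripper": 0,"tx": 0,"ty": 0,"tz": 0.2,"ax": 0,"ay": 0,"az": 0},
  {"gripper": 0,"tx": 0,"ty": 0,"tz": 0,"ax": 0,"ay": 0,"az": 0},
  {"gripper": 0,"tx": 0,"ty": 0,"tz": 0,"ax": 0,"ay": 0,"az": 0},
  {"gripper": 0,"tx": 0,"ty": 0,"tz": 0,"ax": 0,"ay": 0,"az": 0},
])

```text
t: 28.03
tool_pos: [0.5357, -0.1483, 0.0987]
orientation: [[-0.999, 0.048, 0.0], [0.048, 0.999, -0.0], [-0.0, -0.0, -1.0]]
force: [-0.5, 0.0, -7.3]
gripper_width: 0.156
gripper_force: 30.0
```

Emit:
jog_arm([
  {"gripper": 0,"tx": 0,"ty": 0,"tz": 0.1,"ax": 0,"ay": 0,"az": 0},
  {"gripper": 0,"tx": 0,"ty": 0,"tz": 0.1,"ax": 0,"ay": 0,"az": 0},
  {"gripper": 0,"tx": 0,"ty": 0,"tz": 0.05,"ax": 0,"ay": 0,"az": 0},
  {"gripper": 0,"tx": 0,"ty": 0,"tz": 0,"ax": 0,"ay": 0,"az": 0},
  {"gripper": 0,"tx": 0,"ty": 0,"tz": 0,"ax": 0,"ay": 0,"az": 0},
  {"gripper": 0,"tx": 0,"ty": 0,"tz": 0,"ax": 0,"ay": 0,"az": 0},
])

```text
t: 28.53
tool_pos: [0.5359, -0.1483, 0.0967]
orientation: [[-0.999, 0.048, 0.001], [0.048, 0.999, 0.0], [-0.001, 0.0, -1.0]]
force: [-2.1, 0.0, -0.0]
gripper_width: 0.157
gripper_force: 30.0
```

Weight is carried by the gasket at TCP z 0.0967, as expected, so I release and rise to view the cover.

Emit:
jog_arm([
  {"gripper": 50,"tx": 0,"ty": 0,"tz": 0,"ax": 0,"ay": 0,"az": 0},
  {"gripper": 50,"tx": 0,"ty": 0,"tz": 0,"ax": 0,"ay": 0,"az": 0},
  {"gripper": 50,"tx": 0,"ty": 0,"tz": 0,"ax": 0,"ay": 0,"az": 0},
  {"gripper": 50,"tx": 0,"ty": 0,"tz": 0,"ax": 0,"ay": 0,"az": 0},
  {"gripper": 50,"tx": 0,"ty": 0,"tz": 0,"ax": 0,"ay": 0,"az": 0},
  {"gripper": 50,"tx": 0,"ty": 0,"tz": -1.0,"ax": 0,"ay": 0,"az": 0},
  {"gripper": 50,"tx": 0,"ty": 0,"tz": -2.0,"ax": 0,"ay": 0,"az": 0},
  {"gripper": 50,"tx": 0,"ty": 0,"tz": -3.0,"ax": 0,"ay": 0,"az": 0},
  {"gripper": 50,"tx": 0,"ty": 0,"tz": -3.5,"ax": 0,"ay": 0,"az": 0},
  {"gripper": 50,"tx": -1.0,"ty": 1.0,"tz": -3.5,"ax": 0,"ay": 0,"az": 0},
  {"gripper": 50,"tx": -1.5,"ty": 1.0,"tz": -3.5,"ax": 0,"ay": 0,"az": 0},
  {"gripper": 50,"tx": -1.5,"ty": 1.0,"tz": -3.5,"ax": 0,"ay": 0,"az": 0},
])

```text
t: 29.53
tool_pos: [0.5769, -0.1203, 0.2992]
orientation: [[-0.999, 0.049, 0.001], [0.049, 0.999, 0.0], [-0.001, 0.0, -1.0]]
force: [1.5, 0.0, -0.8]
gripper_width: 0.497
gripper_force: 0.0
```

Emit:
jog_arm([
  {"gripper": 50,"tx": -1.5,"ty": 1.0,"tz": -3.0,"ax": 0,"ay": 0,"az": 0},
  {"gripper": 50,"tx": -1.5,"ty": 1.0,"tz": -3.0,"ax": 0,"ay": 0,"az": 0},
  {"gripper": 50,"tx": 0,"ty": 0,"tz": 0,"ax": 0,"ay": 0,"az": 0},
  {"gripper": 50,"tx": 0,"ty": 0,"tz": 0,"ax": 0,"ay": 0,"az": 0},
  {"gripper": 50,"tx": 0,"ty": 0,"tz": 0,"ax": 0,"ay": 0,"az": 0},
  {"gripper": 50,"tx": 0,"ty": 0,"tz": 0,"ax": 0,"ay": 0,"az": 0},
])

```text
t: 30.03
tool_pos: [0.6067, -0.1023, 0.355]
orientation: [[-0.999, 0.049, -0.003], [0.049, 0.999, 0.0], [0.003, 0.0, -1.0]]
force: [-0.1, -0.6, 0.1]
gripper_width: 0.504
gripper_force: 0.0
```

```bash
python3 - <<'E'
from h import *
snap("wrist","w11");goal(.6,-.2,.36,3.0936)
E
```

```text
az -0.001 then cm [ 0.2  -9.79 -0.51] tilt fix ax,ay [ 0.0001 -0.0027] q [-0.26  0.3   0.48  1.52 -0.14  1.36  1.75] F [-0.8 -0.1  0.7] yaw 3.092 tcp [ 0.6067 -0.1023  0.3549]
```

Emit:
jog_arm([
  {"gripper": 50,"tx": 0,"ty": -3.0,"tz": 0,"ax": 0,"ay": 0,"az": 0},
  {"gripper": 50,"tx": 0,"ty": -3.5,"tz": 0,"ax": 0,"ay": 0,"az": 0},
  {"gripper": 50,"tx": 0,"ty": -3.5,"tz": 0,"ax": 0,"ay": 0,"az": 0},
  {"gripper": 50,"tx": 0,"ty": 0,"tz": 0,"ax": 0,"ay": 0,"az": 0},
  {"gripper": 50,"tx": 0,"ty": 0,"tz": 0,"ax": 0,"ay": 0,"az": 0},
  {"gripper": 50,"tx": 0,"ty": 0,"tz": 0,"ax": 0,"ay": 0,"az": 0},
  {"gripper": 50,"tx": 0,"ty": 0,"tz": 0,"ax": 0,"ay": 0,"az": 0},
])

```text
t: 30.67
tool_pos: [0.6032, -0.2001, 0.3555]
orientation: [[-0.999, 0.046, -0.001], [0.046, 0.999, 0.001], [0.001, 0.001, -1.0]]
force: [0.1, 0.7, 0.2]
gripper_width: 0.502
gripper_force: 0.0
```

```bash
python3 - <<'E'
from h import *
snap("wrist","w12");goal(.6,-.2,.36,3.0936)
P=[]
for o in("w11","w12"):
    c=load(o);p=proj(c,[[.536,-.148,.1]])[0];x0,y0=np.maximum((p-[55,72]).astype(int),0);print(o,p,x0,y0)
    P.append(cv2.imread(f"pics/{o}_raw.png")[y0:y0+145,x0:x0+112])
cv2.imwrite("pics/crop3.png",cv2.resize(np.hstack(P),None,fx=3.5,fy=3.5,interpolation=cv2.INTER_CUBIC));print([q.shape for q in P])
E
```

```text
az 0.003 then cm [ 0.34 -0.03 -0.43] tilt fix ax,ay [ 0.0011 -0.0008] q [-0.11  0.34  0.51  1.47 -0.17  1.37  1.93] F [-0.1  0.1  0.3] yaw 3.096 tcp [ 0.6034 -0.1999  0.3557]
w11 [214.98624895 118.84893469] 159 46
w12 [283.69885788 117.60057077] 228 45
[(145, 112, 3), (145, 112, 3)]
```

View pics/crop3.png

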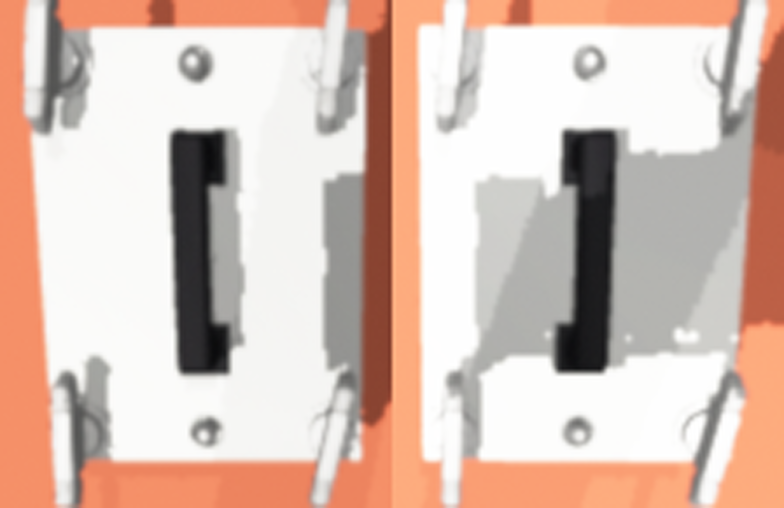

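The cover lies seated with pin heads in both holes, at (195,63) and (207,432) in the left view. The wings run roughly lengthwise with small individual angles. I fit each wing's angle by matching its projected outline to the image edges.

```bash
cat > wing.py <<'E'
from h import *
CX,CY,CYAW=.5362,-.1483,-.048
# frame: u=x along case x ; cover either way round -> screws named by case corner
COR={"++":(75,55),"+-":(75,-55),"--":(-75,-55),"-+":(-75,55)}
def axis(k):
    x,y=np.array(COR[k])/1e3;c,s=np.cos(CYAW),np.sin(CYAW);return np.array([CX+c*x-s*y,CY+s*x+c*y])
def score(outs,k,th):
    t=0
    for o in outs:
        c=load(o);g=cv2.GaussianBlur(cv2.imread(f"pics/{o}_raw.png",0).astype(np.float32),(0,0),.8)
        gx,gy=cv2.Sobel(g,5,1,0),cv2.Sobel(g,5,0,1)
        a=CYAW-th;d=np.array([np.cos(a),np.sin(a)]);n=np.array([-d[1],d[0]]);P=axis(k)
        X=[[*(P+d*sx*.027+n*sy*.004),z] for sx in(-1,1) for sy in(-1,1) for z in(.093,.119)]
        h=cv2.convexHull(proj(c,X).astype(np.float32))[:,0]
        r=[]
        for p,q in zip(h,np.roll(h,-1,0)):
            L=np.linalg.norm(q-p);m=max(int(L*2),2)
            if L<12: continue
            w=np.linspace(.15,.85,m)[:,None];pt=(p+(q-p)*w).astype(np.float32);nn=np.array([-(q-p)[1],(q-p)[0]])/L
            mp=lambda G:cv2.remap(G,pt[:,0].copy(),pt[:,1].copy(),cv2.INTER_LINEAR).ravel()
            r.append(np.abs(mp(gx)*nn[0]+mp(gy)*nn[1]).mean())
        t+=np.mean(r)
    return t
def best(outs,k,lo=-.5,hi=.8):
    T=np.arange(lo,hi,.02);S=np.array([score(outs,k,t) for t in T]);i=np.argsort(-S)[:3];return T[i].round(2),S[i].round(0),round(float(np.median(S)))
E
python3 - <<'E'
from wing import *
for k in COR:
    print(k,axis(k).round(4),[best([o],k) for o in("w11","w12")],best(["w11","w12"],k))
E
```

```text
++ [ 0.6138 -0.097 ] [(array([0.16, 0.14, 0.18]), array([132., 132., 131.], dtype=float32), 85), (array([0.22, 0.24, 0.2 ]), array([176., 176., 175.], dtype=float32), 103)] (array([0.18, 0.2 , 0.16]), array([304., 303., 302.], dtype=float32), 186)
+- [ 0.6085 -0.2068] [(array([0.02, 0.04, 0.06]), array([146., 146., 144.], dtype=float32), 101), (array([0.  , 0.04, 0.02]), array([120., 119., 119.], dtype=float32), 67)] (array([0.04, 0.02, 0.  ]), array([265., 264., 263.], dtype=float32), 165)
-- [ 0.4586 -0.1996] [(array([0.1 , 0.12, 0.08]), array([151., 151., 150.], dtype=float32), 103), (array([0.14, 0.16, 0.12]), array([90., 89., 89.], dtype=float32), 53)] (array([0.12, 0.1 , 0.14]), array([239., 237., 234.], dtype=float32), 154)
-+ [ 0.4639 -0.0898] [(array([0.16, 0.14, 0.18]), array([137., 136., 136.], dtype=float32), 74), (array([0.04, 0.06, 0.02]), array([188., 188., 187.], dtype=float32), 121)] (array([0.14, 0.1 , 0.12]), array([313., 310., 310.], dtype=float32), 186)
```

The fitted wing angles, clockwise from the cover's x axis, are ++ 0.19, +− 0.03, −− 0.12 and −+ 0.12. That fits an aligned zero with the screws slack. The order is ++, −−, +−, −+, so I go to ++ first.

Emit:
jog_arm([
  {"gripper": 50,"tx": 0,"ty": 0,"tz": 0,"ax": 0,"ay": 0,"az": 0.096},
  {"gripper": 50,"tx": 0,"ty": 0,"tz": 0,"ax": 0,"ay": 0,"az": 0.096},
  {"gripper": 50,"tx": 0.28,"ty": 2.05,"tz": 3.0,"ax": 0,"ay": 0,"az": 0},
  {"gripper": 50,"tx": 0.28,"ty": 2.05,"tz": 3.0,"ax": 0,"ay": 0,"az": 0},
  {"gripper": 50,"tx": 0.28,"ty": 2.05,"tz": 3.0,"ax": 0,"ay": 0,"az": 0},
  {"gripper": 50,"tx": 0.28,"ty": 2.05,"tz": 3.0,"ax": 0,"ay": 0,"az": 0},
  {"gripper": 50,"tx": 0.28,"ty": 2.05,"tz": 3.0,"ax": 0,"ay": 0,"az": 0},
  {"gripper": 50,"tx": 0,"ty": 0,"tz": 3.0,"ax": 0,"ay": 0,"az": 0},
  {"gripper": 50,"tx": 0,"ty": 0,"tz": 2.5,"ax": 0,"ay": 0,"az": 0},
  {"gripper": 50,"tx": 0,"ty": 0,"tz": 1.0,"ax": 0,"ay": 0,"az": 0},
  {"gripper": 50,"tx": 0,"ty": 0,"tz": 0,"ax": 0,"ay": 0,"az": 0},
  {"gripper": 50,"tx": 0,"ty": 0,"tz": 0,"ax": 0,"ay": 0,"az": 0},
])

```text
t: 31.72
tool_pos: [0.6144, -0.0984, 0.1418]
orientation: [[-0.972, 0.237, 0.001], [0.237, 0.972, -0.0], [-0.001, 0.0, -1.0]]
force: [1.1, -0.8, 1.0]
gripper_width: 0.5
gripper_force: 0.0
```

Emit:
jog_arm([
  {"gripper": 50,"tx": 0,"ty": 0,"tz": 0,"ax": 0,"ay": 0,"az": 0},
  {"gripper": 50,"tx": 0,"ty": 0,"tz": 0,"ax": 0,"ay": 0,"az": 0},
  {"gripper": 50,"tx": 0,"ty": 0,"tz": 0,"ax": 0,"ay": 0,"az": 0},
  {"gripper": 50,"tx": 0,"ty": 0,"tz": 0,"ax": 0,"ay": 0,"az": 0},
  {"gripper": 50,"tx": 0,"ty": 0,"tz": 0,"ax": 0,"ay": 0,"az": 0},
])

```text
t: 32.13
tool_pos: [0.6142, -0.0988, 0.1419]
orientation: [[-0.971, 0.238, 0.001], [0.238, 0.971, 0.0], [-0.001, 0.0, -1.0]]
force: [-0.6, 0.2, -0.4]
gripper_width: 0.502
gripper_force: 0.0
```

```bash
python3 - <<'E'
from h import *
goal(.6138,-.097,.097,3.0936-.19)
E
```

```text
az -0.002 then cm [0.09 0.17 4.49] tilt fix ax,ay [0.0004 0.0012] q [-0.24  0.49  0.46  1.77 -0.26  0.94  1.66] F [-0.6  0.2 -0.4] yaw 2.902 tcp [ 0.6142 -0.0988  0.1419]
```

Emit:
jog_arm([
  {"gripper": 50,"tx": 0.05,"ty": 0.15,"tz": 1.5,"ax": 0,"ay": 0,"az": 0},
  {"gripper": 50,"tx": 0,"ty": 0,"tz": 1.5,"ax": 0,"ay": 0,"az": 0},
  {"gripper": 50,"tx": 0,"ty": 0,"tz": 1.0,"ax": 0,"ay": 0,"az": 0},
  {"gripper": 50,"tx": 0,"ty": 0,"tz": 0.4,"ax": 0,"ay": 0,"az": 0},
  {"gripper": 50,"tx": 0,"ty": 0,"tz": 0,"ax": 0,"ay": 0,"az": 0},
  {"gripper": 50,"tx": 0,"ty": 0,"tz": 0,"ax": 0,"ay": 0,"az": 0},
  {"gripper": 50,"tx": 0,"ty": 0,"tz": 0,"ax": 0,"ay": 0,"az": 0},
  {"gripper": 50,"tx": 0,"ty": 0,"tz": 0,"ax": 0,"ay": 0,"az": 0},
])

```text
t: 32.8
tool_pos: [0.6144, -0.0973, 0.098]
orientation: [[-0.971, 0.238, 0.002], [0.238, 0.971, -0.0], [-0.002, 0.0, -1.0]]
force: [0.0, 0.3, 0.6]
gripper_width: 0.495
gripper_force: 0.0
```

```bash
python3 - <<'E'
from h import *
goal(.6138,-.097,.097,3.0936-.19)
E
```

```text
az -0.002 then cm [0.06 0.02 0.1 ] tilt fix ax,ay [0.0003 0.0015] q [-0.23  0.54  0.44  1.8  -0.29  0.86  1.68] F [0.  0.3 0.6] yaw 2.902 tcp [ 0.6144 -0.0973  0.098 ]
```

Emit:
jog_arm([
  {"gripper": 0,"tx": 0,"ty": 0,"tz": 0,"ax": 0,"ay": 0,"az": 0},
  {"gripper": 0,"tx": 0,"ty": 0,"tz": 0,"ax": 0,"ay": 0,"az": 0},
  {"gripper": 0,"tx": 0,"ty": 0,"tz": 0,"ax": 0,"ay": 0,"az": 0},
  {"gripper": 0,"tx": 0,"ty": 0,"tz": 0,"ax": 0,"ay": 0,"az": 0},
  {"gripper": 0,"tx": 0,"ty": 0,"tz": 0,"ax": 0,"ay": 0,"az": 0},
  {"gripper": 0,"tx": 0,"ty": 0,"tz": 0,"ax": 0,"ay": 0,"az": 0},
  {"gripper": 0,"tx": 0,"ty": 0,"tz": 0,"ax": 0,"ay": 0,"az": 0},
  {"gripper": 0,"tx": 0,"ty": 0,"tz": 0,"ax": 0,"ay": 0,"az": 0},
  {"gripper": 0,"tx": 0,"ty": 0,"tz": 0,"ax": 0,"ay": 0,"az": 0},
])

```text
t: 33.55
tool_pos: [0.6138, -0.097, 0.0971]
orientation: [[-0.971, 0.238, 0.0], [0.238, 0.971, 0.0], [0.0, 0.0, -1.0]]
force: [0.1, 0.6, -0.2]
gripper_width: 0.09
gripper_force: 30.0
```

```bash
python3 - <<'E'
from h import *
goal(.6138,-.097,.097,3.0936-.19);s=bot.observe();print(s["ft_torque"],s["gripper_width"]*87)
E
```

```text
az -0.002 then cm [ 0.   -0.    0.01] tilt fix ax,ay [ 0.0003 -0.    ] q [-0.23  0.54  0.44  1.81 -0.29  0.86  1.68] F [ 0.1  0.6 -0.2] yaw 2.902 tcp [ 0.6138 -0.097   0.0971]
[ 0.06400822  0.02746414 -0.14924419] 7.801718035205005
```

Emit:
jog_arm([
  {"gripper": 0,"tx": 0,"ty": 0,"tz": 0,"ax": 0,"ay": 0,"az": 0.086},
  {"gripper": 0,"tx": 0,"ty": 0,"tz": 0,"ax": 0,"ay": 0,"az": 0.086},
  {"gripper": 0,"tx": 0,"ty": 0,"tz": 0,"ax": 0,"ay": 0,"az": 0.086},
  {"gripper": 0,"tx": 0,"ty": 0,"tz": 0,"ax": 0,"ay": 0,"az": 0.086},
  {"gripper": 0,"tx": 0,"ty": 0,"tz": 0,"ax": 0,"ay": 0,"az": 0.086},
  {"gripper": 0,"tx": 0,"ty": 0,"tz": 0,"ax": 0,"ay": 0,"az": 0.086},
  {"gripper": 0,"tx": 0,"ty": 0,"tz": 0,"ax": 0,"ay": 0,"az": 0.086},
  {"gripper": 0,"tx": 0,"ty": 0,"tz": 0,"ax": 0,"ay": 0,"az": 0.086},
  {"gripper": 0,"tx": 0,"ty": 0,"tz": 0,"ax": 0,"ay": 0,"az": 0.086},
  {"gripper": 0,"tx": 0,"ty": 0,"tz": 0,"ax": 0,"ay": 0,"az": 0.086},
  {"gripper": 0,"tx": 0,"ty": 0,"tz": 0,"ax": 0,"ay": 0,"az": 0},
  {"gripper": 0,"tx": 0,"ty": 0,"tz": 0,"ax": 0,"ay": 0,"az": 0},
])

```text
t: 34.55
tool_pos: [0.6141, -0.0968, 0.0971]
orientation: [[-0.456, 0.89, 0.0], [0.89, 0.456, -0.0], [-0.0, 0.0, -1.0]]
force: [0.5, 1.1, -0.1]
gripper_width: 0.092
gripper_force: 30.0
```

```bash
python3 - <<'E'
from h import *
goal(.6138,-.097,.097,3.0936-1.1);s=bot.observe();print(s["ft_torque"],s["gripper_width"]*87)
E
```

```text
az 0.050 then cm [-0.   -0.03  0.01] tilt fix ax,ay [0.0003 0.0002] q [-0.38  0.59  0.66  1.81 -0.45  0.89  0.96] F [ 0.5  1.1 -0.1] yaw 2.044 tcp [ 0.6141 -0.0968  0.0971]
[ 0.03494394 -0.15460104 -0.06304   ] 7.960870731458932
```

Emit:
jog_arm([
  {"gripper": 50,"tx": 0,"ty": 0,"tz": 0,"ax": 0,"ay": 0,"az": 0},
  {"gripper": 50,"tx": 0,"ty": 0,"tz": 0,"ax": 0,"ay": 0,"az": 0},
  {"gripper": 50,"tx": 0,"ty": 0,"tz": 0,"ax": 0,"ay": 0,"az": 0},
  {"gripper": 50,"tx": 0,"ty": 0,"tz": 0,"ax": 0,"ay": 0,"az": 0},
  {"gripper": 50,"tx": 0,"ty": 0,"tz": -1.0,"ax": 0,"ay": 0,"az": 0},
  {"gripper": 50,"tx": 0,"ty": 0,"tz": -2.0,"ax": 0,"ay": 0,"az": 0},
  {"gripper": 50,"tx": 0,"ty": 0,"tz": -2.0,"ax": 0,"ay": 0,"az": 0},
  {"gripper": 50,"tx": 0,"ty": 0,"tz": -1.3,"ax": 0,"ay": 0,"az": -0.116},
  {"gripper": 50,"tx": 0,"ty": 0,"tz": 0,"ax": 0,"ay": 0,"az": -0.116},
  {"gripper": 50,"tx": 0,"ty": 0,"tz": 0,"ax": 0,"ay": 0,"az": -0.116},
  {"gripper": 50,"tx": 0,"ty": 0,"tz": 0,"ax": 0,"ay": 0,"az": -0.116},
  {"gripper": 50,"tx": 0,"ty": 0,"tz": 0,"ax": 0,"ay": 0,"az": -0.116},
])

```text
t: 35.55
tool_pos: [0.6139, -0.0973, 0.1612]
orientation: [[-0.871, 0.492, 0.001], [0.492, 0.871, -0.0], [-0.001, 0.0, -1.0]]
force: [0.0, -0.9, -0.1]
gripper_width: 0.501
gripper_force: 0.0
```

Emit:
jog_arm([
  {"gripper": 50,"tx": 0,"ty": 0,"tz": 0,"ax": 0,"ay": 0,"az": -0.116},
  {"gripper": 50,"tx": 0,"ty": 0,"tz": 0,"ax": 0,"ay": 0,"az": -0.116},
  {"gripper": 50,"tx": 0,"ty": 0,"tz": 0,"ax": 0,"ay": 0,"az": -0.117},
  {"gripper": 50,"tx": 2.2,"ty": -2.1,"tz": 0,"ax": 0,"ay": 0,"az": 0},
  {"gripper": 50,"tx": 2.2,"ty": -2.1,"tz": 0,"ax": 0,"ay": 0,"az": 0},
  {"gripper": 50,"tx": 2.2,"ty": -2.1,"tz": 0,"ax": 0,"ay": 0,"az": 0},
  {"gripper": 50,"tx": 2.2,"ty": -2.1,"tz": 0,"ax": 0,"ay": 0,"az": 0},
  {"gripper": 50,"tx": 2.2,"ty": -2.1,"tz": 0,"ax": 0,"ay": 0,"az": 0},
  {"gripper": 50,"tx": 2.2,"ty": -2.1,"tz": 0,"ax": 0,"ay": 0,"az": 0},
  {"gripper": 50,"tx": 0,"ty": 0,"tz": 0,"ax": 0,"ay": 0,"az": 0},
  {"gripper": 50,"tx": 0,"ty": 0,"tz": 0,"ax": 0,"ay": 0,"az": 0},
  {"gripper": 50,"tx": 0,"ty": 0,"tz": 0,"ax": 0,"ay": 0,"az": 0},
])

```text
t: 36.55
tool_pos: [0.4632, -0.1987, 0.1609]
orientation: [[-0.985, 0.17, 0.002], [0.17, 0.985, 0.0], [-0.002, 0.0, -1.0]]
force: [0.6, -0.0, 0.4]
gripper_width: 0.498
gripper_force: 0.0
```

```bash
python3 - <<'E'
from h import *
goal(.4586,-.1996,.097,3.0936-.12)
c=snap("scene","s1")
E
```

```text
az -0.003 then cm [ 0.43 -0.17  6.39] tilt fix ax,ay [0.0004 0.0017] q [-0.12  0.28  0.54  2.03 -0.18  0.88  1.91] F [ 0.6 -0.   0.4] yaw 2.971 tcp [ 0.4632 -0.1987  0.1609]
```

Emit:
jog_arm([
  {"gripper": 50,"tx": 0.4,"ty": -0.15,"tz": 1.5,"ax": 0,"ay": 0,"az": 0},
  {"gripper": 50,"tx": 0,"ty": 0,"tz": 2.0,"ax": 0,"ay": 0,"az": 0},
  {"gripper": 50,"tx": 0,"ty": 0,"tz": 1.6,"ax": 0,"ay": 0,"az": 0},
  {"gripper": 50,"tx": 0,"ty": 0,"tz": 0.9,"ax": 0,"ay": 0,"az": 0},
  {"gripper": 50,"tx": 0,"ty": 0,"tz": 0.3,"ax": 0,"ay": 0,"az": 0},
  {"gripper": 50,"tx": 0,"ty": 0,"tz": 0,"ax": 0,"ay": 0,"az": 0},
  {"gripper": 50,"tx": 0,"ty": 0,"tz": 0,"ax": 0,"ay": 0,"az": 0},
  {"gripper": 50,"tx": 0,"ty": 0,"tz": 0,"ax": 0,"ay": 0,"az": 0},
  {"gripper": 50,"tx": 0,"ty": 0,"tz": 0,"ax": 0,"ay": 0,"az": 0},
])

```text
t: 37.35
tool_pos: [0.4588, -0.1998, 0.0979]
orientation: [[-0.985, 0.17, 0.002], [0.17, 0.985, -0.0], [-0.002, 0.0, -1.0]]
force: [-0.6, 0.3, -0.6]
gripper_width: 0.499
gripper_force: 0.0
```

```bash
python3 - <<'E'
from h import *
goal(.4586,-.1996,.097,3.0936-.12)
E
```

```text
az -0.003 then cm [0.02 0.02 0.09] tilt fix ax,ay [0.     0.0017] q [-0.08  0.37  0.5   2.09 -0.26  0.74  1.99] F [-0.6  0.3 -0.6] yaw 2.971 tcp [ 0.4588 -0.1998  0.0979]
```

Emit:
jog_arm([
  {"gripper": 0,"tx": 0,"ty": 0,"tz": 0,"ax": 0,"ay": 0,"az": 0},
  {"gripper": 0,"tx": 0,"ty": 0,"tz": 0,"ax": 0,"ay": 0,"az": 0},
  {"gripper": 0,"tx": 0,"ty": 0,"tz": 0,"ax": 0,"ay": 0,"az": 0},
  {"gripper": 0,"tx": 0,"ty": 0,"tz": 0,"ax": 0,"ay": 0,"az": 0},
  {"gripper": 0,"tx": 0,"ty": 0,"tz": 0,"ax": 0,"ay": 0,"az": 0},
  {"gripper": 0,"tx": 0,"ty": 0,"tz": 0,"ax": 0,"ay": 0,"az": 0},
  {"gripper": 0,"tx": 0,"ty": 0,"tz": 0,"ax": 0,"ay": 0,"az": 0},
  {"gripper": 0,"tx": 0,"ty": 0,"tz": 0,"ax": 0,"ay": 0,"az": 0},
  {"gripper": 0,"tx": 0,"ty": 0,"tz": 0,"ax": 0,"ay": 0,"az": 0},
])

```text
t: 38.1
tool_pos: [0.4581, -0.1995, 0.0971]
orientation: [[-0.986, 0.17, -0.0], [0.17, 0.986, 0.0], [0.0, 0.0, -1.0]]
force: [0.2, 0.7, -0.1]
gripper_width: 0.09
gripper_force: 30.0
```

```bash
python3 - <<'E'
from h import *
goal(.4586,-.1996,.097,3.0936-1.05);s=bot.observe();print(s["ft_torque"],s["gripper_width"]*87,s["gripper_force"])
E
```

```text
az 0.928 then cm [-0.03  0.04  0.01] tilt fix ax,ay [ 0.0002 -0.0001] q [-0.08  0.37  0.5   2.09 -0.26  0.74  1.99] F [ 0.2  0.7 -0.1] yaw 2.971 tcp [ 0.4581 -0.1995  0.0971]
[0.11081106 0.01097742 0.08963963] 7.870800167941976 30.00005262438208
```

Emit:
jog_arm([
  {"gripper": 0,"tx": 0,"ty": 0,"tz": 0,"ax": 0,"ay": 0,"az": 0.093},
  {"gripper": 0,"tx": 0,"ty": 0,"tz": 0,"ax": 0,"ay": 0,"az": 0.093},
  {"gripper": 0,"tx": 0,"ty": 0,"tz": 0,"ax": 0,"ay": 0,"az": 0.093},
  {"gripper": 0,"tx": 0,"ty": 0,"tz": 0,"ax": 0,"ay": 0,"az": 0.093},
  {"gripper": 0,"tx": 0,"ty": 0,"tz": 0,"ax": 0,"ay": 0,"az": 0.093},
  {"gripper": 0,"tx": 0,"ty": 0,"tz": 0,"ax": 0,"ay": 0,"az": 0.093},
  {"gripper": 0,"tx": 0,"ty": 0,"tz": 0,"ax": 0,"ay": 0,"az": 0.093},
  {"gripper": 0,"tx": 0,"ty": 0,"tz": 0,"ax": 0,"ay": 0,"az": 0.093},
  {"gripper": 0,"tx": 0,"ty": 0,"tz": 0,"ax": 0,"ay": 0,"az": 0.093},
  {"gripper": 0,"tx": 0,"ty": 0,"tz": 0,"ax": 0,"ay": 0,"az": 0.093},
  {"gripper": 0,"tx": 0,"ty": 0,"tz": 0,"ax": 0,"ay": 0,"az": 0},
  {"gripper": 0,"tx": 0,"ty": 0,"tz": 0,"ax": 0,"ay": 0,"az": 0},
])

```text
t: 39.1
tool_pos: [0.4586, -0.1989, 0.0971]
orientation: [[-0.455, 0.89, 0.0], [0.89, 0.455, 0.001], [0.0, 0.001, -1.0]]
force: [1.9, 2.1, 0.6]
gripper_width: 0.088
gripper_force: 30.0
```

Emit:
jog_arm([
  {"gripper": 50,"tx": 0,"ty": 0,"tz": 0,"ax": 0,"ay": 0,"az": 0},
  {"gripper": 50,"tx": 0,"ty": 0,"tz": 0,"ax": 0,"ay": 0,"az": 0},
  {"gripper": 50,"tx": 0,"ty": 0,"tz": 0,"ax": 0,"ay": 0,"az": 0},
  {"gripper": 50,"tx": 0,"ty": 0,"tz": 0,"ax": 0,"ay": 0,"az": 0},
  {"gripper": 50,"tx": 0,"ty": 0,"tz": -1.0,"ax": 0,"ay": 0,"az": 0},
  {"gripper": 50,"tx": 0,"ty": 0,"tz": -2.0,"ax": 0,"ay": 0,"az": 0},
  {"gripper": 50,"tx": 0,"ty": 0,"tz": -2.0,"ax": 0,"ay": 0,"az": 0},
  {"gripper": 50,"tx": 0,"ty": 0,"tz": -1.3,"ax": 0,"ay": 0,"az": -0.113},
  {"gripper": 50,"tx": 0,"ty": 0,"tz": 0,"ax": 0,"ay": 0,"az": -0.113},
  {"gripper": 50,"tx": 0,"ty": 0,"tz": 0,"ax": 0,"ay": 0,"az": -0.113},
  {"gripper": 50,"tx": 0,"ty": 0,"tz": 0,"ax": 0,"ay": 0,"az": -0.113},
  {"gripper": 50,"tx": 0,"ty": 0,"tz": 0,"ax": 0,"ay": 0,"az": -0.113},
])

```text
t: 40.1
tool_pos: [0.4581, -0.2, 0.161]
orientation: [[-0.863, 0.506, 0.001], [0.506, 0.863, -0.0], [-0.001, 0.0, -1.0]]
force: [0.4, 0.2, -0.4]
gripper_width: 0.499
gripper_force: 0.0
```

Emit:
jog_arm([
  {"gripper": 50,"tx": 0,"ty": 0,"tz": 0,"ax": 0,"ay": 0,"az": -0.113},
  {"gripper": 50,"tx": 0,"ty": 0,"tz": 0,"ax": 0,"ay": 0,"az": -0.113},
  {"gripper": 50,"tx": 0,"ty": 0,"tz": 0,"ax": 0,"ay": 0,"az": -0.113},
  {"gripper": 50,"tx": 0,"ty": 0,"tz": 0,"ax": 0,"ay": 0,"az": -0.113},
  {"gripper": 50,"tx": 0,"ty": 0,"tz": 0,"ax": 0,"ay": 0,"az": 0},
  {"gripper": 50,"tx": 0,"ty": 0,"tz": 0,"ax": 0,"ay": 0,"az": 0},
])

```text
t: 40.6
tool_pos: [0.4581, -0.2, 0.1607]
orientation: [[-0.996, 0.087, 0.001], [0.087, 0.996, -0.0], [-0.001, -0.0, -1.0]]
force: [-0.0, 0.4, 1.0]
gripper_width: 0.5
gripper_force: 0.0
```

```bash
python3 - <<'E'
from h import *
goal(.6085,-.2068,.16,3.0936-.03)
E
```

```text
az -0.009 then cm [-15.05   0.5    0.07] tilt fix ax,ay [-0.      0.0007] q [-0.15  0.28  0.58  2.04 -0.2   0.88  2.02] F [-0.   0.4  1. ] yaw 3.054 tcp [ 0.4581 -0.2     0.1607]
```

Emit:
jog_arm([
  {"gripper": 50,"tx": -2.5,"ty": 0.1,"tz": 0,"ax": 0,"ay": 0,"az": -0.009},
  {"gripper": 50,"tx": -3.0,"ty": 0.1,"tz": 0,"ax": 0,"ay": 0,"az": 0},
  {"gripper": 50,"tx": -3.5,"ty": 0.1,"tz": 0,"ax": 0,"ay": 0,"az": 0},
  {"gripper": 50,"tx": -3.5,"ty": 0.1,"tz": 0,"ax": 0,"ay": 0,"az": 0},
  {"gripper": 50,"tx": -2.55,"ty": 0.1,"tz": 0,"ax": 0,"ay": 0,"az": 0},
  {"gripper": 50,"tx": 0,"ty": 0,"tz": 0,"ax": 0,"ay": 0,"az": 0},
  {"gripper": 50,"tx": 0,"ty": 0,"tz": 0,"ax": 0,"ay": 0,"az": 0},
  {"gripper": 50,"tx": 0,"ty": 0,"tz": 0,"ax": 0,"ay": 0,"az": 0},
  {"gripper": 50,"tx": 0,"ty": 0,"tz": 0,"ax": 0,"ay": 0,"az": 0},
  {"gripper": 50,"tx": 0,"ty": 0,"tz": 0,"ax": 0,"ay": 0,"az": 0},
])

```text
t: 41.43
tool_pos: [0.6074, -0.2064, 0.1604]
orientation: [[-0.997, 0.076, -0.0], [0.076, 0.997, 0.0], [0.0, 0.0, -1.0]]
force: [-0.9, 0.1, 0.3]
gripper_width: 0.501
gripper_force: 0.0
```

```bash
python3 - <<'E'
from h import *
goal(.6085,-.2068,.097,3.0936-.03)
E
```

```text
az 0.001 then cm [-0.11 -0.03  6.34] tilt fix ax,ay [ 0.0003 -0.0003] q [-0.12  0.51  0.53  1.71 -0.3   1.01  2.02] F [-0.9  0.1  0.3] yaw 3.065 tcp [ 0.6074 -0.2064  0.1604]
```

Emit:
jog_arm([
  {"gripper": 50,"tx": -0.05,"ty": 0,"tz": 1.5,"ax": 0,"ay": 0,"az": 0},
  {"gripper": 50,"tx": 0,"ty": 0,"tz": 2.0,"ax": 0,"ay": 0,"az": 0},
  {"gripper": 50,"tx": 0,"ty": 0,"tz": 1.6,"ax": 0,"ay": 0,"az": 0},
  {"gripper": 50,"tx": 0,"ty": 0,"tz": 0.9,"ax": 0,"ay": 0,"az": 0},
  {"gripper": 50,"tx": 0,"ty": 0,"tz": 0.3,"ax": 0,"ay": 0,"az": 0},
  {"gripper": 50,"tx": 0,"ty": 0,"tz": 0,"ax": 0,"ay": 0,"az": 0},
  {"gripper": 50,"tx": 0,"ty": 0,"tz": 0,"ax": 0,"ay": 0,"az": 0},
  {"gripper": 50,"tx": 0,"ty": 0,"tz": 0,"ax": 0,"ay": 0,"az": 0},
  {"gripper": 50,"tx": 0,"ty": 0,"tz": 0,"ax": 0,"ay": 0,"az": 0},
])

```text
t: 42.18
tool_pos: [0.6097, -0.2064, 0.0982]
orientation: [[-0.997, 0.075, 0.002], [0.075, 0.997, -0.0], [-0.002, -0.0, -1.0]]
force: [1.1, -0.2, 0.7]
gripper_width: 0.499
gripper_force: 0.0
```

Emit:
jog_arm([
  {"gripper": 0,"tx": 0,"ty": 0,"tz": 0,"ax": 0,"ay": 0,"az": 0},
  {"gripper": 0,"tx": 0,"ty": 0,"tz": 0,"ax": 0,"ay": 0,"az": 0},
  {"gripper": 0,"tx": 0,"ty": 0,"tz": 0,"ax": 0,"ay": 0,"az": 0},
  {"gripper": 0,"tx": 0,"ty": 0,"tz": 0,"ax": 0,"ay": 0,"az": 0},
  {"gripper": 0,"tx": 0,"ty": 0,"tz": 0,"ax": 0,"ay": 0,"az": 0},
  {"gripper": 0,"tx": 0,"ty": 0,"tz": 0,"ax": 0,"ay": 0,"az": 0},
  {"gripper": 0,"tx": 0,"ty": 0,"tz": 0,"ax": 0,"ay": 0,"az": 0},
  {"gripper": 0,"tx": 0,"ty": 0,"tz": 0,"ax": 0,"ay": 0,"az": 0},
  {"gripper": 0,"tx": 0,"ty": 0,"tz": 0,"ax": 0,"ay": 0,"az": 0},
])

```text
t: 42.93
tool_pos: [0.6091, -0.2065, 0.0971]
orientation: [[-0.997, 0.075, 0.0], [0.075, 0.997, -0.0], [-0.0, -0.0, -1.0]]
force: [0.9, -2.2, -0.8]
gripper_width: 0.089
gripper_force: 30.0
```

```bash
python3 - <<'E'
from h import *
goal(.6085,-.2068,.097,3.0936-1.05);s=bot.observe();print(s["ft_torque"],s["gripper_width"]*87,s["gripper_force"])
E
```

```text
az 1.023 then cm [ 0.   -0.07  0.01] tilt fix ax,ay [-0.0005  0.0002] q [-0.09  0.58  0.5   1.75 -0.34  0.89  2.05] F [ 0.9 -2.2 -0.8] yaw 3.067 tcp [ 0.6091 -0.2065  0.0971]
[-0.220765   -0.13645206  0.10628055] 7.768921462469467 29.99979631975293
```

Emit:
jog_arm([
  {"gripper": 0,"tx": 0,"ty": 0,"tz": 0,"ax": 0,"ay": 0,"az": 0.102},
  {"gripper": 0,"tx": 0,"ty": 0,"tz": 0,"ax": 0,"ay": 0,"az": 0.102},
  {"gripper": 0,"tx": 0,"ty": 0,"tz": 0,"ax": 0,"ay": 0,"az": 0.102},
  {"gripper": 0,"tx": 0,"ty": 0,"tz": 0,"ax": 0,"ay": 0,"az": 0.102},
  {"gripper": 0,"tx": 0,"ty": 0,"tz": 0,"ax": 0,"ay": 0,"az": 0.102},
  {"gripper": 0,"tx": 0,"ty": 0,"tz": 0,"ax": 0,"ay": 0,"az": 0.102},
  {"gripper": 0,"tx": 0,"ty": 0,"tz": 0,"ax": 0,"ay": 0,"az": 0.102},
  {"gripper": 0,"tx": 0,"ty": 0,"tz": 0,"ax": 0,"ay": 0,"az": 0.102},
  {"gripper": 0,"tx": 0,"ty": 0,"tz": 0,"ax": 0,"ay": 0,"az": 0.102},
  {"gripper": 0,"tx": 0,"ty": 0,"tz": 0,"ax": 0,"ay": 0,"az": 0.102},
  {"gripper": 0,"tx": 0,"ty": 0,"tz": 0,"ax": 0,"ay": 0,"az": 0},
  {"gripper": 0,"tx": 0,"ty": 0,"tz": 0,"ax": 0,"ay": 0,"az": 0},
])

```text
t: 43.93
tool_pos: [0.6089, -0.2068, 0.0971]
orientation: [[-0.46, 0.888, -0.0], [0.888, 0.46, -0.001], [-0.001, -0.001, -1.0]]
force: [-0.1, -1.5, -0.2]
gripper_width: 0.089
gripper_force: 30.0
```

Emit:
jog_arm([
  {"gripper": 50,"tx": 0,"ty": 0,"tz": 0,"ax": 0,"ay": 0,"az": 0},
  {"gripper": 50,"tx": 0,"ty": 0,"tz": 0,"ax": 0,"ay": 0,"az": 0},
  {"gripper": 50,"tx": 0,"ty": 0,"tz": 0,"ax": 0,"ay": 0,"az": 0},
  {"gripper": 50,"tx": 0,"ty": 0,"tz": 0,"ax": 0,"ay": 0,"az": 0},
  {"gripper": 50,"tx": 0,"ty": 0,"tz": -1.0,"ax": 0,"ay": 0,"az": 0},
  {"gripper": 50,"tx": 0,"ty": 0,"tz": -2.0,"ax": 0,"ay": 0,"az": 0},
  {"gripper": 50,"tx": 0,"ty": 0,"tz": -2.0,"ax": 0,"ay": 0,"az": 0},
  {"gripper": 50,"tx": 0,"ty": 0,"tz": -1.3,"ax": 0,"ay": 0,"az": -0.116},
  {"gripper": 50,"tx": 0,"ty": 0,"tz": 0,"ax": 0,"ay": 0,"az": -0.116},
  {"gripper": 50,"tx": 0,"ty": 0,"tz": 0,"ax": 0,"ay": 0,"az": -0.116},
  {"gripper": 50,"tx": 0,"ty": 0,"tz": 0,"ax": 0,"ay": 0,"az": -0.116},
  {"gripper": 50,"tx": 0,"ty": 0,"tz": 0,"ax": 0,"ay": 0,"az": -0.116},
])

```text
t: 44.93
tool_pos: [0.6092, -0.2061, 0.1612]
orientation: [[-0.873, 0.487, 0.001], [0.487, 0.873, 0.0], [-0.001, 0.001, -1.0]]
force: [0.3, 0.9, -0.1]
gripper_width: 0.504
gripper_force: 0.0
```

Emit:
jog_arm([
  {"gripper": 50,"tx": 0,"ty": 0,"tz": 0,"ax": 0,"ay": 0,"az": -0.116},
  {"gripper": 50,"tx": 0,"ty": 0,"tz": 0,"ax": 0,"ay": 0,"az": -0.116},
  {"gripper": 50,"tx": 0,"ty": 0,"tz": 0,"ax": 0,"ay": 0,"az": -0.117},
  {"gripper": 50,"tx": 2.7,"ty": 1.5,"tz": 0,"ax": 0,"ay": 0,"az": 0},
  {"gripper": 50,"tx": 2.7,"ty": 1.5,"tz": 0,"ax": 0,"ay": 0,"az": 0},
  {"gripper": 50,"tx": 2.7,"ty": 1.5,"tz": 0,"ax": 0,"ay": 0,"az": 0},
  {"gripper": 50,"tx": 2.7,"ty": 1.5,"tz": 0,"ax": 0,"ay": 0,"az": 0},
  {"gripper": 50,"tx": 2.7,"ty": 1.5,"tz": 0,"ax": 0,"ay": 0,"az": 0},
  {"gripper": 50,"tx": 2.7,"ty": 1.5,"tz": 0,"ax": 0,"ay": 0,"az": 0},
  {"gripper": 50,"tx": 0,"ty": 0,"tz": 0,"ax": 0,"ay": 0,"az": 0},
  {"gripper": 50,"tx": 0,"ty": 0,"tz": 0,"ax": 0,"ay": 0,"az": 0},
  {"gripper": 50,"tx": 0,"ty": 0,"tz": 0,"ax": 0,"ay": 0,"az": 0},
])

```text
t: 45.93
tool_pos: [0.4652, -0.091, 0.1611]
orientation: [[-0.986, 0.165, 0.002], [0.165, 0.986, -0.0], [-0.002, 0.0, -1.0]]
force: [0.9, -0.4, 0.0]
gripper_width: 0.503
gripper_force: 0.0
```

```bash
python3 - <<'E'
from h import *
goal(.4639,-.0898,.097,3.0936-.12)
E
```

```text
az 0.002 then cm [0.14 0.1  6.41] tilt fix ax,ay [0.0004 0.0024] q [-0.42  0.23  0.62  2.09 -0.18  0.86  1.7 ] F [ 0.9 -0.4  0. ] yaw 2.976 tcp [ 0.4652 -0.091   0.1611]
```

Emit:
jog_arm([
  {"gripper": 50,"tx": 0.15,"ty": 0.08,"tz": 1.5,"ax": 0,"ay": 0,"az": 0},
  {"gripper": 50,"tx": 0,"ty": 0,"tz": 2.0,"ax": 0,"ay": 0,"az": 0},
  {"gripper": 50,"tx": 0,"ty": 0,"tz": 1.6,"ax": 0,"ay": 0,"az": 0},
  {"gripper": 50,"tx": 0,"ty": 0,"tz": 0.9,"ax": 0,"ay": 0,"az": 0},
  {"gripper": 50,"tx": 0,"ty": 0,"tz": 0.3,"ax": 0,"ay": 0,"az": 0},
  {"gripper": 50,"tx": 0,"ty": 0,"tz": 0,"ax": 0,"ay": 0,"az": 0},
  {"gripper": 50,"tx": 0,"ty": 0,"tz": 0,"ax": 0,"ay": 0,"az": 0},
  {"gripper": 50,"tx": 0,"ty": 0,"tz": 0,"ax": 0,"ay": 0,"az": 0},
  {"gripper": 50,"tx": 0,"ty": 0,"tz": 0,"ax": 0,"ay": 0,"az": 0},
])

```text
t: 46.68
tool_pos: [0.4635, -0.0898, 0.0979]
orientation: [[-0.986, 0.165, 0.002], [0.165, 0.986, 0.0], [-0.002, 0.0, -1.0]]
force: [0.1, -0.2, -0.4]
gripper_width: 0.497
gripper_force: 0.0
```

Emit:
jog_arm([
  {"gripper": 0,"tx": 0,"ty": 0,"tz": 0,"ax": 0,"ay": 0,"az": 0},
  {"gripper": 0,"tx": 0,"ty": 0,"tz": 0,"ax": 0,"ay": 0,"az": 0},
  {"gripper": 0,"tx": 0,"ty": 0,"tz": 0,"ax": 0,"ay": 0,"az": 0},
  {"gripper": 0,"tx": 0,"ty": 0,"tz": 0,"ax": 0,"ay": 0,"az": 0},
  {"gripper": 0,"tx": 0,"ty": 0,"tz": 0,"ax": 0,"ay": 0,"az": 0},
  {"gripper": 0,"tx": 0,"ty": 0,"tz": 0,"ax": 0,"ay": 0,"az": 0},
  {"gripper": 0,"tx": 0,"ty": 0,"tz": 0,"ax": 0,"ay": 0,"az": 0},
  {"gripper": 0,"tx": 0,"ty": 0,"tz": 0,"ax": 0,"ay": 0,"az": 0},
  {"gripper": 0,"tx": 0,"ty": 0,"tz": 0,"ax": 0,"ay": 0,"az": 0},
])

```text
t: 47.43
tool_pos: [0.4628, -0.0895, 0.0972]
orientation: [[-0.986, 0.165, -0.0], [0.165, 0.986, 0.0], [0.0, 0.0, -1.0]]
force: [0.4, -0.3, 1.0]
gripper_width: 0.093
gripper_force: 30.0
```

```bash
python3 - <<'E'
from h import *
goal(.4639,-.0898,.097,3.0936-1.05);s=bot.observe();print(s["ft_torque"],s["gripper_width"]*87,s["gripper_force"])
E
```

```text
az 0.932 then cm [-0.08  0.09  0.02] tilt fix ax,ay [ 0.0002 -0.0001] q [-0.37  0.34  0.57  2.15 -0.28  0.72  1.79] F [ 0.4 -0.3  1. ] yaw 2.976 tcp [ 0.4628 -0.0895  0.0972]
[0.12340531 0.01652587 0.02516394] 8.079266986663185 30.000242488458753
```

Emit:
jog_arm([
  {"gripper": 0,"tx": 0,"ty": 0,"tz": 0,"ax": 0,"ay": 0,"az": 0.093},
  {"gripper": 0,"tx": 0,"ty": 0,"tz": 0,"ax": 0,"ay": 0,"az": 0.093},
  {"gripper": 0,"tx": 0,"ty": 0,"tz": 0,"ax": 0,"ay": 0,"az": 0.093},
  {"gripper": 0,"tx": 0,"ty": 0,"tz": 0,"ax": 0,"ay": 0,"az": 0.093},
  {"gripper": 0,"tx": 0,"ty": 0,"tz": 0,"ax": 0,"ay": 0,"az": 0.093},
  {"gripper": 0,"tx": 0,"ty": 0,"tz": 0,"ax": 0,"ay": 0,"az": 0.093},
  {"gripper": 0,"tx": 0,"ty": 0,"tz": 0,"ax": 0,"ay": 0,"az": 0.093},
  {"gripper": 0,"tx": 0,"ty": 0,"tz": 0,"ax": 0,"ay": 0,"az": 0.093},
  {"gripper": 0,"tx": 0,"ty": 0,"tz": 0,"ax": 0,"ay": 0,"az": 0.093},
  {"gripper": 0,"tx": 0,"ty": 0,"tz": 0,"ax": 0,"ay": 0,"az": 0.093},
  {"gripper": 0,"tx": 0,"ty": 0,"tz": 0,"ax": 0,"ay": 0,"az": 0},
  {"gripper": 0,"tx": 0,"ty": 0,"tz": 0,"ax": 0,"ay": 0,"az": 0},
])

```text
t: 48.43
tool_pos: [0.4631, -0.089, 0.0972]
orientation: [[-0.46, 0.888, 0.0], [0.888, 0.46, 0.0], [0.0, 0.0, -1.0]]
force: [1.0, 2.5, 0.8]
gripper_width: 0.094
gripper_force: 30.0
```

Emit:
jog_arm([
  {"gripper": 50,"tx": 0,"ty": 0,"tz": 0,"ax": 0,"ay": 0,"az": 0},
  {"gripper": 50,"tx": 0,"ty": 0,"tz": 0,"ax": 0,"ay": 0,"az": 0},
  {"gripper": 50,"tx": 0,"ty": 0,"tz": 0,"ax": 0,"ay": 0,"az": 0},
  {"gripper": 50,"tx": 0,"ty": 0,"tz": 0,"ax": 0,"ay": 0,"az": 0},
  {"gripper": 50,"tx": 0,"ty": 0,"tz": -1.0,"ax": 0,"ay": 0,"az": 0},
  {"gripper": 50,"tx": 0,"ty": 0,"tz": -2.0,"ax": 0,"ay": 0,"az": 0},
  {"gripper": 50,"tx": 0,"ty": 0,"tz": -3.0,"ax": 0,"ay": 0,"az": 0},
  {"gripper": 50,"tx": 0,"ty": 0,"tz": -3.0,"ax": 0,"ay": 0,"az": -0.117},
  {"gripper": 50,"tx": 0,"ty": 0,"tz": -3.0,"ax": 0,"ay": 0,"az": -0.117},
  {"gripper": 50,"tx": 0,"ty": 0,"tz": -3.0,"ax": 0,"ay": 0,"az": -0.117},
  {"gripper": 50,"tx": 0,"ty": 0,"tz": -3.0,"ax": 0,"ay": 0,"az": -0.117},
  {"gripper": 50,"tx": 0,"ty": 0,"tz": -3.0,"ax": 0,"ay": 0,"az": -0.117},
])

```text
t: 49.43
tool_pos: [0.4622, -0.0905, 0.3093]
orientation: [[-0.875, 0.485, 0.001], [0.485, 0.875, 0.0], [-0.001, 0.001, -1.0]]
force: [0.8, 0.4, -0.1]
gripper_width: 0.499
gripper_force: 0.0
```

Emit:
jog_arm([
  {"gripper": 50,"tx": -1.0,"ty": 0,"tz": -2.0,"ax": 0,"ay": 0,"az": -0.117},
  {"gripper": 50,"tx": -1.0,"ty": 0,"tz": -2.0,"ax": 0,"ay": 0,"az": -0.117},
  {"gripper": 50,"tx": -1.0,"ty": 0,"tz": -1.0,"ax": 0,"ay": 0,"az": -0.117},
  {"gripper": 50,"tx": -1.5,"ty": -0.5,"tz": 0,"ax": 0,"ay": 0,"az": -0.117},
  {"gripper": 50,"tx": -3.0,"ty": -1.0,"tz": 0,"ax": 0,"ay": 0,"az": 0},
  {"gripper": 50,"tx": -3.0,"ty": -1.0,"tz": 0,"ax": 0,"ay": 0,"az": 0},
  {"gripper": 50,"tx": -3.0,"ty": -1.0,"tz": 0,"ax": 0,"ay": 0,"az": 0},
  {"gripper": 50,"tx": -0.5,"ty": -1.0,"tz": 0,"ax": 0,"ay": 0,"az": 0},
  {"gripper": 50,"tx": 0,"ty": 0,"tz": 0,"ax": 0,"ay": 0,"az": 0},
  {"gripper": 50,"tx": 0,"ty": 0,"tz": 0,"ax": 0,"ay": 0,"az": 0},
  {"gripper": 50,"tx": 0,"ty": 0,"tz": 0,"ax": 0,"ay": 0,"az": 0},
  {"gripper": 50,"tx": 0,"ty": 0,"tz": 0,"ax": 0,"ay": 0,"az": 0},
])

```text
t: 50.43
tool_pos: [0.5968, -0.1519, 0.3578]
orientation: [[-0.999, 0.042, 0.001], [0.042, 0.999, 0.001], [-0.001, 0.001, -1.0]]
force: [0.0, 0.2, 0.9]
gripper_width: 0.502
gripper_force: 0.0
```

```bash
python3 - <<'E'
from wing import *
goal(.6138,-.097,.16,3.0936-1.05)
snap("wrist","w13")
for k in COR: print(k,best(["w13"],k,0,2.4),proj(load("w13"),[[*axis(k),.11]]).round(0))
c=load("w13")
cov=lambda x,y,z:[CX+np.cos(CYAW)*x-np.sin(CYAW)*y,CY+np.sin(CYAW)*x+np.cos(CYAW)*y,z]
im=cv2.imread("pics/w13_raw.png");p=proj(c,[cov(0,0,.1)])[0]
E
```

```text
az 1.056 then cm [ 4.11  4.01 19.78] tilt fix ax,ay [0.0014 0.0006] q [-0.45  0.36  0.88  1.53 -0.28  1.38  1.98] F [0.  0.2 0.9] yaw 3.099 tcp [ 0.5968 -0.1519  0.3578]
++ (array([1.08, 1.06, 1.1 ]), array([192., 191., 191.], dtype=float32), 104) [[287. 176.]]
+- (array([0.98, 0.96, 1.  ]), array([116., 116., 116.], dtype=float32), 80) [[212. 176.]]
-- (array([1.04, 1.06, 1.02]), array([169., 169., 167.], dtype=float32), 74) [[209.  66.]]
-+ (array([0.94, 0.96, 0.92]), array([92., 92., 92.], dtype=float32), 50) [[292.  66.]]
```

All four wings read about 1.0 to 1.05, so I start the second round at ++.

Emit:
jog_arm([
  {"gripper": 50,"tx": 0,"ty": 0,"tz": 0,"ax": 0,"ay": 0,"az": 0.117},
  {"gripper": 50,"tx": 0,"ty": 0,"tz": 0,"ax": 0,"ay": 0,"az": 0.117},
  {"gripper": 50,"tx": 0,"ty": 0,"tz": 0,"ax": 0,"ay": 0,"az": 0.117},
  {"gripper": 50,"tx": 0,"ty": 0,"tz": 0,"ax": 0,"ay": 0,"az": 0.117},
  {"gripper": 50,"tx": 0,"ty": 0,"tz": 0,"ax": 0,"ay": 0,"az": 0.117},
  {"gripper": 50,"tx": 0,"ty": 0,"tz": 0,"ax": 0,"ay": 0,"az": 0.117},
  {"gripper": 50,"tx": 0,"ty": 0,"tz": 0,"ax": 0,"ay": 0,"az": 0.117},
  {"gripper": 50,"tx": 0,"ty": 0,"tz": 0,"ax": 0,"ay": 0,"az": 0.117},
  {"gripper": 50,"tx": 0,"ty": 0,"tz": 0,"ax": 0,"ay": 0,"az": 0.117},
  {"gripper": 50,"tx": 2.0,"ty": 2.0,"tz": 2.0,"ax": 0,"ay": 0,"az": 0},
  {"gripper": 50,"tx": 2.1,"ty": 2.0,"tz": 2.0,"ax": 0,"ay": 0,"az": 0},
  {"gripper": 50,"tx": 0,"ty": 0,"tz": 3.0,"ax": 0,"ay": 0,"az": 0},
])

```text
t: 51.48
tool_pos: [0.6178, -0.0902, 0.2878]
orientation: [[-0.466, 0.885, 0.005], [0.885, 0.466, 0.004], [0.001, 0.006, -1.0]]
force: [1.8, 1.9, -0.2]
gripper_width: 0.5
gripper_force: 0.0
```

Emit:
jog_arm([
  {"gripper": 50,"tx": 0,"ty": 0,"tz": 4.0,"ax": 0,"ay": 0,"az": 0},
  {"gripper": 50,"tx": 0,"ty": 0,"tz": 4.0,"ax": 0,"ay": 0,"az": 0},
  {"gripper": 50,"tx": 0,"ty": 0,"tz": 3.5,"ax": 0,"ay": 0,"az": 0},
  {"gripper": 50,"tx": 0,"ty": 0,"tz": 1.3,"ax": 0,"ay": 0,"az": 0},
  {"gripper": 50,"tx": 0,"ty": 0,"tz": 0,"ax": 0,"ay": 0,"az": 0},
  {"gripper": 50,"tx": 0,"ty": 0,"tz": 0,"ax": 0,"ay": 0,"az": 0},
  {"gripper": 50,"tx": 0,"ty": 0,"tz": 0,"ax": 0,"ay": 0,"az": 0},
  {"gripper": 50,"tx": 0,"ty": 0,"tz": 0,"ax": 0,"ay": 0,"az": 0},
])

```text
t: 52.15
tool_pos: [0.6159, -0.0983, 0.1618]
orientation: [[-0.457, 0.889, 0.004], [0.889, 0.457, -0.0], [-0.002, 0.004, -1.0]]
force: [0.4, 0.1, 0.2]
gripper_width: 0.499
gripper_force: 0.0
```

```bash
python3 - <<'E'
from h import *
goal(.6138,-.097,.097,3.0936-1.05)
E
```

```text
az 0.002 then cm [ 0.21 -0.13  6.48] tilt fix ax,ay [0.0039 0.0023] q [-0.58  0.62  1.    1.77 -0.59  1.08  1.1 ] F [0.4 0.1 0.2] yaw 2.046 tcp [ 0.6159 -0.0983  0.1618]
```

Emit:
jog_arm([
  {"gripper": 50,"tx": 0.2,"ty": -0.1,"tz": 1.5,"ax": 0,"ay": 0,"az": 0},
  {"gripper": 50,"tx": 0,"ty": 0,"tz": 2.0,"ax": 0,"ay": 0,"az": 0},
  {"gripper": 50,"tx": 0,"ty": 0,"tz": 1.7,"ax": 0,"ay": 0,"az": 0},
  {"gripper": 50,"tx": 0,"ty": 0,"tz": 0.9,"ax": 0,"ay": 0,"az": 0},
  {"gripper": 50,"tx": 0,"ty": 0,"tz": 0.3,"ax": 0,"ay": 0,"az": 0},
  {"gripper": 50,"tx": 0,"ty": 0,"tz": 0,"ax": 0,"ay": 0,"az": 0},
  {"gripper": 50,"tx": 0,"ty": 0,"tz": 0,"ax": 0,"ay": 0,"az": 0},
  {"gripper": 50,"tx": 0,"ty": 0,"tz": 0,"ax": 0,"ay": 0,"az": 0},
  {"gripper": 50,"tx": 0,"ty": 0,"tz": 0,"ax": 0,"ay": 0,"az": 0},
])

```text
t: 52.9
tool_pos: [0.6132, -0.0966, 0.0962]
orientation: [[-0.457, 0.889, 0.002], [0.889, 0.457, -0.0], [-0.001, 0.002, -1.0]]
force: [-0.8, -0.7, -0.2]
gripper_width: 0.502
gripper_force: 0.0
```

Emit:
jog_arm([
  {"gripper": 0,"tx": 0,"ty": 0,"tz": 0,"ax": 0,"ay": 0,"az": 0},
  {"gripper": 0,"tx": 0,"ty": 0,"tz": 0,"ax": 0,"ay": 0,"az": 0},
  {"gripper": 0,"tx": 0,"ty": 0,"tz": 0,"ax": 0,"ay": 0,"az": 0},
  {"gripper": 0,"tx": 0,"ty": 0,"tz": 0,"ax": 0,"ay": 0,"az": 0},
  {"gripper": 0,"tx": 0,"ty": 0,"tz": 0,"ax": 0,"ay": 0,"az": 0},
  {"gripper": 0,"tx": 0,"ty": 0,"tz": 0,"ax": 0,"ay": 0,"az": 0},
  {"gripper": 0,"tx": 0,"ty": 0,"tz": 0,"ax": 0,"ay": 0,"az": 0},
  {"gripper": 0,"tx": 0,"ty": 0,"tz": 0,"ax": 0,"ay": 0,"az": 0},
  {"gripper": 0,"tx": 0,"ty": 0,"tz": 0,"ax": 0,"ay": 0,"az": 0},
])

```text
t: 53.65
tool_pos: [0.613, -0.0961, 0.0952]
orientation: [[-0.458, 0.889, 0.001], [0.889, 0.458, 0.0], [-0.0, 0.001, -1.0]]
force: [1.7, 1.1, -0.2]
gripper_width: 0.089
gripper_force: 30.0
```

Emit:
jog_arm([
  {"gripper": 0,"tx": 0,"ty": 0,"tz": 0,"ax": 0,"ay": 0,"az": 0.1},
  {"gripper": 0,"tx": 0,"ty": 0,"tz": 0,"ax": 0,"ay": 0,"az": 0.1},
  {"gripper": 0,"tx": 0,"ty": 0,"tz": 0,"ax": 0,"ay": 0,"az": 0.1},
  {"gripper": 0,"tx": 0,"ty": 0,"tz": 0,"ax": 0,"ay": 0,"az": 0.1},
  {"gripper": 0,"tx": 0,"ty": 0,"tz": 0,"ax": 0,"ay": 0,"az": 0.1},
  {"gripper": 0,"tx": 0,"ty": 0,"tz": 0,"ax": 0,"ay": 0,"az": 0.1},
  {"gripper": 0,"tx": 0,"ty": 0,"tz": 0,"ax": 0,"ay": 0,"az": 0},
  {"gripper": 0,"tx": 0,"ty": 0,"tz": 0,"ax": 0,"ay": 0,"az": 0},
])

```text
t: 54.32
tool_pos: [0.6133, -0.0962, 0.0952]
orientation: [[0.122, 0.993, 0.001], [0.993, -0.122, -0.001], [-0.0, 0.001, -1.0]]
force: [1.8, 0.9, -2.1]
gripper_width: 0.092
gripper_force: 30.0
```

```bash
python3 - <<'E'
from h import *
goal(.6138,-.097,.097,3.0936-2.23);s=bot.observe();print(s["ft_torque"],s["gripper_width"]*87,s["gripper_force"])
E
```

```text
az 0.585 then cm [-0.03  0.09 -0.18] tilt fix ax,ay [0.0012 0.0004] q [-0.61  0.77  1.08  1.83 -0.79  1.04  0.66] F [ 1.8  0.9 -2.1] yaw 1.448 tcp [ 0.6133 -0.0962  0.0952]
[ 0.019517   -0.50734303 -0.07512656] 8.035310528749319 30.00018220860511
```

Emit:
jog_arm([
  {"gripper": 0,"tx": 0,"ty": 0,"tz": 0,"ax": 0,"ay": 0,"az": 0.1},
  {"gripper": 0,"tx": 0,"ty": 0,"tz": 0,"ax": 0,"ay": 0,"az": 0.1},
  {"gripper": 0,"tx": 0,"ty": 0,"tz": 0,"ax": 0,"ay": 0,"az": 0.1},
  {"gripper": 0,"tx": 0,"ty": 0,"tz": 0,"ax": 0,"ay": 0,"az": 0},
  {"gripper": 0,"tx": 0,"ty": 0,"tz": 0,"ax": 0,"ay": 0,"az": 0},
])

```text
t: 54.73
tool_pos: [0.613, -0.0962, 0.0952]
orientation: [[0.409, 0.913, 0.001], [0.913, -0.409, 0.0], [0.0, 0.001, -1.0]]
force: [2.7, 1.1, -0.7]
gripper_width: 0.09
gripper_force: 30.0
```

```bash
python3 - <<'E'
from h import *
goal(.6138,-.097,.097,3.0936-2.23);s=bot.observe();print(s["ft_torque"],s["gripper_width"]*87,s["gripper_force"])
E
```

```text
az 0.286 then cm [-0.01  0.11 -0.18] tilt fix ax,ay [ 0.0006 -0.0005] q [-0.64  0.81  1.14  1.83 -0.85  1.08  0.41] F [ 2.7  1.1 -0.7] yaw 1.149 tcp [ 0.613  -0.0962  0.0952]
[-0.01644477 -0.58719168 -0.07669308] 7.8573646053905986 29.99998098704964
```

Emit:
jog_arm([
  {"gripper": 0,"tx": 0,"ty": 0,"tz": 0,"ax": 0,"ay": 0,"az": 0.1},
  {"gripper": 0,"tx": 0,"ty": 0,"tz": 0,"ax": 0,"ay": 0,"az": 0.1},
  {"gripper": 0,"tx": 0,"ty": 0,"tz": 0,"ax": 0,"ay": 0,"az": 0.06},
  {"gripper": 0,"tx": 0,"ty": 0,"tz": 0,"ax": 0,"ay": 0,"az": 0.04},
  {"gripper": 0,"tx": 0,"ty": 0,"tz": 0,"ax": 0,"ay": 0,"az": 0.02},
  {"gripper": 0,"tx": 0,"ty": 0,"tz": 0,"ax": 0,"ay": 0,"az": 0},
  {"gripper": 0,"tx": 0,"ty": 0,"tz": 0,"ax": 0,"ay": 0,"az": 0},
])

```text
t: 55.32
tool_pos: [0.6128, -0.0967, 0.0952]
orientation: [[0.676, 0.737, 0.001], [0.737, -0.676, -0.001], [-0.0, 0.001, -1.0]]
force: [3.4, -1.5, -2.3]
gripper_width: 0.093
gripper_force: 30.0
```

```bash
python3 - <<'E'
from h import *
goal(.6138,-.097,.097,3.0936-2.2);s=bot.observe();print(s["ft_torque"],s["gripper_width"]*87,s["gripper_force"])
E
```

```text
az -0.065 then cm [ 0.04  0.1  -0.18] tilt fix ax,ay [0.0008 0.    ] q [-0.66  0.85  1.2   1.83 -0.89  1.12  0.13] F [ 3.4 -1.5 -2.3] yaw 0.829 tcp [ 0.6128 -0.0967  0.0952]
[-0.42637755 -0.66713513  0.57031945] 8.116014990656298 30.000978678708634
```

The torque rose to 0.57 N·m at about 2.2 rad, so ++ is home. I release and go to −−.

Emit:
jog_arm([
  {"gripper": 50,"tx": 0,"ty": 0,"tz": 0,"ax": 0,"ay": 0,"az": 0},
  {"gripper": 50,"tx": 0,"ty": 0,"tz": 0,"ax": 0,"ay": 0,"az": 0},
  {"gripper": 50,"tx": 0,"ty": 0,"tz": 0,"ax": 0,"ay": 0,"az": 0},
  {"gripper": 50,"tx": 0,"ty": 0,"tz": 0,"ax": 0,"ay": 0,"az": 0},
  {"gripper": 50,"tx": 0,"ty": 0,"tz": -1.0,"ax": 0,"ay": 0,"az": 0},
  {"gripper": 50,"tx": 0,"ty": 0,"tz": -2.0,"ax": 0,"ay": 0,"az": 0},
  {"gripper": 50,"tx": 0,"ty": 0,"tz": -2.0,"ax": 0,"ay": 0,"az": 0},
  {"gripper": 50,"tx": 0,"ty": 0,"tz": -1.5,"ax": 0,"ay": 0,"az": -0.121},
  {"gripper": 50,"tx": 0,"ty": 0,"tz": 0,"ax": 0,"ay": 0,"az": -0.121},
  {"gripper": 50,"tx": 0,"ty": 0,"tz": 0,"ax": 0,"ay": 0,"az": -0.121},
  {"gripper": 50,"tx": 0,"ty": 0,"tz": 0,"ax": 0,"ay": 0,"az": -0.121},
  {"gripper": 50,"tx": 0,"ty": 0,"tz": 0,"ax": 0,"ay": 0,"az": -0.121},
])

```text
t: 56.32
tool_pos: [0.6124, -0.0965, 0.1611]
orientation: [[0.134, 0.991, 0.0], [0.991, -0.134, 0.0], [0.0, 0.0, -1.0]]
force: [0.2, 0.4, -0.5]
gripper_width: 0.5
gripper_force: 0.0
```

Emit:
jog_arm([
  {"gripper": 50,"tx": 0,"ty": 0,"tz": 0,"ax": 0,"ay": 0,"az": -0.121},
  {"gripper": 50,"tx": 0,"ty": 0,"tz": 0,"ax": 0,"ay": 0,"az": -0.121},
  {"gripper": 50,"tx": 0,"ty": 0,"tz": 0,"ax": 0,"ay": 0,"az": -0.121},
  {"gripper": 50,"tx": 0,"ty": 0,"tz": 0,"ax": 0,"ay": 0,"az": -0.121},
  {"gripper": 50,"tx": 0,"ty": 0,"tz": 0,"ax": 0,"ay": 0,"az": -0.121},
  {"gripper": 50,"tx": 0,"ty": 0,"tz": 0,"ax": 0,"ay": 0,"az": 0},
  {"gripper": 50,"tx": 0,"ty": 0,"tz": 0,"ax": 0,"ay": 0,"az": 0},
])

```text
t: 56.9
tool_pos: [0.6125, -0.0967, 0.1609]
orientation: [[-0.445, 0.895, 0.001], [0.895, 0.445, 0.001], [0.0, 0.001, -1.0]]
force: [0.4, 0.8, -0.7]
gripper_width: 0.502
gripper_force: 0.0
```

```bash
python3 - <<'E'
from h import *
goal(.4586,-.1996,.16,3.0936-1.05)
E
```

```text
az -0.012 then cm [ -2.15 -18.38   0.09] tilt fix ax,ay [ 0.0009 -0.0002] q [-0.56  0.6   0.96  1.78 -0.56  1.06  1.06] F [ 0.4  0.8 -0.7] yaw 2.032 tcp [ 0.6125 -0.0967  0.1609]
```

Emit:
jog_arm([
  {"gripper": 50,"tx": -0.3,"ty": -2.4,"tz": 0,"ax": 0,"ay": 0,"az": -0.012},
  {"gripper": 50,"tx": -0.4,"ty": -3.2,"tz": 0,"ax": 0,"ay": 0,"az": 0},
  {"gripper": 50,"tx": -0.4,"ty": -3.6,"tz": 0,"ax": 0,"ay": 0,"az": 0},
  {"gripper": 50,"tx": -0.4,"ty": -3.6,"tz": 0,"ax": 0,"ay": 0,"az": 0},
  {"gripper": 50,"tx": -0.4,"ty": -3.2,"tz": 0,"ax": 0,"ay": 0,"az": 0},
  {"gripper": 50,"tx": -0.25,"ty": -2.4,"tz": 0,"ax": 0,"ay": 0,"az": 0},
  {"gripper": 50,"tx": 0,"ty": 0,"tz": 0,"ax": 0,"ay": 0,"az": 0},
  {"gripper": 50,"tx": 0,"ty": 0,"tz": 0,"ax": 0,"ay": 0,"az": 0},
  {"gripper": 50,"tx": 0,"ty": 0,"tz": 0,"ax": 0,"ay": 0,"az": 0},
  {"gripper": 50,"tx": 0,"ty": 0,"tz": 0,"ax": 0,"ay": 0,"az": 0},
  {"gripper": 50,"tx": 0,"ty": 0,"tz": 0,"ax": 0,"ay": 0,"az": 0},
])

```text
t: 57.82
tool_pos: [0.4599, -0.1989, 0.1601]
orientation: [[-0.461, 0.888, -0.0], [0.888, 0.461, -0.0], [-0.0, -0.0, -1.0]]
force: [-0.3, 0.5, 0.1]
gripper_width: 0.5
gripper_force: 0.0
```

```bash
python3 - <<'E'
from h import *
goal(.4586,-.1996,.097,3.0936-1.05)
E
```

```text
az 0.006 then cm [ 0.   -0.14  6.31] tilt fix ax,ay [-0.0003  0.0004] q [-0.5   0.4   1.05  2.05 -0.44  0.93  1.27] F [-0.3  0.5  0.1] yaw 2.049 tcp [ 0.4599 -0.1989  0.1601]
```

Emit:
jog_arm([
  {"gripper": 50,"tx": 0,"ty": -0.1,"tz": 1.5,"ax": 0,"ay": 0,"az": 0},
  {"gripper": 50,"tx": 0,"ty": 0,"tz": 2.0,"ax": 0,"ay": 0,"az": 0},
  {"gripper": 50,"tx": 0,"ty": 0,"tz": 1.6,"ax": 0,"ay": 0,"az": 0},
  {"gripper": 50,"tx": 0,"ty": 0,"tz": 0.9,"ax": 0,"ay": 0,"az": 0},
  {"gripper": 50,"tx": 0,"ty": 0,"tz": 0.25,"ax": 0,"ay": 0,"az": 0},
  {"gripper": 50,"tx": 0,"ty": 0,"tz": 0,"ax": 0,"ay": 0,"az": 0},
  {"gripper": 50,"tx": 0,"ty": 0,"tz": 0,"ax": 0,"ay": 0,"az": 0},
  {"gripper": 50,"tx": 0,"ty": 0,"tz": 0,"ax": 0,"ay": 0,"az": 0},
  {"gripper": 50,"tx": 0,"ty": 0,"tz": 0,"ax": 0,"ay": 0,"az": 0},
])

```text
t: 58.57
tool_pos: [0.4585, -0.2004, 0.0984]
orientation: [[-0.459, 0.888, 0.002], [0.888, 0.459, -0.0], [-0.001, 0.001, -1.0]]
force: [-0.5, -0.3, -0.7]
gripper_width: 0.499
gripper_force: 0.0
```

Emit:
jog_arm([
  {"gripper": 0,"tx": 0,"ty": 0,"tz": 0,"ax": 0,"ay": 0,"az": 0},
  {"gripper": 0,"tx": 0,"ty": 0,"tz": 0,"ax": 0,"ay": 0,"az": 0},
  {"gripper": 0,"tx": 0,"ty": 0,"tz": 0,"ax": 0,"ay": 0,"az": 0},
  {"gripper": 0,"tx": 0,"ty": 0,"tz": 0,"ax": 0,"ay": 0,"az": 0},
  {"gripper": 0,"tx": 0,"ty": 0,"tz": 0,"ax": 0,"ay": 0,"az": 0},
  {"gripper": 0,"tx": 0,"ty": 0,"tz": 0,"ax": 0,"ay": 0,"az": 0},
  {"gripper": 0,"tx": 0,"ty": 0,"tz": 0,"ax": 0,"ay": 0,"az": 0},
  {"gripper": 0,"tx": 0,"ty": 0,"tz": 0,"ax": 0,"ay": 0,"az": 0},
  {"gripper": 0,"tx": 0,"ty": 0,"tz": 0,"ax": 0,"ay": 0,"az": 0},
])

```text
t: 59.32
tool_pos: [0.4577, -0.2003, 0.0976]
orientation: [[-0.459, 0.889, -0.0], [0.889, 0.459, 0.0], [0.0, -0.0, -1.0]]
force: [-1.2, -1.2, 1.8]
gripper_width: 0.089
gripper_force: 30.0
```

Emit:
jog_arm([
  {"gripper": 0,"tx": 0,"ty": 0,"tz": 0,"ax": 0,"ay": 0,"az": 0.1},
  {"gripper": 0,"tx": 0,"ty": 0,"tz": 0,"ax": 0,"ay": 0,"az": 0.1},
  {"gripper": 0,"tx": 0,"ty": 0,"tz": 0,"ax": 0,"ay": 0,"az": 0.1},
  {"gripper": 0,"tx": 0,"ty": 0,"tz": 0,"ax": 0,"ay": 0,"az": 0.1},
  {"gripper": 0,"tx": 0,"ty": 0,"tz": 0,"ax": 0,"ay": 0,"az": 0.1},
  {"gripper": 0,"tx": 0,"ty": 0,"tz": 0,"ax": 0,"ay": 0,"az": 0},
  {"gripper": 0,"tx": 0,"ty": 0,"tz": 0,"ax": 0,"ay": 0,"az": 0},
])

```text
t: 59.9
tool_pos: [0.4574, -0.2002, 0.0976]
orientation: [[0.022, 1.0, -0.001], [1.0, -0.022, 0.0], [-0.0, -0.001, -1.0]]
force: [-2.7, 0.3, 4.0]
gripper_width: 0.088
gripper_force: 30.0
```

```bash
python3 - <<'E'
from h import *
goal(.4586,-.1996,.097,3.0936-2.25);s=bot.observe();print(s["ft_torque"],s["gripper_width"]*87,s["gripper_force"])
E
```

```text
az 0.705 then cm [0.13 0.05 0.06] tilt fix ax,ay [-0.0013  0.    ] q [-0.48  0.56  1.08  2.11 -0.66  0.87  0.98] F [-2.7  0.3  4. ] yaw 1.549 tcp [ 0.4574 -0.2002  0.0976]
[-0.07608836  0.61907494 -0.05634173] 7.6661859933935235 30.000809754710644
```

Emit:
jog_arm([
  {"gripper": 0,"tx": 0,"ty": 0,"tz": 0,"ax": 0,"ay": 0,"az": 0.1},
  {"gripper": 0,"tx": 0,"ty": 0,"tz": 0,"ax": 0,"ay": 0,"az": 0.1},
  {"gripper": 0,"tx": 0,"ty": 0,"tz": 0,"ax": 0,"ay": 0,"az": 0.1},
  {"gripper": 0,"tx": 0,"ty": 0,"tz": 0,"ax": 0,"ay": 0,"az": 0.1},
  {"gripper": 0,"tx": 0,"ty": 0,"tz": 0,"ax": 0,"ay": 0,"az": 0},
  {"gripper": 0,"tx": 0,"ty": 0,"tz": 0,"ax": 0,"ay": 0,"az": 0},
])

```text
t: 60.4
tool_pos: [0.4571, -0.2002, 0.0976]
orientation: [[0.409, 0.912, -0.002], [0.912, -0.409, 0.001], [-0.0, -0.002, -1.0]]
force: [-3.7, -0.1, 4.8]
gripper_width: 0.085
gripper_force: 30.0
```

```bash
python3 - <<'E'
from h import *
goal(.4586,-.1996,.097,3.0936-2.25);s=bot.observe();print(s["ft_torque"],s["gripper_width"]*87,s["gripper_force"])
E
```

```text
az 0.305 then cm [0.14 0.07 0.06] tilt fix ax,ay [-0.0017  0.0002] q [-0.53  0.62  1.18  2.11 -0.75  0.92  0.67] F [-3.7 -0.1  4.8] yaw 1.149 tcp [ 0.4571 -0.2002  0.0976]
[ 0.00379821  0.8909127  -0.05563307] 7.432994616091222 30.000926612410694
```

Emit:
jog_arm([
  {"gripper": 0,"tx": 0,"ty": 0,"tz": 0,"ax": 0,"ay": 0,"az": 0.1},
  {"gripper": 0,"tx": 0,"ty": 0,"tz": 0,"ax": 0,"ay": 0,"az": 0.08},
  {"gripper": 0,"tx": 0,"ty": 0,"tz": 0,"ax": 0,"ay": 0,"az": 0},
  {"gripper": 0,"tx": 0,"ty": 0,"tz": 0,"ax": 0,"ay": 0,"az": 0},
])

```text
t: 60.73
tool_pos: [0.4571, -0.2001, 0.0976]
orientation: [[0.566, 0.824, -0.002], [0.824, -0.566, 0.001], [-0.0, -0.002, -1.0]]
force: [-4.0, 0.5, 4.1]
gripper_width: 0.093
gripper_force: 30.0
```

```bash
python3 - <<'E'
from h import *
goal(.4586,-.1996,.097,3.0936-2.25);s=bot.observe();print(s["joint_pos"],s["ft_torque"],s["gripper_width"]*87,s["gripper_force"])
E
```

```text
az 0.126 then cm [0.14 0.08 0.06] tilt fix ax,ay [-0.0017  0.0003] q [-0.54  0.65  1.21  2.11 -0.78  0.94  0.52] F [-4.   0.5  4.1] yaw 0.969 tcp [ 0.4571 -0.2001  0.0976]
[-0.5391651   0.64798021  1.21286782  2.11032697 -0.77521563  0.93983501
  0.51677491] [ 0.01851869  0.89901548 -0.04653366] 8.13247918632788 30.00091915251687
```

q3 is at 1.213, so the remaining 0.14 rad is safe (limit 1.29).

Emit:
jog_arm([
  {"gripper": 0,"tx": 0,"ty": 0,"tz": 0,"ax": 0,"ay": 0,"az": 0.06},
  {"gripper": 0,"tx": 0,"ty": 0,"tz": 0,"ax": 0,"ay": 0,"az": 0.05},
  {"gripper": 0,"tx": 0,"ty": 0,"tz": 0,"ax": 0,"ay": 0,"az": 0.03},
  {"gripper": 0,"tx": 0,"ty": 0,"tz": 0,"ax": 0,"ay": 0,"az": 0},
  {"gripper": 0,"tx": 0,"ty": 0,"tz": 0,"ax": 0,"ay": 0,"az": 0},
])

```text
t: 61.15
tool_pos: [0.4571, -0.1996, 0.0976]
orientation: [[0.673, 0.739, -0.002], [0.74, -0.673, 0.002], [-0.0, -0.003, -1.0]]
force: [-4.0, 1.0, 6.2]
gripper_width: 0.094
gripper_force: 30.7
```

```bash
python3 - <<'E'
from h import *
goal(.4586,-.1996,.097,3.0936-2.2);s=bot.observe();print(s["joint_pos"][2],s["ft_torque"],s["gripper_width"]*87,s["gripper_force"])
E
```

```text
az -0.061 then cm [0.09 0.12 0.06] tilt fix ax,ay [-0.0027  0.0003] q [-0.55  0.66  1.23  2.11 -0.79  0.95  0.39] F [-4.   1.   6.2] yaw 0.832 tcp [ 0.4571 -0.1996  0.0976]
1.2290203012046763 [0.16258878 1.01354671 0.54961125] 8.19465548464775 30.717147421091795
```

−− is home too (0.55 N·m). Next is +−.

Emit:
jog_arm([
  {"gripper": 50,"tx": 0,"ty": 0,"tz": 0,"ax": 0,"ay": 0,"az": 0},
  {"gripper": 50,"tx": 0,"ty": 0,"tz": 0,"ax": 0,"ay": 0,"az": 0},
  {"gripper": 50,"tx": 0,"ty": 0,"tz": 0,"ax": 0,"ay": 0,"az": 0},
  {"gripper": 50,"tx": 0,"ty": 0,"tz": 0,"ax": 0,"ay": 0,"az": 0},
  {"gripper": 50,"tx": 0,"ty": 0,"tz": -1.0,"ax": 0,"ay": 0,"az": 0},
  {"gripper": 50,"tx": 0,"ty": 0,"tz": -2.0,"ax": 0,"ay": 0,"az": 0},
  {"gripper": 50,"tx": 0,"ty": 0,"tz": -2.0,"ax": 0,"ay": 0,"az": 0},
  {"gripper": 50,"tx": 0,"ty": 0,"tz": -1.3,"ax": 0,"ay": 0,"az": -0.121},
  {"gripper": 50,"tx": 0,"ty": 0,"tz": 0,"ax": 0,"ay": 0,"az": -0.121},
  {"gripper": 50,"tx": 0,"ty": 0,"tz": 0,"ax": 0,"ay": 0,"az": -0.121},
  {"gripper": 50,"tx": 0,"ty": 0,"tz": 0,"ax": 0,"ay": 0,"az": -0.121},
  {"gripper": 50,"tx": 0,"ty": 0,"tz": 0,"ax": 0,"ay": 0,"az": -0.121},
])

```text
t: 62.15
tool_pos: [0.4583, -0.2, 0.1608]
orientation: [[0.131, 0.991, 0.001], [0.991, -0.131, 0.0], [0.0, 0.001, -1.0]]
force: [-0.5, -0.2, 1.2]
gripper_width: 0.496
gripper_force: 0.0
```

Emit:
jog_arm([
  {"gripper": 50,"tx": 0,"ty": 0,"tz": 0,"ax": 0,"ay": 0,"az": -0.121},
  {"gripper": 50,"tx": 0,"ty": 0,"tz": 0,"ax": 0,"ay": 0,"az": -0.121},
  {"gripper": 50,"tx": 0,"ty": 0,"tz": 0,"ax": 0,"ay": 0,"az": -0.121},
  {"gripper": 50,"tx": 0,"ty": 0,"tz": 0,"ax": 0,"ay": 0,"az": -0.121},
  {"gripper": 50,"tx": 0,"ty": 0,"tz": 0,"ax": 0,"ay": 0,"az": -0.123},
  {"gripper": 50,"tx": 0,"ty": 0,"tz": 0,"ax": 0,"ay": 0,"az": 0},
  {"gripper": 50,"tx": 0,"ty": 0,"tz": 0,"ax": 0,"ay": 0,"az": 0},
])

```text
t: 62.73
tool_pos: [0.458, -0.2002, 0.1608]
orientation: [[-0.449, 0.893, 0.001], [0.893, 0.449, 0.001], [0.0, 0.001, -1.0]]
force: [0.1, -0.5, 0.3]
gripper_width: 0.503
gripper_force: 0.0
```

```bash
python3 - <<'E'
from h import *
goal(.6085,-.2068,.16,3.0936-1.03)
E
```

```text
az -0.027 then cm [-7.7  12.94  0.08] tilt fix ax,ay [ 0.0009 -0.0001] q [-0.43  0.36  0.95  2.05 -0.37  0.91  1.19] F [ 0.1 -0.5  0.3] yaw 2.037 tcp [ 0.458  -0.2002  0.1608]
```

Emit:
jog_arm([
  {"gripper": 50,"tx": -1.1,"ty": 2.1,"tz": 0,"ax": 0,"ay": 0,"az": -0.012},
  {"gripper": 50,"tx": -1.8,"ty": 3.0,"tz": 0,"ax": 0,"ay": 0,"az": 0},
  {"gripper": 50,"tx": -1.9,"ty": 3.2,"tz": 0,"ax": 0,"ay": 0,"az": 0},
  {"gripper": 50,"tx": -1.6,"ty": 2.76,"tz": 0,"ax": 0,"ay": 0,"az": 0},
  {"gripper": 50,"tx": -1.1,"ty": 2.0,"tz": 0,"ax": 0,"ay": 0,"az": 0},
  {"gripper": 50,"tx": 0,"ty": 0,"tz": 0,"ax": 0,"ay": 0,"az": 0},
  {"gripper": 50,"tx": 0,"ty": 0,"tz": 0,"ax": 0,"ay": 0,"az": 0},
  {"gripper": 50,"tx": 0,"ty": 0,"tz": 0,"ax": 0,"ay": 0,"az": 0},
  {"gripper": 50,"tx": 0,"ty": 0,"tz": 0,"ax": 0,"ay": 0,"az": 0},
  {"gripper": 50,"tx": 0,"ty": 0,"tz": 0,"ax": 0,"ay": 0,"az": 0},
])

```text
t: 63.57
tool_pos: [0.6073, -0.2067, 0.1608]
orientation: [[-0.461, 0.887, -0.0], [0.887, 0.461, 0.001], [0.001, 0.0, -1.0]]
force: [0.7, -0.6, 0.4]
gripper_width: 0.496
gripper_force: 0.0
```

```bash
python3 - <<'E'
from h import *
goal(.6085,-.2068,.097,3.0936-1.045)
E
```

```text
az 0.001 then cm [-0.06  0.1   6.38] tilt fix ax,ay [ 0.0001 -0.0006] q [-0.31  0.59  0.85  1.72 -0.5   1.06  1.18] F [ 0.7 -0.6  0.4] yaw 2.050 tcp [ 0.6073 -0.2067  0.1608]
```

Emit:
jog_arm([
  {"gripper": 50,"tx": -0.05,"ty": 0.1,"tz": 1.5,"ax": 0,"ay": 0,"az": 0},
  {"gripper": 50,"tx": 0,"ty": 0,"tz": 2.0,"ax": 0,"ay": 0,"az": 0},
  {"gripper": 50,"tx": 0,"ty": 0,"tz": 1.6,"ax": 0,"ay": 0,"az": 0},
  {"gripper": 50,"tx": 0,"ty": 0,"tz": 0.9,"ax": 0,"ay": 0,"az": 0},
  {"gripper": 50,"tx": 0,"ty": 0,"tz": 0.3,"ax": 0,"ay": 0,"az": 0},
  {"gripper": 50,"tx": 0,"ty": 0,"tz": 0,"ax": 0,"ay": 0,"az": 0},
  {"gripper": 50,"tx": 0,"ty": 0,"tz": 0,"ax": 0,"ay": 0,"az": 0},
  {"gripper": 50,"tx": 0,"ty": 0,"tz": 0,"ax": 0,"ay": 0,"az": 0},
  {"gripper": 50,"tx": 0,"ty": 0,"tz": 0,"ax": 0,"ay": 0,"az": 0},
])

```text
t: 64.32
tool_pos: [0.6101, -0.2068, 0.0986]
orientation: [[-0.463, 0.887, 0.002], [0.887, 0.463, -0.0], [-0.001, 0.001, -1.0]]
force: [-0.9, 0.2, -0.3]
gripper_width: 0.5
gripper_force: 0.0
```

Emit:
jog_arm([
  {"gripper": 0,"tx": 0,"ty": 0,"tz": 0,"ax": 0,"ay": 0,"az": 0},
  {"gripper": 0,"tx": 0,"ty": 0,"tz": 0,"ax": 0,"ay": 0,"az": 0},
  {"gripper": 0,"tx": 0,"ty": 0,"tz": 0,"ax": 0,"ay": 0,"az": 0},
  {"gripper": 0,"tx": 0,"ty": 0,"tz": 0,"ax": 0,"ay": 0,"az": 0},
  {"gripper": 0,"tx": 0,"ty": 0,"tz": 0,"ax": 0,"ay": 0,"az": 0},
  {"gripper": 0,"tx": 0,"ty": 0,"tz": 0,"ax": 0,"ay": 0,"az": 0},
  {"gripper": 0,"tx": 0,"ty": 0,"tz": 0,"ax": 0,"ay": 0,"az": 0},
  {"gripper": 0,"tx": 0,"ty": 0,"tz": 0,"ax": 0,"ay": 0,"az": 0},
  {"gripper": 0,"tx": 0,"ty": 0,"tz": 0,"ax": 0,"ay": 0,"az": 0},
])

```text
t: 65.07
tool_pos: [0.6083, -0.207, 0.0976]
orientation: [[-0.462, 0.887, -0.002], [0.887, 0.462, 0.0], [0.001, -0.002, -1.0]]
force: [-4.7, -0.6, 3.6]
gripper_width: 0.089
gripper_force: 30.0
```

Emit:
jog_arm([
  {"gripper": 0,"tx": 0,"ty": 0,"tz": 0,"ax": 0,"ay": 0,"az": 0.1},
  {"gripper": 0,"tx": 0,"ty": 0,"tz": 0,"ax": 0,"ay": 0,"az": 0.1},
  {"gripper": 0,"tx": 0,"ty": 0,"tz": 0,"ax": 0,"ay": 0,"az": 0.1},
  {"gripper": 0,"tx": 0,"ty": 0,"tz": 0,"ax": 0,"ay": 0,"az": 0.1},
  {"gripper": 0,"tx": 0,"ty": 0,"tz": 0,"ax": 0,"ay": 0,"az": 0.1},
  {"gripper": 0,"tx": 0,"ty": 0,"tz": 0,"ax": 0,"ay": 0,"az": 0.1},
  {"gripper": 0,"tx": 0,"ty": 0,"tz": 0,"ax": 0,"ay": 0,"az": 0.1},
  {"gripper": 0,"tx": 0,"ty": 0,"tz": 0,"ax": 0,"ay": 0,"az": 0.1},
  {"gripper": 0,"tx": 0,"ty": 0,"tz": 0,"ax": 0,"ay": 0,"az": 0},
  {"gripper": 0,"tx": 0,"ty": 0,"tz": 0,"ax": 0,"ay": 0,"az": 0},
])

```text
t: 65.9
tool_pos: [0.6088, -0.207, 0.0976]
orientation: [[0.313, 0.95, -0.001], [0.95, -0.313, -0.001], [-0.001, -0.001, -1.0]]
force: [-4.7, -0.5, 3.0]
gripper_width: 0.088
gripper_force: 30.0
```

```bash
python3 - <<'E'
from h import *
goal(.6085,-.2068,.097,3.0936-2.265);s=bot.observe();print(s["joint_pos"][2],s["ft_torque"],s["gripper_width"]*87,s["gripper_force"])
E
```

```text
az 0.424 then cm [-0.01 -0.04  0.06] tilt fix ax,ay [-0.0011  0.0012] q [-0.38  0.75  0.99  1.77 -0.72  1.03  0.57] F [-4.7 -0.5  3. ] yaw 1.253 tcp [ 0.6088 -0.207   0.0976]
0.9893902738825192 [-0.28753105  1.06629962 -0.08989375] 7.63520149545252 30.000678962096572
```

Emit:
jog_arm([
  {"gripper": 0,"tx": 0,"ty": 0,"tz": 0,"ax": 0,"ay": 0,"az": 0.1},
  {"gripper": 0,"tx": 0,"ty": 0,"tz": 0,"ax": 0,"ay": 0,"az": 0.1},
  {"gripper": 0,"tx": 0,"ty": 0,"tz": 0,"ax": 0,"ay": 0,"az": 0.1},
  {"gripper": 0,"tx": 0,"ty": 0,"tz": 0,"ax": 0,"ay": 0,"az": 0.06},
  {"gripper": 0,"tx": 0,"ty": 0,"tz": 0,"ax": 0,"ay": 0,"az": 0.04},
  {"gripper": 0,"tx": 0,"ty": 0,"tz": 0,"ax": 0,"ay": 0,"az": 0.025},
  {"gripper": 0,"tx": 0,"ty": 0,"tz": 0,"ax": 0,"ay": 0,"az": 0},
  {"gripper": 0,"tx": 0,"ty": 0,"tz": 0,"ax": 0,"ay": 0,"az": 0},
])

```text
t: 66.57
tool_pos: [0.6095, -0.2072, 0.0976]
orientation: [[0.676, 0.737, 0.0], [0.737, -0.676, -0.001], [-0.001, 0.001, -1.0]]
force: [-2.6, -3.6, 0.6]
gripper_width: 0.095
gripper_force: 30.8
```

```bash
python3 - <<'E'
from h import *
goal(.6085,-.2068,.097,3.0936-2.2);s=bot.observe();print(s["joint_pos"][2],s["ft_torque"],s["gripper_width"]*87,s["gripper_force"])
E
```

```text
az -0.065 then cm [-0.03 -0.1   0.06] tilt fix ax,ay [0.001  0.0011] q [-0.42  0.81  1.09  1.77 -0.81  1.08  0.21] F [-2.6 -3.6  0.6] yaw 0.829 tcp [ 0.6095 -0.2072  0.0976]
1.0861364952149335 [-0.73122888  0.89068771  0.52506491] 8.254602882505084 30.84214716088809
```

+− is home. The last screw is −+.

Emit:
jog_arm([
  {"gripper": 50,"tx": 0,"ty": 0,"tz": 0,"ax": 0,"ay": 0,"az": 0},
  {"gripper": 50,"tx": 0,"ty": 0,"tz": 0,"ax": 0,"ay": 0,"az": 0},
  {"gripper": 50,"tx": 0,"ty": 0,"tz": 0,"ax": 0,"ay": 0,"az": 0},
  {"gripper": 50,"tx": 0,"ty": 0,"tz": 0,"ax": 0,"ay": 0,"az": 0},
  {"gripper": 50,"tx": 0,"ty": 0,"tz": -1.0,"ax": 0,"ay": 0,"az": 0},
  {"gripper": 50,"tx": 0,"ty": 0,"tz": -2.0,"ax": 0,"ay": 0,"az": 0},
  {"gripper": 50,"tx": 0,"ty": 0,"tz": -2.0,"ax": 0,"ay": 0,"az": 0},
  {"gripper": 50,"tx": 0,"ty": 0,"tz": -1.3,"ax": 0,"ay": 0,"az": -0.122},
  {"gripper": 50,"tx": 0,"ty": 0,"tz": 0,"ax": 0,"ay": 0,"az": -0.122},
  {"gripper": 50,"tx": 0,"ty": 0,"tz": 0,"ax": 0,"ay": 0,"az": -0.122},
  {"gripper": 50,"tx": 0,"ty": 0,"tz": 0,"ax": 0,"ay": 0,"az": -0.122},
  {"gripper": 50,"tx": 0,"ty": 0,"tz": 0,"ax": 0,"ay": 0,"az": -0.122},
])

```text
t: 67.57
tool_pos: [0.6099, -0.2064, 0.1617]
orientation: [[0.128, 0.992, 0.001], [0.992, -0.128, 0.0], [0.0, 0.001, -1.0]]
force: [-0.2, 0.4, -0.2]
gripper_width: 0.497
gripper_force: 0.0
```

Emit:
jog_arm([
  {"gripper": 50,"tx": 0,"ty": 0,"tz": 0,"ax": 0,"ay": 0,"az": -0.122},
  {"gripper": 50,"tx": 0,"ty": 0,"tz": 0,"ax": 0,"ay": 0,"az": -0.122},
  {"gripper": 50,"tx": 0,"ty": 0,"tz": 0,"ax": 0,"ay": 0,"az": -0.122},
  {"gripper": 50,"tx": 0,"ty": 0,"tz": 0,"ax": 0,"ay": 0,"az": -0.122},
  {"gripper": 50,"tx": 0,"ty": 0,"tz": 0,"ax": 0,"ay": 0,"az": -0.122},
  {"gripper": 50,"tx": 0,"ty": 0,"tz": 0,"ax": 0,"ay": 0,"az": 0},
  {"gripper": 50,"tx": 0,"ty": 0,"tz": 0,"ax": 0,"ay": 0,"az": 0},
])

```text
t: 68.15
tool_pos: [0.6098, -0.2066, 0.1615]
orientation: [[-0.455, 0.89, 0.001], [0.89, 0.455, 0.0], [-0.0, 0.001, -1.0]]
force: [-0.4, -0.3, 0.5]
gripper_width: 0.496
gripper_force: 0.0
```

```bash
python3 - <<'E'
from h import *
goal(.4636,-.0895,.16,3.0936-1.045)
E
```

```text
az -0.005 then cm [17.12 -7.59  0.15] tilt fix ax,ay [0.0015 0.0002] q [-0.31  0.6   0.85  1.71 -0.51  1.06  1.18] F [-0.4 -0.3  0.5] yaw 2.043 tcp [ 0.6098 -0.2066  0.1615]
```

Emit:
jog_arm([
  {"gripper": 50,"tx": 2.2,"ty": -1.0,"tz": 0,"ax": 0,"ay": 0,"az": -0.005},
  {"gripper": 50,"tx": 3.2,"ty": -1.4,"tz": 0,"ax": 0,"ay": 0,"az": 0},
  {"gripper": 50,"tx": 3.4,"ty": -1.5,"tz": 0,"ax": 0,"ay": 0,"az": 0},
  {"gripper": 50,"tx": 3.4,"ty": -1.5,"tz": 0,"ax": 0,"ay": 0,"az": 0},
  {"gripper": 50,"tx": 3.0,"ty": -1.3,"tz": 0,"ax": 0,"ay": 0,"az": 0},
  {"gripper": 50,"tx": 1.9,"ty": -0.9,"tz": 0,"ax": 0,"ay": 0,"az": 0},
  {"gripper": 50,"tx": 0,"ty": 0,"tz": 0,"ax": 0,"ay": 0,"az": 0},
  {"gripper": 50,"tx": 0,"ty": 0,"tz": 0,"ax": 0,"ay": 0,"az": 0},
  {"gripper": 50,"tx": 0,"ty": 0,"tz": 0,"ax": 0,"ay": 0,"az": 0},
  {"gripper": 50,"tx": 0,"ty": 0,"tz": 0,"ax": 0,"ay": 0,"az": 0},
  {"gripper": 50,"tx": 0,"ty": 0,"tz": 0,"ax": 0,"ay": 0,"az": 0},
])

```text
t: 69.07
tool_pos: [0.464, -0.0909, 0.1609]
orientation: [[-0.461, 0.887, 0.001], [0.887, 0.461, -0.001], [-0.001, 0.0, -1.0]]
force: [0.8, 0.3, 0.3]
gripper_width: 0.498
gripper_force: 0.0
```

```bash
python3 - <<'E'
from h import *
goal(.4636,-.0895,.097,3.0936-1.045)
E
```

```text
az 0.001 then cm [0.14 0.03 6.39] tilt fix ax,ay [0.0001 0.0014] q [-0.71  0.31  0.99  2.11 -0.33  0.89  0.95] F [0.8 0.3 0.3] yaw 2.050 tcp [ 0.464  -0.0909  0.1609]
```

Emit:
jog_arm([
  {"gripper": 50,"tx": 0.1,"ty": 0,"tz": 1.5,"ax": 0,"ay": 0,"az": 0},
  {"gripper": 50,"tx": 0,"ty": 0,"tz": 2.0,"ax": 0,"ay": 0,"az": 0},
  {"gripper": 50,"tx": 0,"ty": 0,"tz": 1.6,"ax": 0,"ay": 0,"az": 0},
  {"gripper": 50,"tx": 0,"ty": 0,"tz": 0.9,"ax": 0,"ay": 0,"az": 0},
  {"gripper": 50,"tx": 0,"ty": 0,"tz": 0.3,"ax": 0,"ay": 0,"az": 0},
  {"gripper": 50,"tx": 0,"ty": 0,"tz": 0,"ax": 0,"ay": 0,"az": 0},
  {"gripper": 50,"tx": 0,"ty": 0,"tz": 0,"ax": 0,"ay": 0,"az": 0},
  {"gripper": 50,"tx": 0,"ty": 0,"tz": 0,"ax": 0,"ay": 0,"az": 0},
  {"gripper": 50,"tx": 0,"ty": 0,"tz": 0,"ax": 0,"ay": 0,"az": 0},
])

```text
t: 69.82
tool_pos: [0.4633, -0.0891, 0.0984]
orientation: [[-0.463, 0.887, 0.002], [0.887, 0.463, 0.0], [-0.001, 0.002, -1.0]]
force: [-0.6, -0.8, -0.2]
gripper_width: 0.499
gripper_force: 0.0
```

Emit:
jog_arm([
  {"gripper": 0,"tx": 0,"ty": 0,"tz": 0,"ax": 0,"ay": 0,"az": 0},
  {"gripper": 0,"tx": 0,"ty": 0,"tz": 0,"ax": 0,"ay": 0,"az": 0},
  {"gripper": 0,"tx": 0,"ty": 0,"tz": 0,"ax": 0,"ay": 0,"az": 0},
  {"gripper": 0,"tx": 0,"ty": 0,"tz": 0,"ax": 0,"ay": 0,"az": 0},
  {"gripper": 0,"tx": 0,"ty": 0,"tz": 0,"ax": 0,"ay": 0,"az": 0},
  {"gripper": 0,"tx": 0,"ty": 0,"tz": 0,"ax": 0,"ay": 0,"az": 0},
  {"gripper": 0,"tx": 0,"ty": 0,"tz": 0,"ax": 0,"ay": 0,"az": 0},
  {"gripper": 0,"tx": 0,"ty": 0,"tz": 0,"ax": 0,"ay": 0,"az": 0},
  {"gripper": 0,"tx": 0,"ty": 0,"tz": 0,"ax": 0,"ay": 0,"az": 0},
])

```text
t: 70.57
tool_pos: [0.4632, -0.0891, 0.0978]
orientation: [[-0.463, 0.887, 0.001], [0.887, 0.463, -0.0], [-0.001, 0.001, -1.0]]
force: [3.5, 0.6, 0.1]
gripper_width: 0.091
gripper_force: 30.0
```

Emit:
jog_arm([
  {"gripper": 0,"tx": 0,"ty": 0,"tz": 0,"ax": 0,"ay": 0,"az": 0.1},
  {"gripper": 0,"tx": 0,"ty": 0,"tz": 0,"ax": 0,"ay": 0,"az": 0.1},
  {"gripper": 0,"tx": 0,"ty": 0,"tz": 0,"ax": 0,"ay": 0,"az": 0.1},
  {"gripper": 0,"tx": 0,"ty": 0,"tz": 0,"ax": 0,"ay": 0,"az": 0.1},
  {"gripper": 0,"tx": 0,"ty": 0,"tz": 0,"ax": 0,"ay": 0,"az": 0.1},
  {"gripper": 0,"tx": 0,"ty": 0,"tz": 0,"ax": 0,"ay": 0,"az": 0.1},
  {"gripper": 0,"tx": 0,"ty": 0,"tz": 0,"ax": 0,"ay": 0,"az": 0.1},
  {"gripper": 0,"tx": 0,"ty": 0,"tz": 0,"ax": 0,"ay": 0,"az": 0.1},
  {"gripper": 0,"tx": 0,"ty": 0,"tz": 0,"ax": 0,"ay": 0,"az": 0},
  {"gripper": 0,"tx": 0,"ty": 0,"tz": 0,"ax": 0,"ay": 0,"az": 0},
])

```text
t: 71.4
tool_pos: [0.4633, -0.0892, 0.0978]
orientation: [[0.311, 0.95, 0.001], [0.95, -0.311, -0.001], [-0.001, 0.001, -1.0]]
force: [2.6, -0.5, -0.1]
gripper_width: 0.094
gripper_force: 30.0
```

```bash
python3 - <<'E'
from h import *
goal(.4636,-.0895,.097,3.0936-2.265);s=bot.observe();print(s["joint_pos"][2],s["ft_torque"],s["gripper_width"]*87,s["gripper_force"])
E
```

```text
az 0.426 then cm [-0.    0.04  0.08] tilt fix ax,ay [0.0013 0.0006] q [-0.74  0.52  1.11  2.17 -0.64  0.83  0.45] F [ 2.6 -0.5 -0.1] yaw 1.254 tcp [ 0.4633 -0.0892  0.0978]
1.106676433094323 [-0.21122829 -0.53292695 -0.09200908] 8.137450856681763 29.997495710849762
```

Emit:
jog_arm([
  {"gripper": 0,"tx": 0,"ty": 0,"tz": 0,"ax": 0,"ay": 0,"az": 0.1},
  {"gripper": 0,"tx": 0,"ty": 0,"tz": 0,"ax": 0,"ay": 0,"az": 0.1},
  {"gripper": 0,"tx": 0,"ty": 0,"tz": 0,"ax": 0,"ay": 0,"az": 0.1},
  {"gripper": 0,"tx": 0,"ty": 0,"tz": 0,"ax": 0,"ay": 0,"az": 0.06},
  {"gripper": 0,"tx": 0,"ty": 0,"tz": 0,"ax": 0,"ay": 0,"az": 0.04},
  {"gripper": 0,"tx": 0,"ty": 0,"tz": 0,"ax": 0,"ay": 0,"az": 0.025},
  {"gripper": 0,"tx": 0,"ty": 0,"tz": 0,"ax": 0,"ay": 0,"az": 0},
  {"gripper": 0,"tx": 0,"ty": 0,"tz": 0,"ax": 0,"ay": 0,"az": 0},
])

```text
t: 72.07
tool_pos: [0.4633, -0.0889, 0.0978]
orientation: [[0.675, 0.738, 0.001], [0.738, -0.675, 0.0], [0.001, 0.001, -1.0]]
force: [2.4, 0.8, -1.0]
gripper_width: 0.094
gripper_force: 31.1
```

```bash
python3 - <<'E'
from h import *
goal(.4636,-.0895,.097,3.0936-2.2);s=bot.observe();print(s["joint_pos"][2],s["ft_torque"],s["gripper_width"]*87,s["gripper_force"])
E
```

```text
az -0.064 then cm [-0.03  0.06  0.08] tilt fix ax,ay [ 0.0006 -0.0007] q [-0.79  0.58  1.2   2.17 -0.73  0.88  0.12] F [ 2.4  0.8 -1. ] yaw 0.830 tcp [ 0.4633 -0.0889  0.0978]
1.204544888158532 [-3.58431148e-04 -8.43546859e-01  6.25850860e-01] 8.192974073257867 31.09221786260605
```

All four screws are home. I release, rise to the view pose and check.

Emit:
jog_arm([
  {"gripper": 50,"tx": 0,"ty": 0,"tz": 0,"ax": 0,"ay": 0,"az": 0},
  {"gripper": 50,"tx": 0,"ty": 0,"tz": 0,"ax": 0,"ay": 0,"az": 0},
  {"gripper": 50,"tx": 0,"ty": 0,"tz": 0,"ax": 0,"ay": 0,"az": 0},
  {"gripper": 50,"tx": 0,"ty": 0,"tz": 0,"ax": 0,"ay": 0,"az": 0},
  {"gripper": 50,"tx": 0,"ty": 0,"tz": -1.0,"ax": 0,"ay": 0,"az": 0},
  {"gripper": 50,"tx": 0,"ty": 0,"tz": -2.0,"ax": 0,"ay": 0,"az": 0},
  {"gripper": 50,"tx": 0,"ty": 0,"tz": -2.0,"ax": 0,"ay": 0,"az": 0},
  {"gripper": 50,"tx": 0,"ty": 0,"tz": -1.3,"ax": 0,"ay": 0,"az": -0.122},
  {"gripper": 50,"tx": 0,"ty": 0,"tz": 0,"ax": 0,"ay": 0,"az": -0.122},
  {"gripper": 50,"tx": 0,"ty": 0,"tz": 0,"ax": 0,"ay": 0,"az": -0.122},
  {"gripper": 50,"tx": 0,"ty": 0,"tz": 0,"ax": 0,"ay": 0,"az": -0.122},
  {"gripper": 50,"tx": 0,"ty": 0,"tz": 0,"ax": 0,"ay": 0,"az": -0.122},
])

```text
t: 73.07
tool_pos: [0.4619, -0.0891, 0.1605]
orientation: [[0.128, 0.992, -0.001], [0.992, -0.128, 0.001], [0.001, -0.001, -1.0]]
force: [0.2, -0.8, 0.4]
gripper_width: 0.501
gripper_force: 0.0
```

Emit:
jog_arm([
  {"gripper": 50,"tx": 0,"ty": 0,"tz": 0,"ax": 0,"ay": 0,"az": -0.122},
  {"gripper": 50,"tx": 0,"ty": 0,"tz": 0,"ax": 0,"ay": 0,"az": -0.122},
  {"gripper": 50,"tx": 0,"ty": 0,"tz": 0,"ax": 0,"ay": 0,"az": -0.122},
  {"gripper": 50,"tx": 0,"ty": 0,"tz": 0,"ax": 0,"ay": 0,"az": -0.122},
  {"gripper": 50,"tx": 0,"ty": 0,"tz": 0,"ax": 0,"ay": 0,"az": -0.122},
  {"gripper": 50,"tx": 0,"ty": 0,"tz": 0,"ax": 0,"ay": 0,"az": -0.122},
  {"gripper": 50,"tx": 0,"ty": 0,"tz": 0,"ax": 0,"ay": 0,"az": -0.122},
  {"gripper": 50,"tx": 0,"ty": 0,"tz": 0,"ax": 0,"ay": 0,"az": -0.122},
  {"gripper": 50,"tx": 0,"ty": 0,"tz": 0,"ax": 0,"ay": 0,"az": -0.122},
  {"gripper": 50,"tx": 0,"ty": 0,"tz": 0,"ax": 0,"ay": 0,"az": -0.122},
  {"gripper": 50,"tx": 0,"ty": 0,"tz": 0,"ax": 0,"ay": 0,"az": -0.122},
  {"gripper": 50,"tx": 0,"ty": 0,"tz": 0,"ax": 0,"ay": 0,"az": -0.122},
])

```text
t: 74.07
tool_pos: [0.4617, -0.0894, 0.1603]
orientation: [[-0.972, 0.233, -0.001], [0.233, 0.972, 0.0], [0.001, -0.0, -1.0]]
force: [0.6, 0.5, 0.2]
gripper_width: 0.504
gripper_force: 0.0
```

Emit:
jog_arm([
  {"gripper": 50,"tx": -1.5,"ty": -0.7,"tz": -2.2,"ax": 0,"ay": 0,"az": 0},
  {"gripper": 50,"tx": -1.5,"ty": -0.7,"tz": -2.2,"ax": 0,"ay": 0,"az": 0},
  {"gripper": 50,"tx": -1.5,"ty": -0.7,"tz": -2.2,"ax": 0,"ay": 0,"az": 0},
  {"gripper": 50,"tx": -1.5,"ty": -0.7,"tz": -2.2,"ax": 0,"ay": 0,"az": 0},
  {"gripper": 50,"tx": -1.5,"ty": -0.7,"tz": -2.2,"ax": 0,"ay": 0,"az": 0},
  {"gripper": 50,"tx": -1.5,"ty": -0.7,"tz": -2.2,"ax": 0,"ay": 0,"az": 0},
  {"gripper": 50,"tx": -1.5,"ty": -0.7,"tz": -2.2,"ax": 0,"ay": 0,"az": 0},
  {"gripper": 50,"tx": -1.5,"ty": -0.7,"tz": -2.2,"ax": 0,"ay": 0,"az": 0},
  {"gripper": 50,"tx": -1.5,"ty": -0.7,"tz": -2.2,"ax": 0,"ay": 0,"az": 0},
  {"gripper": 50,"tx": 0,"ty": 0,"tz": 0,"ax": 0,"ay": 0,"az": 0},
  {"gripper": 50,"tx": 0,"ty": 0,"tz": 0,"ax": 0,"ay": 0,"az": 0},
  {"gripper": 50,"tx": 0,"ty": 0,"tz": 0,"ax": 0,"ay": 0,"az": 0},
])

```text
t: 75.07
tool_pos: [0.5776, -0.1822, 0.3573]
orientation: [[-0.971, 0.239, -0.003], [0.239, 0.971, 0.001], [0.003, 0.0, -1.0]]
force: [-0.2, 1.1, -0.3]
gripper_width: 0.502
gripper_force: 0.0
```

```bash
python3 - <<'E'
from wing import *
goal(.6,-.15,.36,3.0936)
snap("wrist","w14",(60,0,512,240),1.7)
for k in COR: print(k,best(["w14"],k,1.5,2.6))
E
```

```text
az -0.193 then cm [-2.08  3.32 -0.27] tilt fix ax,ay [ 0.0004 -0.0029] q [-0.35  0.33  0.79  1.55 -0.24  1.37  1.79] F [-0.2  1.1 -0.3] yaw 2.900 tcp [ 0.5776 -0.1822  0.3573]
++ (array([2.14, 2.12, 2.16]), array([127., 127., 126.], dtype=float32), 95)
+- (array([2.2 , 2.22, 2.18]), array([123., 123., 121.], dtype=float32), 106)
-- (array([2.24, 2.22, 2.26]), array([75., 75., 75.], dtype=float32), 46)
-+ (array([2.26, 2.24, 2.22]), array([116., 116., 115.], dtype=float32), 101)
```

View pics/w14.png

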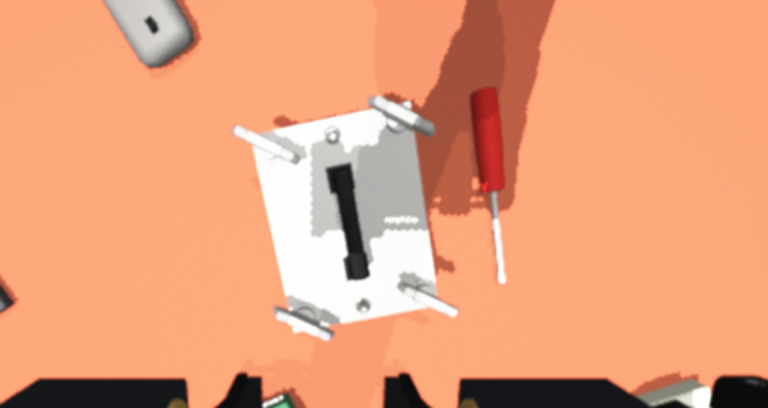

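The cover sits flush with pins at (333,135) and (363,306). All four wings, at (267,143), (402,115), (305,322) and (428,298), read about 2.2 rad. The screwdriver is undisturbed, so I hand in.

```bash
python3 -c "
from station import bot
print(bot.hand_in())"
```

```text
the job is handed in; nothing more can be done
None
```

The job is handed in: both packs on the desk are in bays of their own, the cover lies flush over the two pins, and all four wing screws are tightened to half and then home in cross order. The hand-in gave no verdict.

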